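# Change over the dial-printing pallet

## Task

Change over the printing pallet: turn the clamp knob fully anticlockwise to its stop to draw the clamp rail back, lift out the holder with the printed black dial and stand it in an empty wooden stand, and put every holder with a blank white dial, stem down, through a hole of its own in the pallet until its flange sits flat on the plate. When all of them are in, turn the knob fully clockwise to its stop to clamp them. Keep the dials facing up and do not disturb or knock over the other things on the bench.

Things in the scene. Friction and masses are not known exactly. Their poses are not given: they have to be found in the camera images.
- pallet: Loading fixture, fixed to the bench: aluminium plate 140 x 350 mm, top 45 mm above the bench, with four through holes (seats) in a row along its y axis. Origin: on the bench under the plate's middle; x from its front to the clamp-rail side, z up. Place and yaw vary. A steel housing 100 x 80 mm, 60 mm high, with the clamp knob on top, stands at its -y end.
- seat0 (a point): Centre of the mouth of seat 0, a plain vertical hole 16.5 mm in diameter right through the 20 mm plate, at the plate's top (45 mm above the bench); axes as the pallet's. Seats are 90 mm apart, any holder fits any seat, and the space under the plate is open.
- seat1 (a point): Centre of the mouth of seat 1, a plain vertical hole 16.5 mm in diameter right through the 20 mm plate, at the plate's top (45 mm above the bench); axes as the pallet's. Seats are 90 mm apart, any holder fits any seat, and the space under the plate is open.
- seat2 (a point): Centre of the mouth of seat 2, a plain vertical hole 16.5 mm in diameter right through the 20 mm plate, at the plate's top (45 mm above the bench); axes as the pallet's. Seats are 90 mm apart, any holder fits any seat, and the space under the plate is open.
- seat3 (a point): Centre of the mouth of seat 3, a plain vertical hole 16.5 mm in diameter right through the 20 mm plate, at the plate's top (45 mm above the bench); axes as the pallet's. Seats are 90 mm apart, any holder fits any seat, and the space under the plate is open.
- clamp_knob (a joint): Angle of the black wing-grip clamp knob, in rad: 0 = fully anticlockwise seen from above (clamp open), 2.4 = fully clockwise (clamped), a hard stop at each end. It stays where it is left; turning it takes about 0.05 to 0.1 N m.
- clamp_rail (a joint): Travel (m) of the brass clamp rail, a 345 mm bar behind the row of seats, driven by the knob at 5 mm per rad toward the seats: 0 = open, clear of the holders; 0.012 = clamped, its lip, 8 to 14 mm above the plate, lying over the rear edge of each seated holder's flange. Forward, it is in the way of putting holders in or taking them out.
- clamp_knob_grip (a point): On the knob's axis at grip height, 97 mm above the bench. The grip is an upright bar 53 mm long and 14 mm wide, from 74 to 104 mm above the bench, over a disc 56 mm wide. Its x axis runs along the bar and turns with the knob: at angle 0 the bar lies along the pallet's x axis, and at angle q it has turned q clockwise seen from above.
- blank_a: Dial holder with a plain white blank dial on top; may be absent. Round brass body 44 mm wide, 32 mm tall (grip it there) on a flange 64 mm wide, 6 mm thick; below, a steel stem 14 mm in diameter, 34 mm long, its end tapered over 5 mm to 9 mm. Origin: centre of the flange's underside; z up; top 38 mm above it. About 0.4 kg. Starts upright in stand a, flange on the stand's top.
- blank_b: Dial holder with a plain white blank dial on top; may be absent. Round brass body 44 mm wide, 32 mm tall (grip it there) on a flange 64 mm wide, 6 mm thick; below, a steel stem 14 mm in diameter, 34 mm long, its end tapered over 5 mm to 9 mm. Origin: centre of the flange's underside; z up; top 38 mm above it. About 0.4 kg. Starts upright in stand b, flange on the stand's top.
- blank_c: Dial holder with a plain white blank dial on top; may be absent. Round brass body 44 mm wide, 32 mm tall (grip it there) on a flange 64 mm wide, 6 mm thick; below, a steel stem 14 mm in diameter, 34 mm long, its end tapered over 5 mm to 9 mm. Origin: centre of the flange's underside; z up; top 38 mm above it. About 0.4 kg. Starts upright in stand c, flange on the stand's top.
- blank_d: Dial holder with a plain white blank dial on top; may be absent. Round brass body 44 mm wide, 32 mm tall (grip it there) on a flange 64 mm wide, 6 mm thick; below, a steel stem 14 mm in diameter, 34 mm long, its end tapered over 5 mm to 9 mm. Origin: centre of the flange's underside; z up; top 38 mm above it. About 0.4 kg. Starts upright in stand d, flange on the stand's top.
- printed: The finished dial holder, its dial black with white hour marks; same holder: Round brass body 44 mm wide, 32 mm tall (grip it there) on a flange 64 mm wide, 6 mm thick; below, a steel stem 14 mm in diameter, 34 mm long, its end tapered over 5 mm to 9 mm. Origin: centre of the flange's underside; z up; top 38 mm above it. About 0.4 kg. Starts clamped in seat 1 of the pallet.
- stand_a: Loose wooden stand, a block 76 x 76 mm and 40 mm high, about 0.45 kg, with a hole 22 mm wide right through it for a holder's stem; blank_a stands loosely in it at the start, or it is empty if that one is absent. Origin: centre of its underside.
- stand_b: Loose wooden stand, a block 76 x 76 mm and 40 mm high, about 0.45 kg, with a hole 22 mm wide right through it for a holder's stem; blank_b stands loosely in it at the start, or it is empty if that one is absent. Origin: centre of its underside.
- stand_c: Loose wooden stand, a block 76 x 76 mm and 40 mm high, about 0.45 kg, with a hole 22 mm wide right through it for a holder's stem; blank_c stands loosely in it at the start, or it is empty if that one is absent. Origin: centre of its underside.
- stand_d: Loose wooden stand, a block 76 x 76 mm and 40 mm high, about 0.45 kg, with a hole 22 mm wide right through it for a holder's stem; blank_d stands loosely in it at the start, or it is empty if that one is absent. Origin: centre of its underside.
- stand_e: Loose wooden stand, a block 76 x 76 mm and 40 mm high, about 0.45 kg, with a hole 22 mm wide right through it for a holder's stem; empty at the start. Origin: centre of its underside.
- loupe: Bystander, to be left alone: black watchmaker's loupe, 36 mm wide, 32 mm tall. Origin: centre of its underside.
- ink_jar: Bystander, to be left alone: glass ink jar with a white lid, 54 mm wide, 70 mm tall. Origin: centre of its underside.
- spatula: Bystander, to be left alone: ink spatula with a wooden handle, 200 mm long, lying flat. Origin: underside, half way along.
- spare_pad: Bystander, to be left alone: spare silicone printing pad, a cream dome on an aluminium disc 64 mm wide, 57 mm tall. Origin: centre of its underside.
- tape_roll: Bystander, to be left alone: amber roll of pad-cleaning tape lying flat, 84 mm wide, 24 mm tall. Origin: centre of its underside.
- solvent: Bystander, to be left alone: white solvent bottle with a red cap, 56 mm wide, 140 mm tall. Origin: centre of its underside.

How it is judged:
By the outcome, as a careful person would: the job done as asked, in the order asked, and still so for the second after the job is handed in, with the robot touching nothing.
Of blank_a, blank_b, blank_c, blank_d only 2 to 4 are there at a start; the rules pass over those that are not, and their reading is None.
At some moment in a run one of stand_a, stand_b, stand_c, stand_d, stand_e may be knocked a few centimetres aside while the robot is not near it.
It also fails if it takes over 210 s, if anything falls off the work surface, if the arm or the gripper's body presses on something with over 40 N, if the wrist force passes 120 N, or if a joint passes its speed limit or range.

## Robot

A 6-joint arm with a two-finger parallel gripper is mounted at the origin on the work surface. World frame = base frame: x ahead of the robot, y to its left, z up, the work surface at z = 0. Lengths are in m, angles in rad, forces in N, time in s.
With the tool pointing down it reaches from about 0.375 to 0.9 m from the base axis. Payload 3.1 kg.
Tool frame: the origin (TCP) lies midway between the tips of the shut fingers; the grasp point (between the pads) lies grip_point_offset behind it (grip_point_offset is the distance from the TCP to the grasp point, in m); y points along the fingers, z is the direction in which the jaws open and shut, and the axes are right-handed (so a half turn about y gives the same grasp; the last joint's range is limited). The gripper opens to 87 mm and grips with 3 to 60 N. Pads are 19 mm wide; open, the fingers measure 117 mm over their backs; the gripper's body (75 mm by 190 mm) begins 51 mm behind the grasp point.
Start: joints at [1.01, 0.527, 1.433, -0, 1.181, -0.178], TCP at [0.233, 0.58, 0.195] pointing down, gripper open.
Joint ranges: [-3.08, 3.08], [-0.75, 2.2], [0.22, 2.44], [-1.43, 4.57], [0, 2.65], [-2.85, 2.85]. Speed limits (rad/s): [2.79, 2.79, 3.14, 3.14, 3.14, 3.14].

## Interface

Orientations are given as a unit quaternion [x, y, z, w].
In Python, from rig import * gives the robot as it stands.
- The arm moves only by the tool jog_arm, never from a script. Its argument "increments" is a list that holds one entry, the list of rows, each a list of 7 numbers: the turn, a rotation vector about the world's x, y, z in degrees, then the shift along the world's x, y, z in m, then the closure, from -1 (fully open) to 1 (shut), so that 0 is half open. In form: [[[rx, ry, rz, x, y, z, jaw], ...]]. A call has 1 to 8 rows; each row is the pose to reach, as a shift and turn from the pose measured when the call began; what a row does not reach only later rows make up. A row lasts 1/10 s, in which the tool goes at most 50 mm and 8.59 degrees, less where a joint would pass 70% of its speed; a pose out of reach is approached as far as the arm can. A call with a gripper value outside its range is refused whole. The fingers move at their own pace and stop on an object; "squeeze" is the grip in N (left out, the last holds). Time passes only in rows, so rows that repeat a pose let the fingers close. It gives the time, the measured TCP pose, the force and the opening at its end, in the units of the state.
- get_obs(): the state, without advancing time (a new reading comes with each control period).
- camera(name): name is "scene" or "top" or "wrist"; returns the picture (384x512x3 uint8, red, green, blue); there is no depth.
- camera_info(name): a dict with "K" (3x3 intrinsics, pixels), "R" (3x3) and "t" (3): a world point X has camera coordinates R X + t. Camera axes: x right, y down, z forward; pixel columns grow to the right and rows downward; lengths in m; the calibration is good to about 2 mm. A picture is of the moment at which its call begins: read the wrist's pose just before it. camera_info takes no time and is no camera call; for the wrist camera it gives the pose at the moment of the call.
- hand_in(): hands the job in, once; it reports no verdict.
The state is a dict: "time": time; "q": joint angles; "joint_velocities": joint speeds; "joint_torque": joint torques, N m; "position": TCP position; "tool_rot": TCP orientation; "ft_force": force on the tool from outside, world axes, zero at the start; "moment": the same for the moment, N m; "grip_width": finger opening in m.
Only numpy, scipy, OpenCV 4.12 (cv2) and the standard library are available. Lean on these libraries where they do the work, as an engineer would, in place of code of your own. Each camera call takes 0.05 s, during which the arm holds its last target.

## Working session

There is one attempt and no reset: what is moved stays moved. The work goes in short steps, Python scripts to look and compute and a tool call to move; the robot and the scene stay as the last step left them, time stands still between calls to the robot, and variables do not carry over. Pictures are saved under pics/ and viewed, and the job is handed in when it is done.

Besides the shell and the picture viewer there is one more tool, called after "Request:" as name(argument=value, ...), one argument or row to a line, values as JSON. jog_arm: Moves the arm, as the interface text tells. Its arguments: {"type":"object","properties":{"increments":{"type":"array","items":{"type":"array","items":{"type":"array","items":{"type":"number"}}}},"squeeze":{"type":"number"}},"required":["increments"]}

```bash
ls; mkdir -p pics; python3 - <<'E'
from rig import *
import cv2,numpy as np
o=get_obs(); print(o)
for n in ["scene","top"]:
    im=camera(n); cv2.imwrite(f"pics/{n}0.png",im[:,:,::-1])
    i=camera_info(n); print(n,i)
print(grip_point_offset) if 'grip_point_offset' in globals() else print(dir())
E
```

```text
pics
{'time': 0.0, 'q': array([ 1.00953845e+00,  5.28429967e-01,  1.43389503e+00, -2.67331042e-05,
        1.18139637e+00, -1.78483628e-01]), 'joint_velocities': array([ 0.0006482 , -0.00104968, -0.00131445,  0.00100791,  0.00024153,
       -0.00136015]), 'joint_torque': array([-1.61853964e-04, -4.40037632e+01, -1.76592493e+01,  6.32674713e-02,
        5.81607269e-02, -1.83167340e-04]), 'position': array([0.23297967, 0.57910431, 0.19389625]), 'tool_rot': array([ 0.69490111, -0.13476678,  0.13423895, -0.69349136]), 'ft_force': array([0.00839397, 0.05847848, 0.03052331]), 'moment': array([ 0.00130168, -0.02227036, -0.00606019]), 'grip_width': 0.08701047518908657}
scene {'K': array([[392.058858  ,   0.        , 251.60045479],
       [  0.        , 392.058858  , 192.66718308],
       [  0.        ,   0.        ,   1.        ]]), 'R': array([[-0.71019641,  0.70400236, -0.00131555],
       [ 0.4922385 ,  0.49523169, -0.71585392],
       [-0.50331135, -0.50904445, -0.69824883]]), 't': array([ 0.37392199, -0.19203835,  1.30334178])}
top {'K': array([[351.46122045,   0.        , 253.54047762],
       [  0.        , 351.46122045, 191.70785654],
       [  0.        ,   0.        ,   1.        ]]), 'R': array([[-0.02186331, -0.9996019 ,  0.01783378],
       [-0.99693041,  0.02045659, -0.07557311],
       [ 0.07517821, -0.01943131, -0.99698077]]), 't': array([0.01061024, 0.51402573, 1.12393471])}
0.0187
```

```bash
python3 - <<'E'
import cv2
for n in ["scene","top"]:
    im=cv2.imread(f"pics/{n}0.png"); cv2.imwrite(f"pics/{n}0b.png",cv2.resize(im,(800,600),interpolation=cv2.INTER_CUBIC))
E
```

```text
(no output)
```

View pics/scene0b.png

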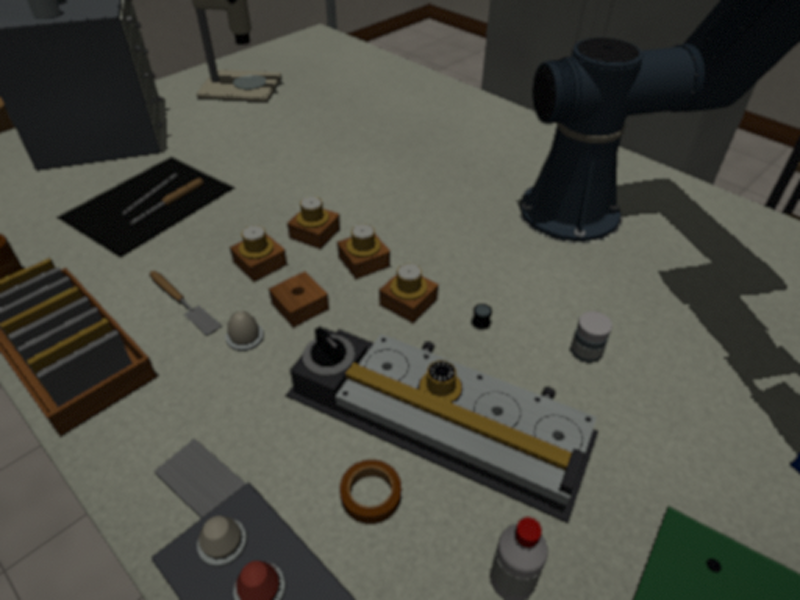

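View pics/top0b.png

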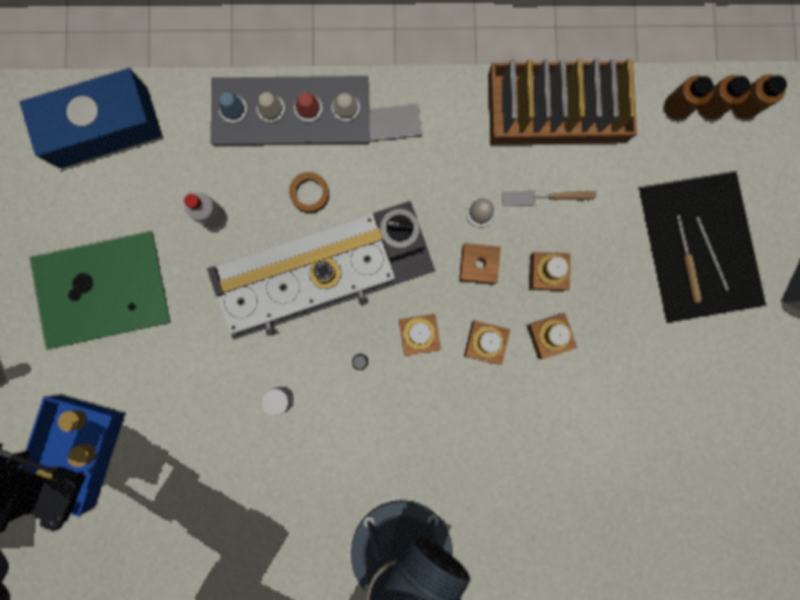

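```bash
cat > h.py <<'E'
from rig import *
import cv2,numpy as np
from scipy.spatial.transform import Rotation as Rn
def proj(n,X,info=None):
    i=info or camera_info(n); c=np.atleast_2d(X)@i['R'].T+i['t']; p=c@i['K'].T
    return p[:,:2]/p[:,2:]
def back(n,uv,z,info=None):
    i=info or camera_info(n); uv=np.atleast_2d(np.asarray(uv,float))
    d=np.c_[uv,np.ones(len(uv))]@np.linalg.inv(i['K']).T@i['R']
    C=-i['R'].T@i['t']; s=(z-C[2])/d[:,2]; return (C+d*s[:,None])[:,:2]
def crop(im,r,name,s=5):
    u0,v0,u1,v1=r; c=im[v0:v1,u0:u1,::-1]; cv2.imwrite(f"pics/{name}.png",cv2.resize(c,None,fx=s,fy=s,interpolation=cv2.INTER_CUBIC))
def st():
    o=get_obs(); R=Rn.from_quat(o['tool_rot']).as_matrix()
    print('t',round(o['time'],2),'pos',o['position'].round(4),'jaw',R[:,2].round(3),'fing',R[:,1].round(3),'w',round(o['grip_width'],4),'F',o['ft_force'].round(1),'q',o['q'].round(2))
    return o,R
E
python3 - <<'E'
from h import *
st()
im=cv2.imread("pics/top0.png")[:,:,::-1]
crop(im,(130,120,290,220),"c1")
crop(im,(240,140,380,240),"c2")
E
```

```text
t 0.1 pos [0.233  0.5791 0.194 ] jaw [ 0.373  0.928 -0.002] fing [-0.001 -0.002 -1.   ] w 0.087 F [-0.5 -0.7  0.5] q [ 1.01  0.53  1.43 -0.    1.18 -0.18]
```

View pics/c1.png

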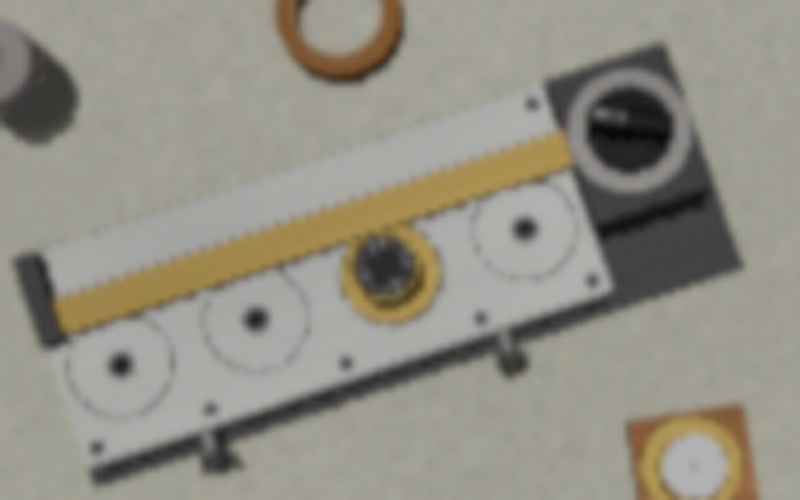

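View pics/c2.png

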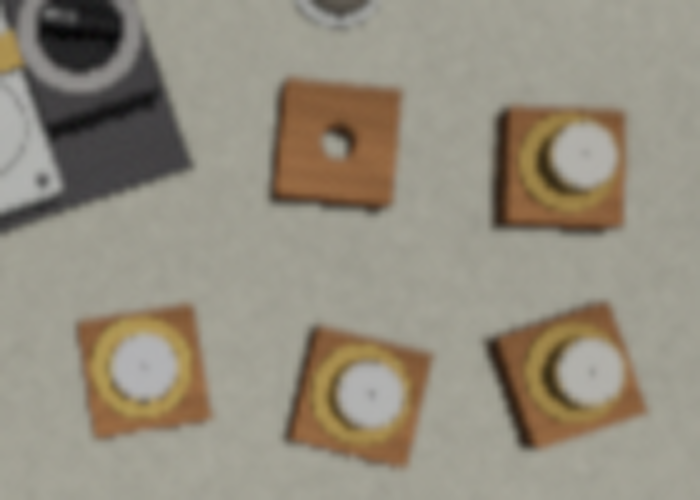

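```bash
python3 - <<'E'
from h import *
f=lambda U,o: (np.array(U,float)+.5)/5-.5+np.array(o)
h=back('top',f([[525,229],[256,320],[121,365]],(130,120)),.045); print('seat0,2,3',h.round(4))
d=h[2]-h[0]; print(np.linalg.norm(d), d/np.linalg.norm(d)); print('seat1 est',h[0]+d/3)
print('printed',back('top',f([387,264],(130,120)),.083))
print('knob ring(bottom~.06)',back('top',f([630,130],(130,120)),.066))
print('knob',back('top',f([630,120],(130,120)),.104))
print('dials',back('top',f([[145,367],[371,394],[592,372],[584,155]],(240,140)),.078).round(4))
print('e',back('top',f([338,142],(240,140)),.04).round(4))
E
```

```text
seat0,2,3 [[0.5977 0.0589]
 [0.5427 0.2305]
 [0.5158 0.3158]]
0.26960254371322945 [-0.30366132  0.95278004]
seat1 est [0.5704242  0.14450393]
printed [[0.57183828 0.1428439 ]]
knob ring(bottom~.06) [[ 0.65617714 -0.00905318]]
knob [[ 0.65441589 -0.00811373]]
dials [[ 0.4431 -0.044 ]
 [ 0.4236 -0.1828]
 [ 0.4341 -0.3201]
 [ 0.5691 -0.3211]]
e [[ 0.5856 -0.1743]]
```

Request:
jog_arm(
  increments=[
    [[0,0,-98,0.41,-0.587,0.05,-1],[0,0,-98,0.41,-0.587,0.05,-1],[0,0,-98,0.41,-0.587,0.05,-1],[0,0,-98,0.41,-0.587,0.05,-1],[0,0,-98,0.41,-0.587,0.05,-1],[0,0,-98,0.41,-0.587,0.05,-1],[0,0,-98,0.41,-0.587,0.05,-1],[0,0,-98,0.41,-0.587,0.05,-1]],
  ],
)

```text
time: 0.9
position: [0.4622, 0.2505, 0.2221]
tool_rot: [-0.496, 0.505, -0.504, 0.495]
ft_force: [-0.0, 0.3, -0.2]
grip_width: 0.0871
```

```bash
python3 -c "
from h import *
st()"
```

```text
t 0.9 pos [0.4622 0.2505 0.2221] jaw [ 1.    -0.018 -0.002] fing [-0.002  0.001 -1.   ] w 0.0871 F [-0.   0.3 -0.2] q [0.28 0.36 1.65 0.   1.14 0.3 ]
```

Request:
jog_arm(
  increments=[
    [[0,0,-29,0.182,-0.259,0.02,-1],[0,0,-29,0.182,-0.259,0.02,-1],[0,0,-29,0.182,-0.259,0.02,-1],[0,0,-29,0.182,-0.259,0.02,-1],[0,0,-29,0.182,-0.259,0.02,-1],[0,0,-29,0.182,-0.259,0.02,-1],[0,0,-29,0.182,-0.259,0.02,-1],[0,0,-29,0.182,-0.259,0.02,-1]],
  ],
)

```text
time: 1.7
position: [0.6456, -0.0117, 0.2413]
tool_rot: [-0.352, 0.614, -0.613, 0.352]
ft_force: [-0.2, 0.0, -0.2]
grip_width: 0.087
```

```bash
python3 -c "
from h import *
st()
i=camera_info('wrist');print(i, -i['R'].T@i['t'])
im=camera('wrist');crop(im,(0,0,512,384),'w1',1.5)
P=[[.655,-.008,.104],[.598,.059,.045],[.5704,.1445,.083]]
print(proj('wrist',P)*1.5)
im=camera('top');crop(im,(130,60,290,220),'t1',4)"
```

```text
t 1.7 pos [ 0.6456 -0.0117  0.2413] jaw [ 0.864 -0.504 -0.001] fing [-0.001  0.001 -1.   ] w 0.087 F [-0.2  0.  -0.2] q [-0.19  0.51  1.32  0.    1.31  0.34]
{'K': array([[285.44146568,   0.        , 257.96968179],
       [  0.        , 285.44146568, 193.31074446],
       [  0.        ,   0.        ,   1.        ]]), 'R': array([[ 8.63666435e-01, -5.04063489e-01, -5.37366508e-04],
       [-4.80686056e-01, -8.23931313e-01,  3.00130150e-01],
       [-1.51727404e-01, -2.58954032e-01, -9.53898110e-01]]), 't': array([-0.56433701,  0.24942858,  0.53231955])} [0.68806324 0.05889663 0.43261431]
[[397.43797918 256.23360331]
 [303.77458017 209.42746281]
 [203.17978652 136.53496526]]
```

View pics/w1.png

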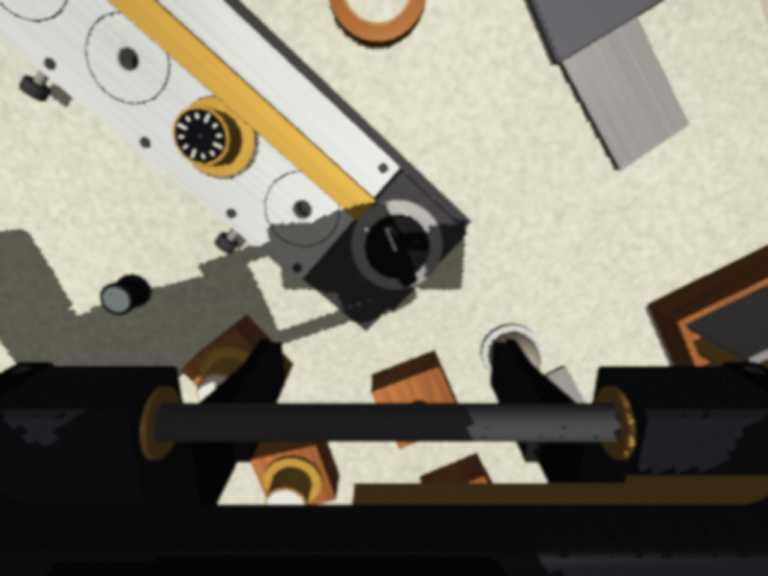

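```bash
python3 -c "
from h import *
im=cv2.imread('pics/w1.png')[:,:,::-1]
crop(im,(320,170,480,310),'w1k',5)
crop(im,(60,20,340,230),'w1s',2.8)
import json
np.save('w1.npy',np.array([0]))
"
```

```text
(no output)
```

View pics/w1k.png

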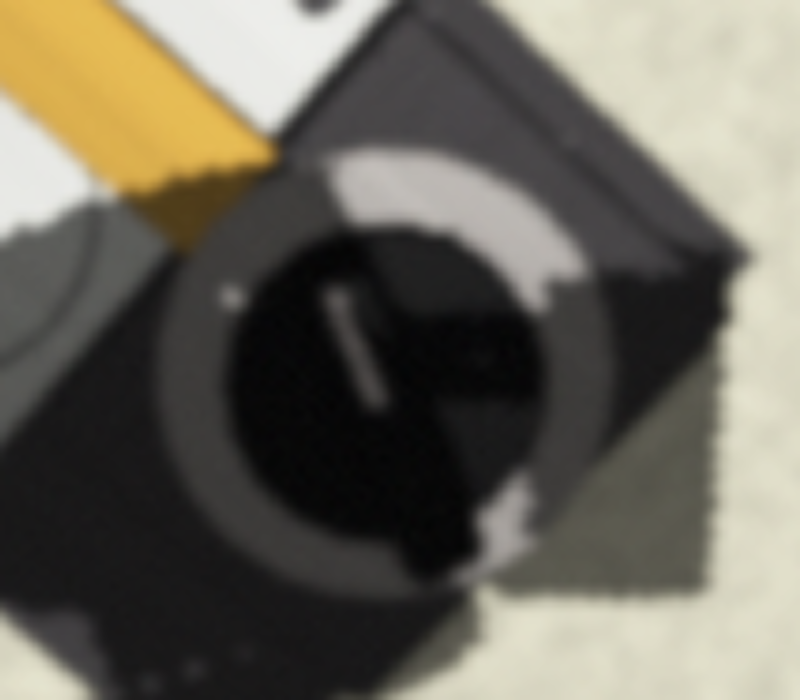

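View pics/w1s.png

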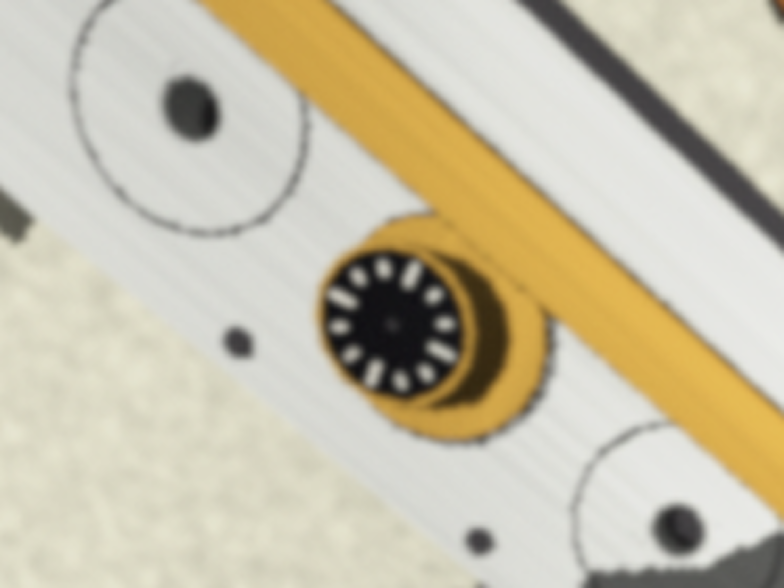

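```bash
cat >> h.py <<'E'
W1=dict(K=np.array([[285.44146568,0,257.96968179],[0,285.44146568,193.31074446],[0,0,1]]),R=np.array([[8.63666435e-01,-5.04063489e-01,-5.37366508e-04],[-4.80686056e-01,-8.23931313e-01,3.00130150e-01],[-1.51727404e-01,-2.58954032e-01,-9.53898110e-01]]),t=np.array([-0.56433701,0.24942858,0.53231955]))
E
python3 - <<'E'
from h import *
def g(U,off,s): # crop->768 img -> 512 img
    U=np.atleast_2d(np.array(U,float)); a=(U+.5)/s-.5+np.array(off); return (a+.5)/1.5-.5
k=lambda U,z: back('wrist',g(U,(320,170),5),z,W1).round(4)
print('disc',k([387,385],.074),'collar',k([387,372],.062))
m=k([[335,290],[380,405]],.104); print('marker',m, np.degrees(np.arctan2(*(m[0]-m[1])[::-1])))
s=lambda U,z: back('wrist',g(U,(60,20),2.8),z,W1).round(4)
print('seats 2,0',s([[191,108],[679,529]],.045),'printed',s([391,323],.083))
print(np.degrees(np.arctan2(*(s([191,108],.045)-s([679,529],.045))[0][::-1])))
# marks: ring circle centres seat2
print('ring2',s([190,115],.045))
E
```

```text
disc [[ 0.6578 -0.0091]] collar [[ 0.658  -0.0093]]
marker [[ 0.6608  0.0135]
 [ 0.6578 -0.0056]] 81.07359207326066
seats 2,0 [[0.5442 0.23  ]
 [0.5993 0.0582]] printed [[0.5708 0.1447]]
107.78217677542685
ring2 [[0.5427 0.2287]]
```

Request:
jog_arm(
  increments=[
    [[0,0,21,0.0114,0.0027,-0.04,0],[0,0,21,0.0114,0.0027,-0.08,0],[0,0,21,0.0114,0.0027,-0.11,0],[0,0,21,0.0114,0.0027,-0.13,0],[0,0,21,0.0114,0.0027,-0.15,0],[0,0,21,0.0114,0.0027,-0.162,0],[0,0,21,0.0114,0.0027,-0.162,0],[0,0,21,0.0114,0.0027,-0.162,0]],
  ],
)

```text
time: 2.6
position: [0.6545, -0.0045, 0.0798]
tool_rot: [-0.46, 0.539, -0.537, 0.458]
ft_force: [0.2, -0.2, 0.2]
grip_width: 0.0444
```

```bash
python3 -c "
from h import *
st()
im=camera('wrist');crop(im,(150,100,370,265),'w2',3.6)
im=camera('scene');crop(im,(170,180,330,300),'s2',5)"
```

```text
t 2.6 pos [ 0.6545 -0.0045  0.0798] jaw [ 0.988 -0.157 -0.004] fing [-0.004  0.001 -1.   ] w 0.0444 F [ 0.2 -0.2  0.2] q [-0.18  0.7   1.44  0.    1.   -0.02]
```

View pics/w2.png

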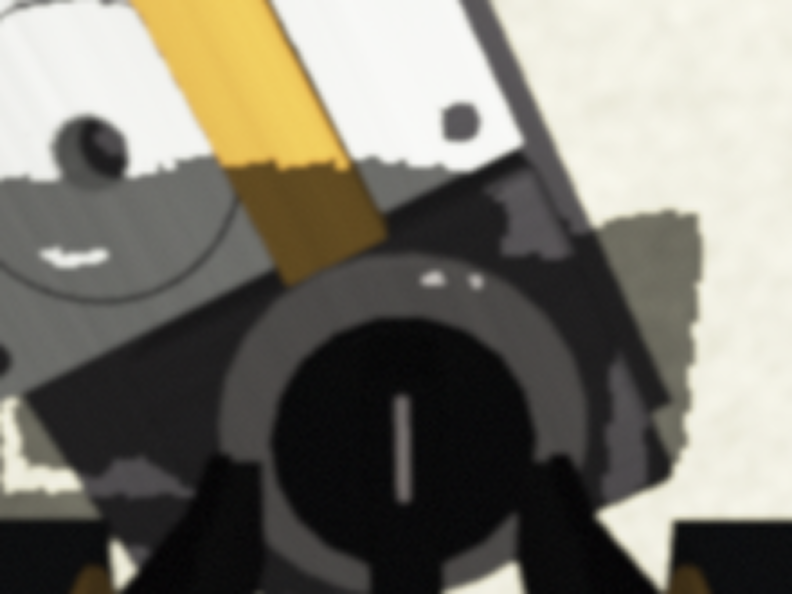

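View pics/s2.png

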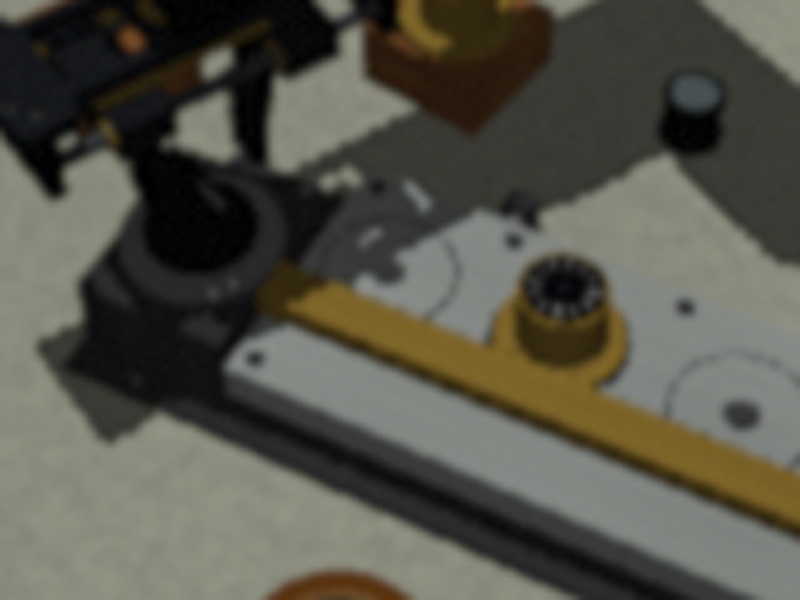

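Request:
jog_arm(
  increments=[
    [[0,0,0,0.0025,-0.0045,-0.001,0],[0,0,0,0.0025,-0.0045,-0.001,0],[0,0,0,0.0025,-0.0045,-0.001,0]],
  ],
)

```text
time: 3.0
position: [0.6584, -0.01, 0.0803]
tool_rot: [-0.459, 0.538, -0.538, 0.459]
ft_force: [-0.8, -0.1, -0.9]
grip_width: 0.0437
```

```bash
python3 -c "
from h import *
st()
i=camera_info('wrist')
im=camera('wrist');crop(im,(150,100,370,265),'w3',3.6)
for a in [[.657,-.009,.104],[.657,-.009,.074]]: print((proj('wrist',a,i)-[150,100])*3.6)
print(i)"
```

```text
t 3.0 pos [ 0.6584 -0.01    0.0803] jaw [ 0.987 -0.158 -0.001] fing [-0.001  0.    -1.   ] w 0.0437 F [-0.8 -0.1 -0.9] q [-0.18  0.71  1.44  0.    1.   -0.03]
[[376.25357095 487.75297496]]
[[377.95373929 423.85223332]]
{'K': array([[285.44146568,   0.        , 257.96968179],
       [  0.        , 285.44146568, 193.31074446],
       [  0.        ,   0.        ,   1.        ]]), 'R': array([[ 9.87489937e-01, -1.57681915e-01, -1.93854667e-04],
       [-1.50348589e-01, -9.41933800e-01,  3.00259917e-01],
       [-4.75281569e-02, -2.96474501e-01, -9.53857403e-01]]), 't': array([-0.6524097 ,  0.08629638,  0.31199147])}
```

View pics/w3.png

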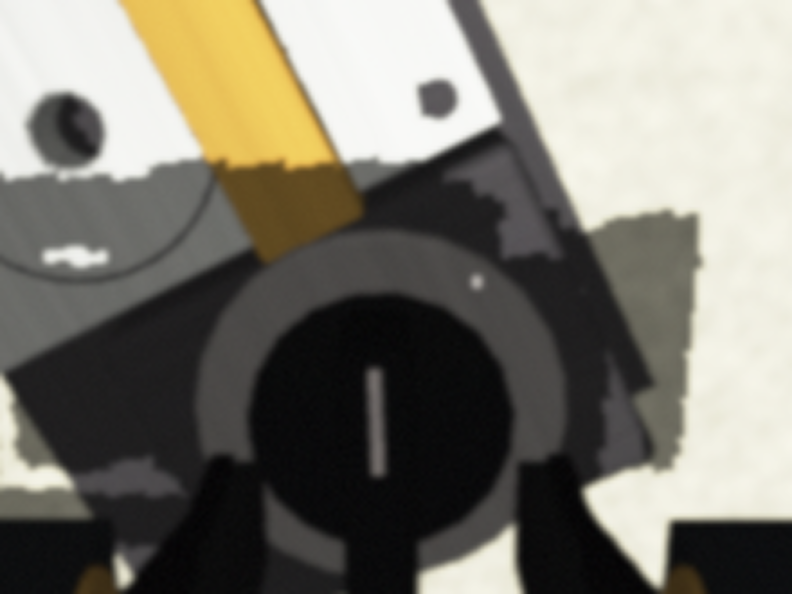

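Request:
jog_arm(
  increments=[
    [[0,0,0,-0.002,0.001,-0.001,0],[0,0,0,-0.002,0.001,-0.001,0.3],[0,0,0,-0.002,0.001,-0.001,0.8],[0,0,0,-0.002,0.001,-0.001,0.8],[0,0,0,-0.002,0.001,-0.001,0.8],[0,0,0,-0.002,0.001,-0.001,0.8]],
  ],
  squeeze=25,
)

```text
time: 3.65
position: [0.6562, -0.0089, 0.079]
tool_rot: [-0.459, 0.538, -0.537, 0.459]
ft_force: [0.1, 0.2, 0.1]
grip_width: 0.0129
```

Request:
jog_arm(
  increments=[
    [[0,0,8,0,0,0,0.8],[0,0,16,0,0,0,0.8],[0,0,24,0,0,0,0.8],[0,0,32,0,0,0,0.8],[0,0,40,0,0,0,0.8],[0,0,48,0,0,0,0.8],[0,0,56,0,0,0,0.8],[0,0,56,0,0,0,0.8]],
  ],
)

```text
time: 4.45
position: [0.6562, -0.0089, 0.079]
tool_rot: [0.658, -0.26, 0.259, -0.657]
ft_force: [-0.1, -0.3, 0.4]
grip_width: 0.0088
```

```bash
python3 -c "
from h import *
o,R=st();print(np.degrees(np.arctan2(R[1,2],R[0,2])),o['moment'])"
```

```text
t 4.45 pos [ 0.6562 -0.0089  0.079 ] jaw [ 0.683  0.73  -0.002] fing [-0.001 -0.001 -1.   ] w 0.0088 F [-0.1 -0.3  0.4] q [-0.18  0.71  1.44 -0.    0.99 -1.  ]
46.91152459084483 [-0.02586918  0.0097788   0.02707743]
```

```bash
python3 -c "
from h import *
im=camera('wrist');crop(im,(150,100,370,265),'w4',3.6)
im=camera('scene');crop(im,(170,180,270,260),'s4',7)"
```

```text
(no output)
```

View pics/w4.png

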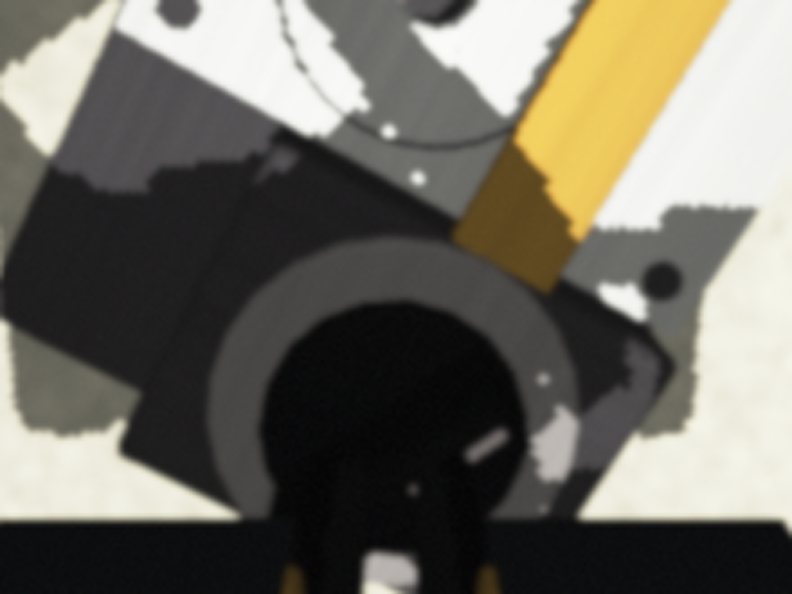

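View pics/s4.png

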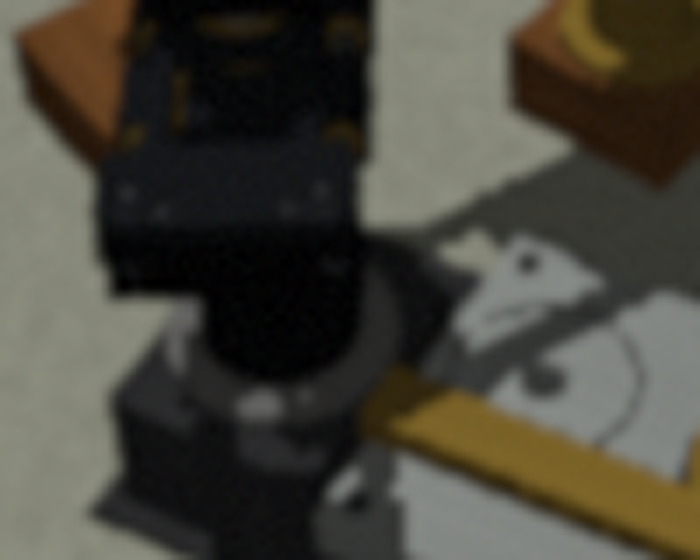

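```bash
python3 -c "
from h import *
i=camera_info('wrist')
f=lambda U:(np.array(U,float)+.5)/3.6-.5+[150,100]
print(back('wrist',f([[468,458],[507,432],[392,418],[393,400]]),.104,i))
print(back('wrist',f([[392,418],[393,420]]),.074,i))
for z in (.06,.079,.0977,.104): print(z,(proj('wrist',[.6562,-.0089,z],i)-[150,100])*3.6)
im=camera('wrist').astype(float);im=np.clip((im/255)**.45*255,0,255).astype(np.uint8);crop(im,(150,130,370,290),'w4b',3.6)
im=camera('top').astype(float);im=np.clip((im/255)**.45*255,0,255).astype(np.uint8);crop(im,(200,100,300,190),'t4b',6)
"
```

```text
[[0.6601097  0.00587917]
 [0.66109355 0.01415474]
 [0.6454126  0.00130599]
 [0.64308942 0.00372502]]
[[ 0.65426981 -0.00697425]
 [ 0.65473281 -0.00712705]]
0.06 [[390.26581057 404.25765043]]
0.079 [[390.31325297 438.59564944]]
0.0977 [[390.36881372 478.80957141]]
0.104 [[390.38996658 494.11964884]]
```

View pics/w4b.png

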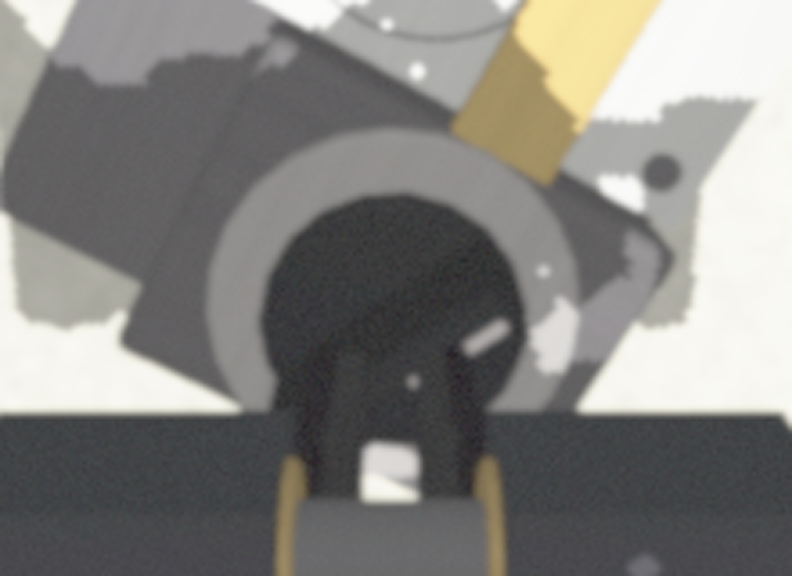

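View pics/t4b.png

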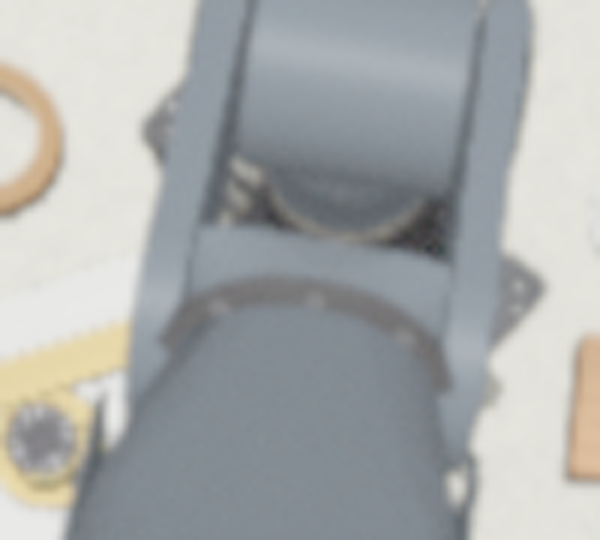

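```bash
python3 -c "
from h import *
im=camera('scene').astype(float);im=np.clip((im/255)**.4*255,0,255).astype(np.uint8);crop(im,(170,160,260,245),'s4b',7)
for z in (.06,.079,.0977,.104,.149): print(z,(proj('scene',[.6562,-.0089,z])-[170,160])*7)
"
```

```text
0.06 [[282.4401838 473.8968814]]
0.079 [[278.21275704 436.95779194]]
0.0977 [[273.93163931 399.54955294]]
0.104 [[272.46151701 386.70368183]]
0.149 [[261.53005718 291.18501412]]
```

View pics/s4b.png

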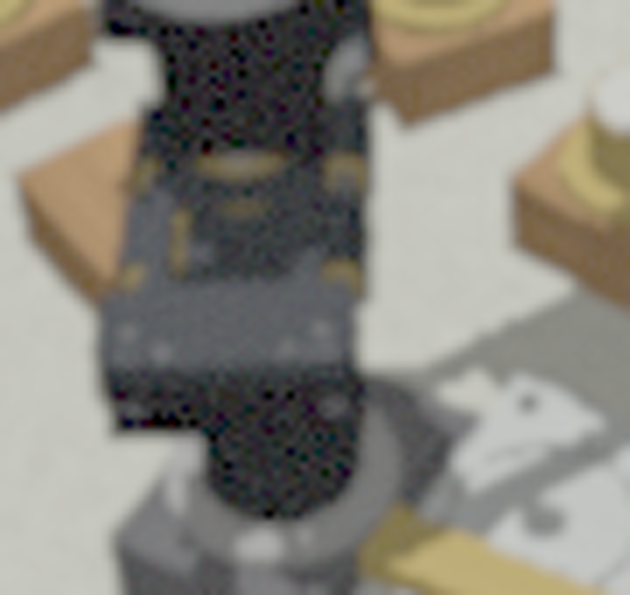

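Request:
jog_arm(
  increments=[
    [[0,0,0,0,0,0.03,0.8],[0,0,0,0,0,0.06,0.8],[0,0,0,0,0,0.06,0.8],[0,0,0,0,0,0.06,0.8]],
  ],
)

```text
time: 5.1
position: [0.6566, -0.009, 0.1399]
tool_rot: [0.658, -0.26, 0.261, -0.657]
ft_force: [-0.6, 0.8, -0.6]
grip_width: 0.0088
```

```bash
python3 -c "
from h import *
st()
im=camera('scene').astype(float);im=np.clip((im/255)**.4*255,0,255).astype(np.uint8);crop(im,(170,130,260,245),'s5',5)
im=camera('wrist').astype(float);im=np.clip((im/255)**.4*255,0,255).astype(np.uint8);crop(im,(150,130,370,290),'w5',3.6)
"
```

```text
t 5.1 pos [ 0.6566 -0.009   0.1399] jaw [ 0.685  0.729 -0.001] fing [ 0.    -0.001 -1.   ] w 0.0088 F [-0.6  0.8 -0.6] q [-0.18  0.63  1.4  -0.    1.11 -1.  ]
```

View pics/s5.png

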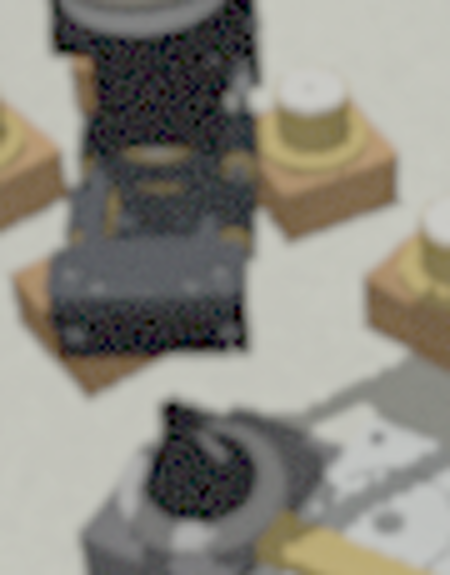

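View pics/w5.png

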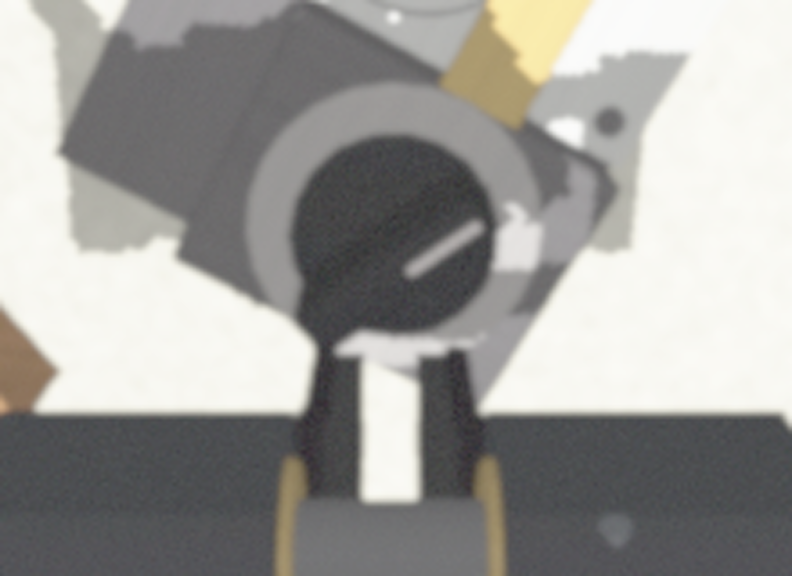

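```bash
python3 -c "
from h import *
p=np.array([.6545,-.0045]);j=np.array([.988,-.157])
for s in (-.022,-.030,-.037):
  for z in (.08,.09,.1,.11): print(s,z,((proj('scene',[*(p+s*j),z])-[170,180]+.5)*5-.5).round(0))
im=cv2.imread('pics/s2.png').astype(float)
im=np.clip((im/255)**.4*255,0,255).astype(np.uint8)
cv2.imwrite('pics/s2g.png',cv2.resize(im[0:300,0:400],(800,600)))
"
```

```text
-0.022 0.08 [[249. 195.]]
-0.022 0.09 [[248. 181.]]
-0.022 0.1 [[247. 167.]]
-0.022 0.11 [[245. 152.]]
-0.03 0.08 [[263. 188.]]
-0.03 0.09 [[262. 174.]]
-0.03 0.1 [[261. 159.]]
-0.03 0.11 [[260. 145.]]
-0.037 0.08 [[276. 182.]]
-0.037 0.09 [[275. 167.]]
-0.037 0.1 [[274. 153.]]
-0.037 0.11 [[273. 138.]]
```

View pics/s2g.png

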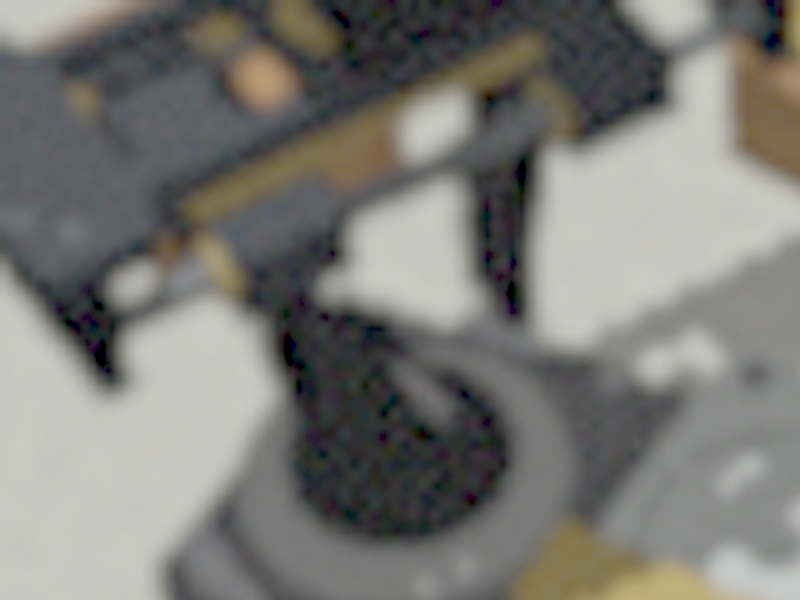

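Request:
jog_arm(
  increments=[
    [[0,0,-56,0,0,0.05,0.4],[0,0,-56,0,0,0.05,0.4],[0,0,-56,0,0,0.05,0.4],[0,0,-56,0,0,0.05,0.4],[0,0,-56,0,0,0.05,0.4],[0,0,-56,0,0,0.05,0.4],[0,0,-56,0,0,0.05,0.4],[0,0,-56,0,0,0.05,0.4]],
  ],
)

```text
time: 6.0
position: [0.6542, -0.0086, 0.1863]
tool_rot: [-0.459, 0.541, -0.536, 0.458]
ft_force: [-0.3, 0.6, 0.0]
grip_width: 0.0259
```

```bash
python3 -c "
from h import *
o,R=st();p=o['position'];j=R[:,2]
g=lambda im:np.clip((im.astype(float)/255)**.4*255,0,255).astype(np.uint8)
im=camera('scene');crop(g(im),(150,90,270,180),'s6',6.5)
i=camera_info('wrist');im=camera('wrist');crop(g(im),(150,130,370,290),'w6',3.6)
for s in (-1,1):
  for dz in (0,.01,.02,.03): 
    X=p+j*s*o['grip_width']/2+[0,0,dz]; print(s,dz,((proj('scene',X)-[150,90]+.5)*6.5-.5).round(0),((proj('wrist',X,i)-[150,130]+.5)*3.6-.5).round(0))
"
```

```text
t 6.0 pos [ 0.6542 -0.0086  0.1863] jaw [ 0.987 -0.16  -0.006] fing [-0.006  0.003 -1.   ] w 0.0259 F [-0.3  0.6  0. ] q [-0.18  0.58  1.36  0.    1.21 -0.03]
-1 0 [[405. 631.]] [[322. 332.]]
-1 0.01 [[403. 610.]] [[318. 353.]]
-1 0.02 [[401. 587.]] [[314. 375.]]
-1 0.03 [[399. 565.]] [[310. 400.]]
1 0 [[338. 663.]] [[450. 332.]]
1 0.01 [[335. 641.]] [[453. 353.]]
1 0.02 [[333. 619.]] [[456. 375.]]
1 0.03 [[330. 596.]] [[459. 400.]]
```

View pics/s6.png

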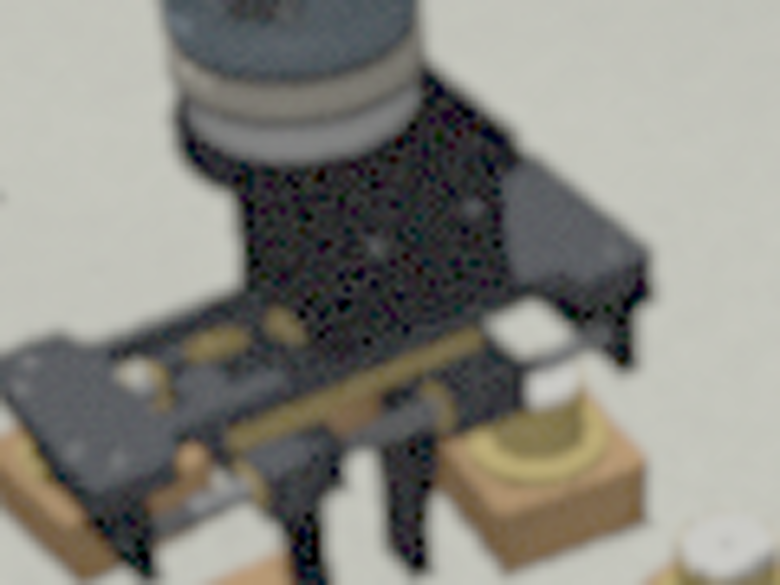

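View pics/w6.png

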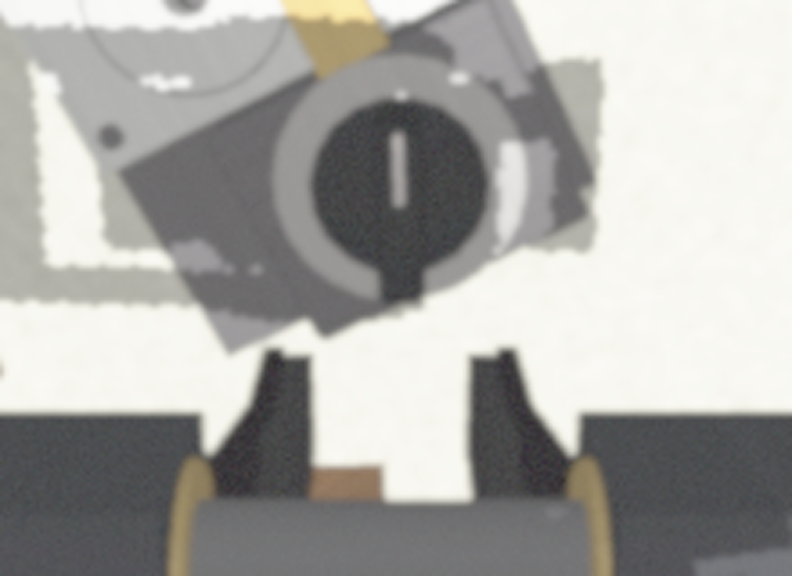

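Request:
jog_arm(
  increments=[
    [[0,0,0,0.002,0,-0.02,0],[0,0,0,0.002,0,-0.05,0],[0,0,0,0.002,0,-0.08,0],[0,0,0,0.002,0,-0.11,0],[0,0,0,0.002,0,-0.125,0],[0,0,0,0.002,0,-0.134,0],[0,0,0,0.002,0,-0.134,0],[0,0,0,0.002,0,-0.134,0]],
  ],
)

```text
time: 6.9
position: [0.6575, -0.0088, 0.0538]
tool_rot: [-0.459, 0.539, -0.537, 0.459]
ft_force: [0.9, 0.2, 0.9]
grip_width: 0.0438
```

```bash
python3 -c "
from h import *
o,R=st()
g=lambda im:np.clip((im.astype(float)/255)**.4*255,0,255).astype(np.uint8)
im=camera('scene');crop(g(im),(170,160,270,240),'s7',7)
im=camera('wrist');crop(g(im),(150,130,370,290),'w7',3.6)
"
```

```text
t 6.9 pos [ 0.6575 -0.0088  0.0538] jaw [ 0.987 -0.158 -0.003] fing [-0.003  0.003 -1.   ] w 0.0438 F [0.9 0.2 0.9] q [-0.18  0.74  1.45  0.    0.95 -0.03]
```

View pics/s7.png

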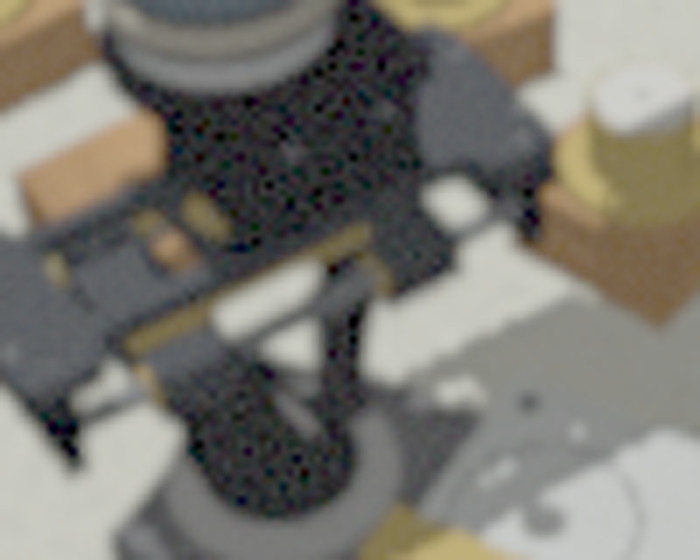

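View pics/w7.png

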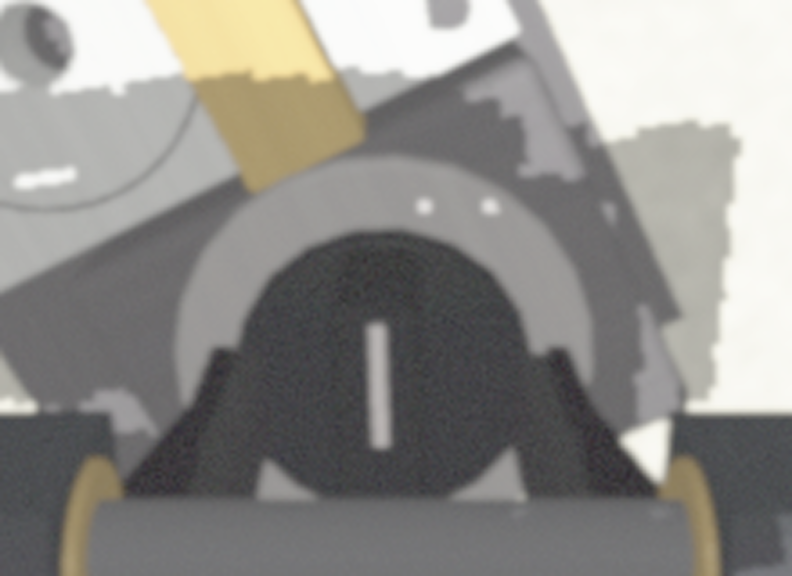

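Request:
jog_arm(
  increments=[
    [[0,0,1,-0.0015,0,-0.001,0.3],[0,0,1,-0.0015,0,-0.001,0.9],[0,0,1,-0.0015,0,-0.001,0.9],[0,0,1,-0.0015,0,-0.001,0.9],[0,0,1,-0.0015,0,-0.001,0.9],[0,0,1,-0.0015,0,-0.001,0.9],[0,0,1,-0.0015,0,-0.001,0.9],[0,0,1,-0.0015,0,-0.001,0.9]],
  ],
  squeeze=25,
)

```text
time: 7.8
position: [0.6566, -0.0089, 0.0535]
tool_rot: [-0.463, 0.535, -0.533, 0.464]
ft_force: [-0.3, 0.6, 0.6]
grip_width: 0.0141
```

Request:
jog_arm(
  increments=[
    [[0,0,8,0,0,0,0.9],[0,0,16,0,0,0,0.9],[0,0,24,0,0,0,0.9],[0,0,32,0,0,0,0.9],[0,0,40,0,0,0,0.9],[0,0,48,0,0,0,0.9],[0,0,56,0,0,0,0.9],[0,0,64,0,0,0,0.9]],
  ],
)

```text
time: 8.6
position: [0.6569, -0.0087, 0.0536]
tool_rot: [0.677, -0.206, 0.205, -0.677]
ft_force: [0.9, 0.9, -0.2]
grip_width: 0.0136
```

```bash
python3 -c "
from h import *
o,R=st();print(np.degrees(np.arctan2(R[1,2],R[0,2])),o['moment'])"
```

```text
t 8.6 pos [ 0.6569 -0.0087  0.0536] jaw [ 0.556  0.831 -0.001] fing [-0.002  0.    -1.   ] w 0.0136 F [ 0.9  0.9 -0.2] q [-0.18  0.74  1.45  0.    0.95 -1.16]
56.21437395785219 [ 0.09665003 -0.13197237 -0.075963  ]
```

Request:
jog_arm(
  increments=[
    [[0,0,8,0,0,0,0.9],[0,0,16,0,0,0,0.9],[0,0,24,0,0,0,0.9],[0,0,32,0,0,0,0.9],[0,0,40,0,0,0,0.9],[0,0,46,0,0,0,0.9],[0,0,51,0,0,0,0.9],[0,0,54,0,0,0,0.9]],
  ],
)

```text
time: 9.4
position: [0.6569, -0.0084, 0.0535]
tool_rot: [0.696, 0.124, -0.125, -0.696]
ft_force: [0.8, 0.3, 1.6]
grip_width: 0.0142
```

Request:
jog_arm(
  increments=[
    [[0,0,2,0,0,0,0.9],[0,0,2,0,0,0,0.9]],
  ],
)

```text
time: 9.6
position: [0.6568, -0.0084, 0.0535]
tool_rot: [-0.694, -0.135, 0.136, 0.694]
ft_force: [-0.0, -0.8, -0.0]
grip_width: 0.0144
```

```bash
python3 -c "
from h import *
o,R=st();print(np.degrees(np.arctan2(R[1,2],R[0,2])),o['moment'])
g=lambda im:np.clip((im.astype(float)/255)**.4*255,0,255).astype(np.uint8)
im=camera('scene');crop(g(im),(170,160,330,280),'s8',5)
i=camera_info('wrist');np.save('w8.npy',[i],allow_pickle=True);im=camera('wrist');crop(im,(0,0,512,384),'w8',1.5)
"
```

```text
t 9.6 pos [ 0.6568 -0.0084  0.0535] jaw [-0.376  0.926  0.001] fing [-0.002  0.    -1.   ] w 0.0144 F [-0.  -0.8 -0. ] q [-0.18  0.74  1.45 -0.    0.95 -2.14]
112.10984762298514 [ 0.01658545  0.03019526 -0.59868586]
```

View pics/s8.png

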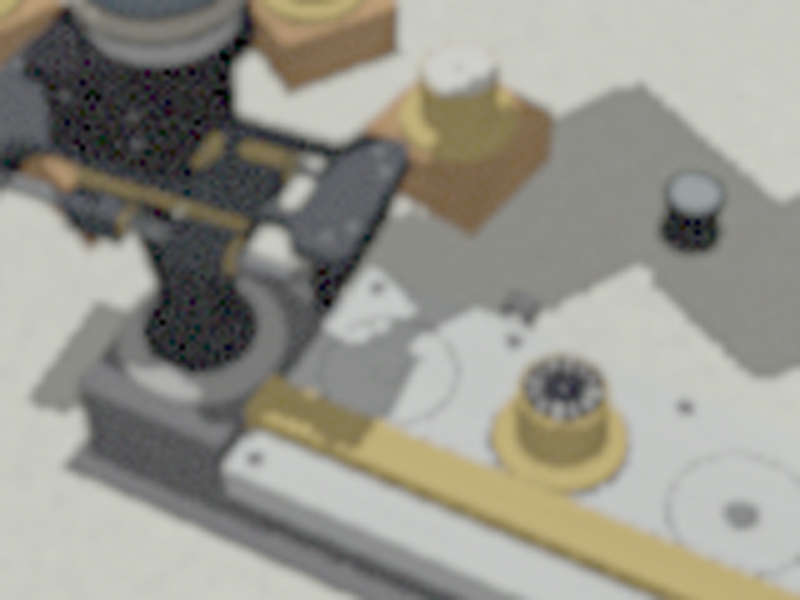

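View pics/w8.png

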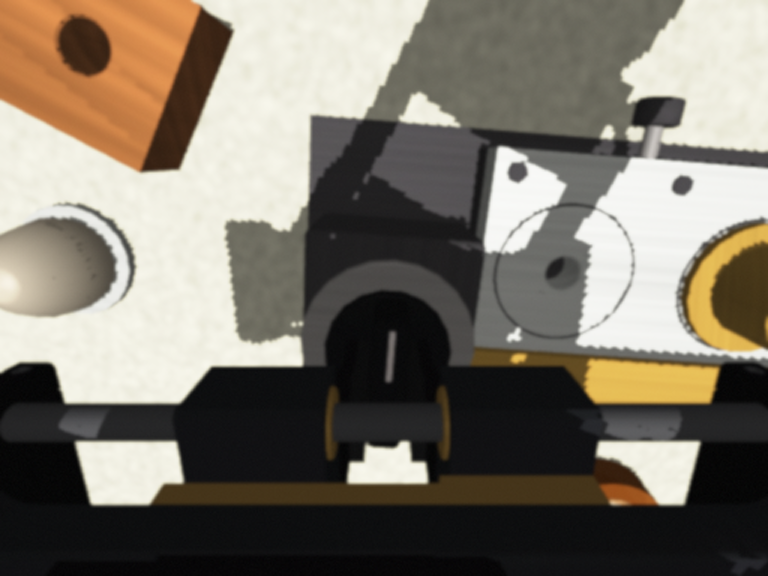

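Request:
jog_arm(
  increments=[
    [[0,0,-3,0,0,0,0.9],[0,0,-4,0,0,0,0.4],[0,0,-4,0,0,0,0.2],[0,0,-4,0,0,0,0.2],[0,0,-4,0,0,0.03,0],[0,0,-4,0,0,0.07,-0.4],[0,0,-4,0,0,0.11,-0.4],[0,0,-4,0,0,0.13,-0.4]],
  ],
)

```text
time: 10.5
position: [0.6587, -0.0087, 0.1876]
tool_rot: [0.699, 0.113, -0.11, -0.698]
ft_force: [-0.2, -0.3, 0.3]
grip_width: 0.0567
```

```bash
python3 -c "
from h import *
o,R=st();print(np.degrees(np.arctan2(R[1,2],R[0,2])))
i=camera_info('wrist');im=camera('wrist');crop(im,(0,0,512,384),'w9',1.5)
print(i)
"
```

```text
t 10.5 pos [ 0.6587 -0.0087  0.1876] jaw [-0.312  0.95  -0.002] fing [ 0.004 -0.001 -1.   ] w 0.0567 F [-0.2 -0.3  0.3] q [-0.18  0.58  1.35 -0.    1.2  -2.07]
108.18109826816546
{'K': array([[285.44146568,   0.        , 257.96968179],
       [  0.        , 285.44146568, 193.31074446],
       [  0.        ,   0.        ,   1.        ]]), 'R': array([[-0.3121587 ,  0.95002596, -0.0027612 ],
       [ 0.90450538,  0.298088  ,  0.30498126],
       [ 0.2905632 ,  0.09270503, -0.95235435]]), 't': array([ 0.21550143, -0.62895155,  0.19541624])}
```

View pics/w9.png

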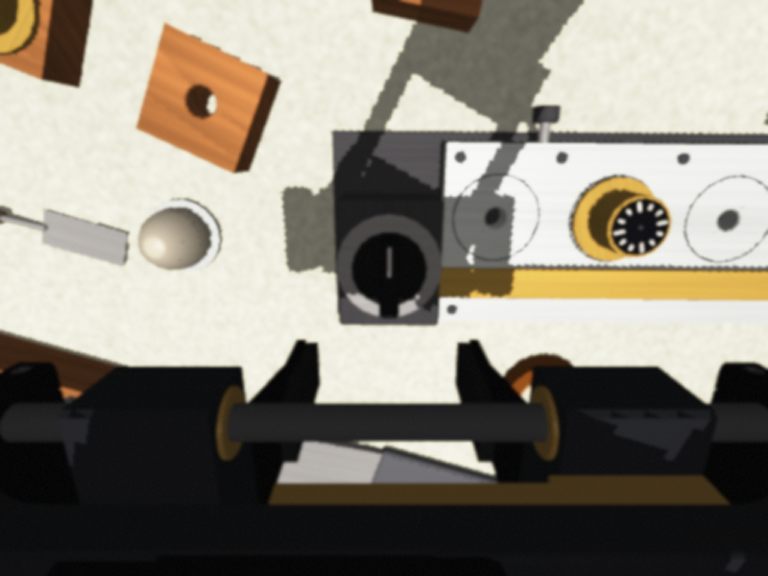

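```bash
cat >> h.py <<'E'
def save(n): np.save(n,[camera_info('wrist')],allow_pickle=True)
def load(n): return np.load(n,allow_pickle=True)[0]
def c15(U): return (np.atleast_2d(np.array(U,float))+.5)/1.5-.5
def wcam(name):
    i=camera_info('wrist'); np.save(name+'.npy',[i],allow_pickle=True); im=camera('wrist'); crop(im,(0,0,512,384),name,1.5); return im,i
E
python3 -c "
from h import *
i=dict(K=W1['K'],R=np.array([[-0.3121587 ,  0.95002596, -0.0027612 ],
       [ 0.90450538,  0.298088  ,  0.30498126],
       [ 0.2905632 ,  0.09270503, -0.95235435]]), t=np.array([ 0.21550143, -0.62895155,  0.19541624]))
print('printed',back('wrist',c15([640,226]),.083,i),'seats',back('wrist',c15([[495,217],[728,220]]),.045,i),'e',back('wrist',c15([201,100]),.04,i),'knob',back('wrist',c15([389,270]),.074,i))
"
```

```text
printed [[0.57068931 0.1446292 ]] seats [[0.59839232 0.05783998]
 [0.54411031 0.23023467]] e [[ 0.58700657 -0.17645035]] knob [[ 0.65703912 -0.00934263]]
```

Request:
jog_arm(
  increments=[
    [[0,0,-0.5,-0.0877,0.1532,0,-0.4],[0,0,-0.5,-0.0877,0.1532,0,-0.4],[0,0,-0.5,-0.0877,0.1532,0,-0.4],[0,0,-0.5,-0.0877,0.1532,-0.04,-0.4],[0,0,-0.5,-0.0877,0.1532,-0.08,-0.4],[0,0,-0.5,-0.0877,0.1532,-0.1,-0.4],[0,0,-0.5,-0.0877,0.1532,-0.1,-0.4],[0,0,-0.5,-0.0877,0.1532,-0.1,-0.4]],
  ],
)

```text
time: 11.35
position: [0.5725, 0.1442, 0.0899]
tool_rot: [0.7, 0.111, -0.106, -0.697]
ft_force: [0.6, 0.0, 0.1]
grip_width: 0.0608
```

```bash
python3 -c "
from h import *
o,R=st()
im,i=wcam('w10')
im=camera('scene');crop(im,(210,140,370,260),'s10',5)
"
```

```text
t 11.35 pos [0.5725 0.1442 0.0899] jaw [-0.304  0.953 -0.005] fing [ 0.008 -0.002 -1.   ] w 0.0608 F [0.6 0.  0.1] q [ 0.06  0.62  1.62 -0.    0.9  -1.82]
```

View pics/w10.png

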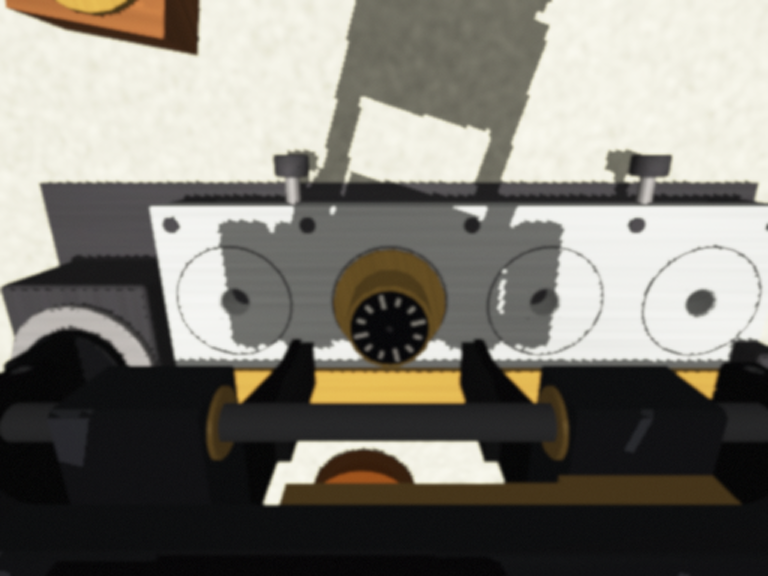

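View pics/s10.png

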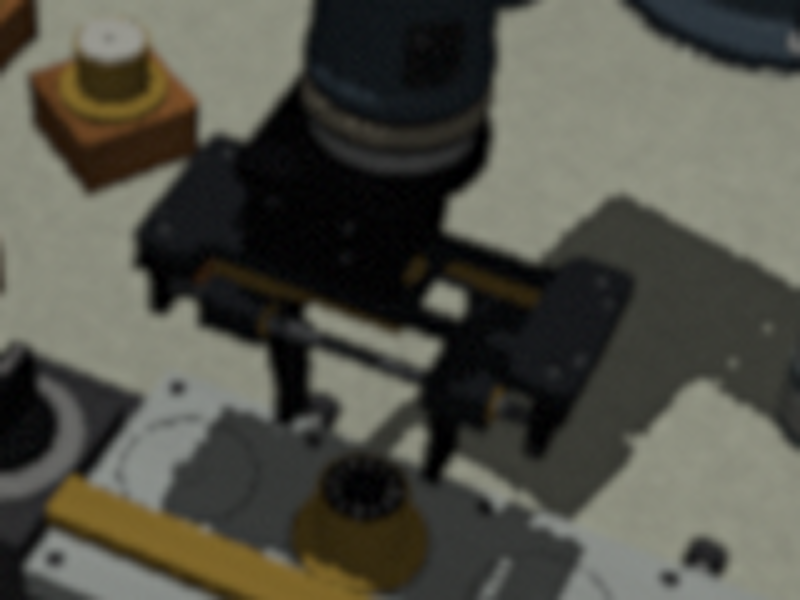

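Request:
jog_arm(
  increments=[
    [[0.1,0.4,0,-0.0015,0.0003,-0.02,-0.4],[0.1,0.4,0,-0.0015,0.0003,-0.04,-0.4],[0.1,0.4,0,-0.0015,0.0003,-0.05,-0.4],[0.1,0.4,0,-0.0015,0.0003,-0.055,-0.4],[0.1,0.4,0,-0.0015,0.0003,-0.055,-0.4]],
  ],
)

```text
time: 11.95
position: [0.5726, 0.1443, 0.0366]
tool_rot: [0.699, 0.11, -0.107, -0.698]
ft_force: [-0.2, -0.1, 0.0]
grip_width: 0.0609
```

```bash
python3 -c "
from h import *
o,R=st()
im,i=wcam('w11')
im=camera('scene');crop(im,(210,140,370,260),'s11',5)
"
```

```text
t 11.95 pos [0.5726 0.1443 0.0366] jaw [-0.303  0.953 -0.002] fing [ 0.005 -0.    -1.   ] w 0.0609 F [-0.2 -0.1  0. ] q [ 0.06  0.7   1.65 -0.    0.79 -1.82]
```

View pics/s11.png

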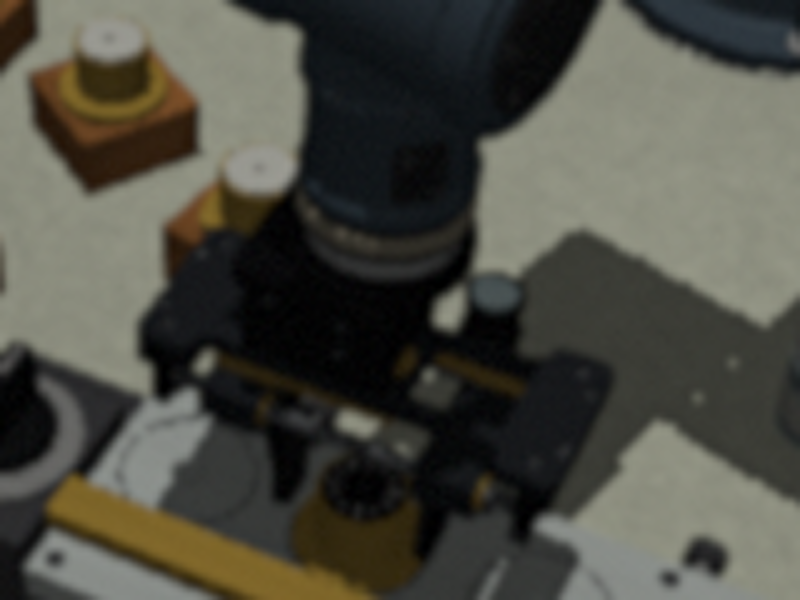

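View pics/w11.png

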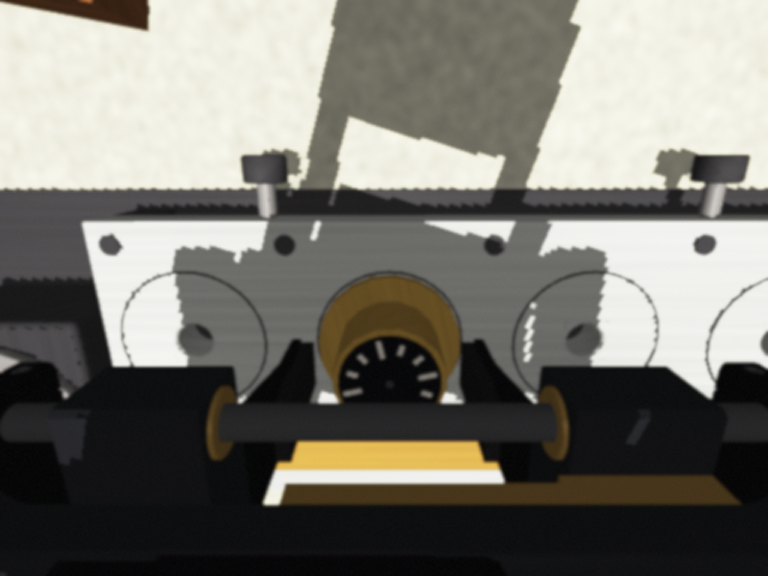

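Request:
jog_arm(
  increments=[
    [[0,0.3,0,-0.002,0,-0.004,-0.3],[0,0.3,0,-0.002,0,-0.004,0],[0,0.3,0,-0.002,0,-0.004,0.2],[0,0.3,0,-0.002,0,-0.004,0.2],[0,0.3,0,-0.002,0,-0.004,0.2],[0,0.3,0,-0.002,0,-0.004,0.2]],
  ],
  squeeze=30,
)

```text
time: 12.65
position: [0.5712, 0.1446, 0.0334]
tool_rot: [0.699, 0.109, -0.108, -0.699]
ft_force: [0.7, 0.8, 1.1]
grip_width: 0.0434
```

```bash
python3 -c "
from h import *
o,R=st()"
```

```text
t 12.65 pos [0.5712 0.1446 0.0334] jaw [-0.304  0.953 -0.   ] fing [ 0.001  0.    -1.   ] w 0.0434 F [0.7 0.8 1.1] q [ 0.06  0.7   1.65 -0.    0.79 -1.82]
```

Request:
jog_arm(
  increments=[
    [[0,0,0,0,0,0.01,0.2],[0,0,0,0,0,0.02,0.2],[0,0,0,0,0,0.03,0.2],[0,0,0,0,0,0.04,0.2],[0,0,0,0,0,0.06,0.2],[0,0,0,0,0,0.08,0.2],[0,0,0,0,0,0.1,0.2],[0,0,0,0,0,0.12,0.2]],
  ],
)

```text
time: 13.45
position: [0.5708, 0.1445, 0.1549]
tool_rot: [0.699, 0.109, -0.108, -0.699]
ft_force: [0.9, 0.8, -4.0]
grip_width: 0.0438
```

```bash
python3 -c "
from h import *
o,R=st()
im,i=wcam('w12')
im=camera('scene');crop(im,(150,80,390,260),'s12',3.3)
im=camera('top');crop(im,(130,120,380,240),'t12',3.2)
"
```

```text
t 13.45 pos [0.5708 0.1445 0.1549] jaw [-0.304  0.953 -0.   ] fing [ 0.001 -0.    -1.   ] w 0.0438 F [ 0.9  0.8 -4. ] q [ 0.06  0.53  1.57 -0.    1.05 -1.82]
```

View pics/s12.png

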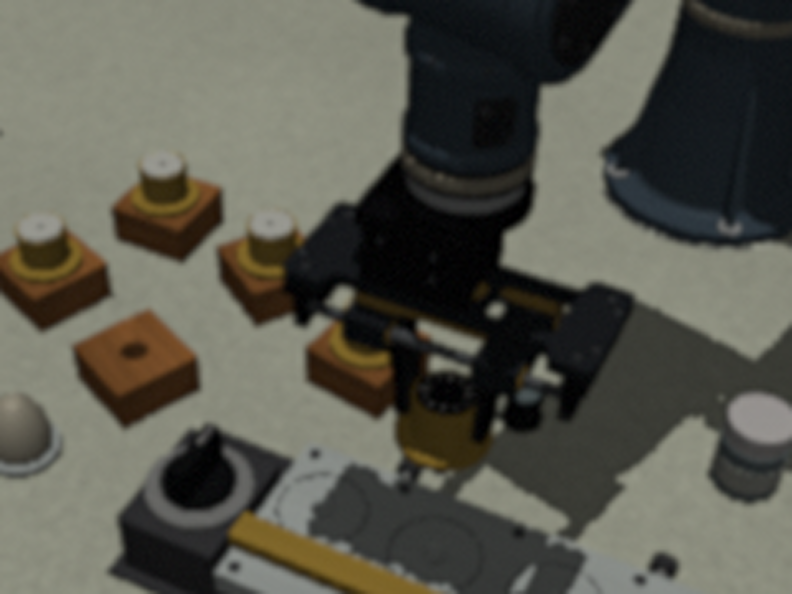

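View pics/t12.png

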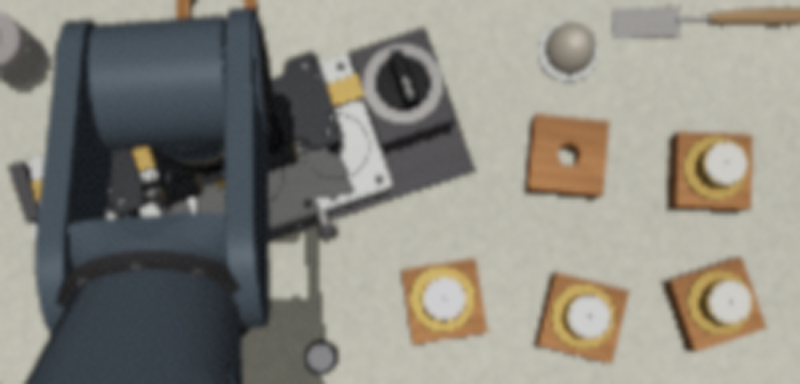

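Request:
jog_arm(
  increments=[
    [[0,0,0,0.0155,-0.32,0.01,0.2],[0,0,0,0.0155,-0.32,0.01,0.2],[0,0,0,0.0155,-0.32,0.01,0.2],[0,0,0,0.0155,-0.32,0.01,0.2],[0,0,0,0.0155,-0.32,0.01,0.2],[0,0,0,0.0155,-0.32,0.01,0.2],[0,0,0,0.0155,-0.32,0.01,0.2],[0,0,0,0.0155,-0.32,0.01,0.2]],
  ],
)

```text
time: 14.4
position: [0.5874, -0.1794, 0.1638]
tool_rot: [0.699, 0.108, -0.105, -0.699]
ft_force: [-0.6, 0.5, -3.9]
grip_width: 0.0433
```

Request:
jog_arm(
  increments=[
    [[0,0,0,0,0,0,0.2]],
  ],
)

```text
time: 14.5
position: [0.586, -0.1789, 0.1624]
tool_rot: [-0.699, -0.107, 0.106, 0.7]
ft_force: [-0.3, -0.2, -4.9]
grip_width: 0.0429
```

```bash
python3 -c "
from h import *
o,R=st()
im,i=wcam('w13')
print(back('top',[[130+568.5/3.2-.5,120+153.5/3.2-.5]],.04))
im=camera('scene');crop(im,(130,80,330,230),'s13',4)
"
```

```text
t 14.5 pos [ 0.586  -0.1789  0.1624] jaw [-0.298  0.955  0.001] fing [ 0.001  0.002 -1.   ] w 0.0429 F [-0.3 -0.2 -4.9] q [-0.48  0.55  1.5   0.    1.1  -2.35]
[[ 0.58728386 -0.17421119]]
```

View pics/w13.png

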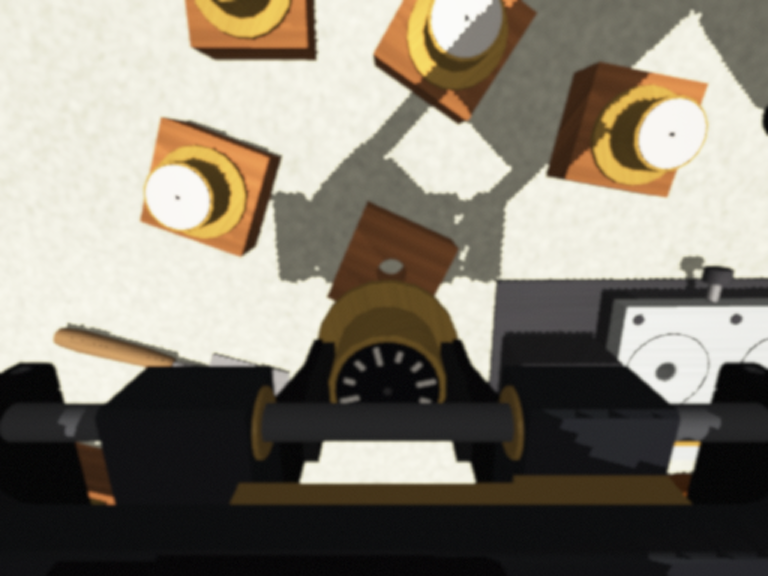

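View pics/s13.png

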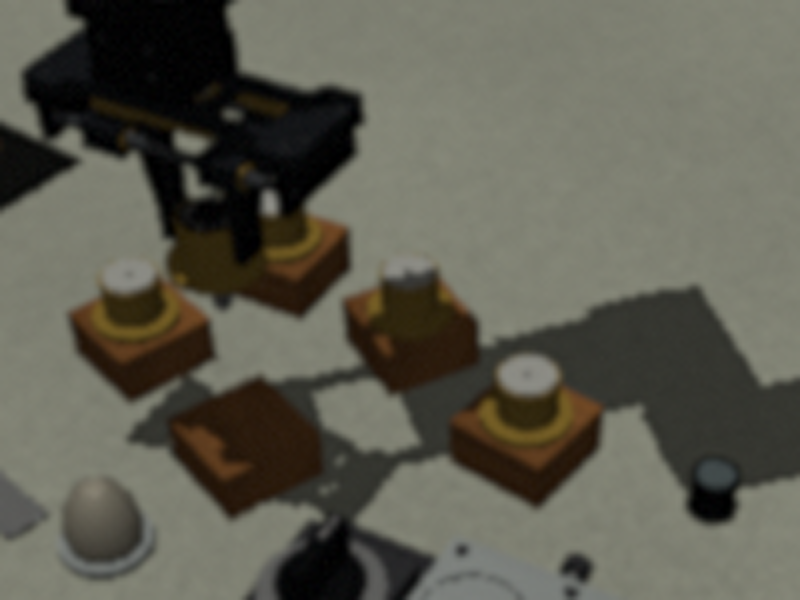

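```bash
python3 -c "
from h import *
i=load('w13.npy')
print(back('wrist',c15([391,267]),.04,i), 'dials',back('wrist',c15([[177,197],[466,17],[671,134]]),.078,i), 'seat0', back('wrist',c15([665,371]),.045,i))
"
```

```text
[[ 0.58356423 -0.17767647]] dials [[ 0.57098128 -0.32364296]
 [ 0.42363089 -0.18427036]
 [ 0.44459153 -0.0440859 ]] seat0 [[0.59908974 0.0584297 ]]
```

Request:
jog_arm(
  increments=[
    [[0,0,0,0,0.003,-0.02,0.2],[0,0,0,0,0.003,-0.05,0.2],[0,0,0,0,0.003,-0.075,0.2],[0,0,0,0,0.003,-0.09,0.2],[0,0,0,0,0.003,-0.1,0.2],[0,0,0,0,0.003,-0.107,0.2],[0,0,0,0,0.003,-0.112,0.2],[0,0,0,0,0.003,-0.117,0.2]],
  ],
)

```text
time: 15.4
position: [0.5869, -0.1754, 0.0459]
tool_rot: [0.699, 0.108, -0.106, -0.699]
ft_force: [0.0, 1.2, -3.9]
grip_width: 0.0434
```

```bash
python3 -c "
from h import *
o,R=st()
im=camera('scene');crop(im,(130,80,290,200),'s14',5)
"
```

```text
t 15.4 pos [ 0.5869 -0.1754  0.0459] jaw [-0.3    0.954 -0.001] fing [ 0.003  0.    -1.   ] w 0.0434 F [ 0.   1.2 -3.9] q [-0.47  0.7   1.58  0.    0.85 -2.35]
```

View pics/s14.png

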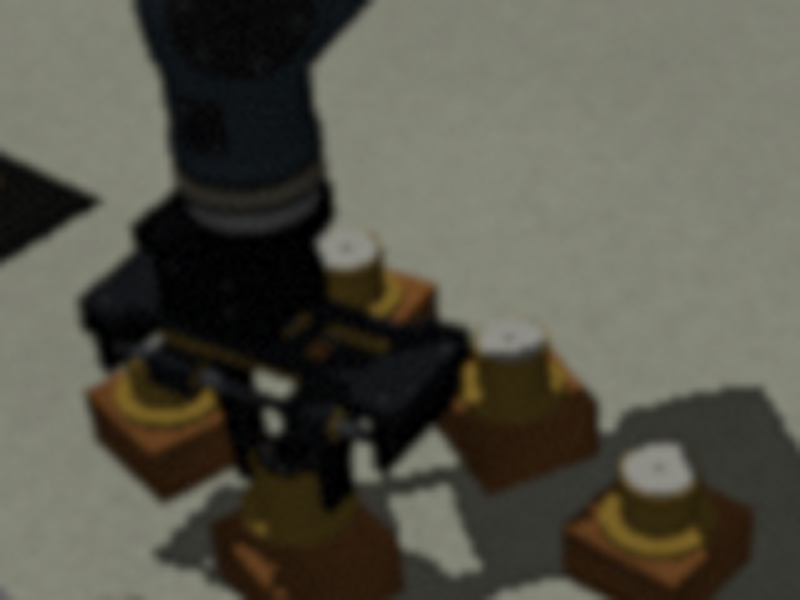

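Request:
jog_arm(
  increments=[
    [[0,0,0,-0.001,0,-0.006,0.2],[0,0,0,-0.001,0,-0.011,0.2],[0,0,0,-0.001,0,-0.015,0.2],[0,0,0,-0.001,0,-0.0165,0.2],[0,0,0,-0.001,0,-0.0165,0.2]],
  ],
)

```text
time: 15.95
position: [0.5854, -0.1754, 0.0286]
tool_rot: [-0.699, -0.108, 0.106, 0.699]
ft_force: [-0.5, 0.5, -4.2]
grip_width: 0.0434
```

```bash
python3 -c "
from h import *
o,R=st()
"
```

```text
t 15.95 pos [ 0.5854 -0.1754  0.0286] jaw [-0.299  0.954  0.   ] fing [ 0.002  0.001 -1.   ] w 0.0434 F [-0.5  0.5 -4.2] q [-0.47  0.73  1.59  0.    0.82 -2.35]
```

Still hanging free; down 1.5 mm more, then open slowly.

Request:
jog_arm(
  increments=[
    [[0,0,0,0,0,-0.001,0.2],[0,0,0,0,0,-0.0015,0.2],[0,0,0,0,0,-0.0015,0.2],[0,0,0,0,0,-0.0015,-0.1],[0,0,0,0,0,-0.0015,-0.3],[0,0,0,0,0,-0.0015,-0.4],[0,0,0,0,0,-0.0015,-0.4]],
  ],
)

```text
time: 16.65
position: [0.5856, -0.1755, 0.027]
tool_rot: [-0.699, -0.108, 0.106, 0.699]
ft_force: [-0.3, -0.1, -0.6]
grip_width: 0.0588
```

Request:
jog_arm(
  increments=[
    [[0,0,0,0,0,0.015,-0.4],[0,0,0,0,0,0.04,-0.4],[0,0,0,0,0,0.08,-0.4],[0,0,0,0,0,0.1,-0.4],[0,0,0,0,0,0.1,-0.4]],
  ],
)

```text
time: 17.15
position: [0.5885, -0.1769, 0.1317]
tool_rot: [0.701, 0.111, -0.104, -0.697]
ft_force: [0.4, -0.1, 0.3]
grip_width: 0.0609
```

```bash
python3 -c "
from h import *
o,R=st()
im,i=wcam('w15')
im=camera('scene');crop(im,(130,80,290,220),'s15',5)
"
```

```text
t 17.15 pos [ 0.5885 -0.1769  0.1317] jaw [-0.3    0.954 -0.007] fing [ 0.01  -0.004 -1.   ] w 0.0609 F [ 0.4 -0.1  0.3] q [-0.47  0.58  1.53  0.    1.02 -2.35]
```

View pics/w15.png

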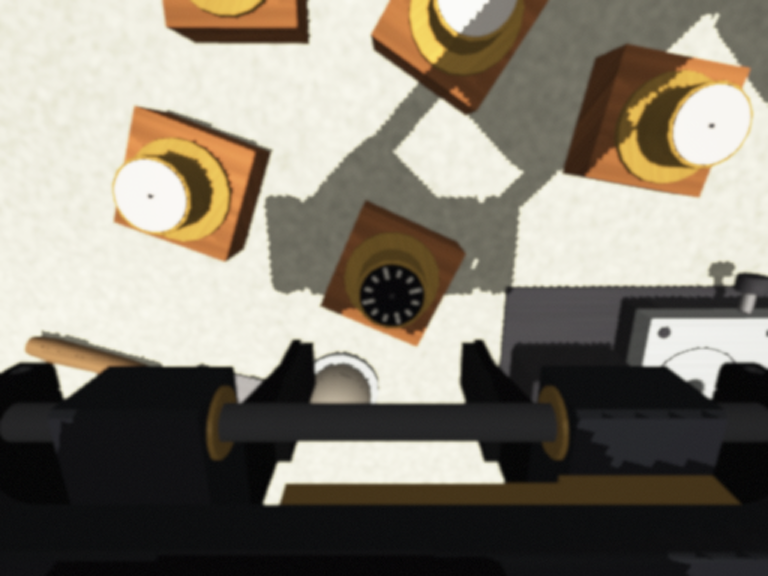

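View pics/s15.png

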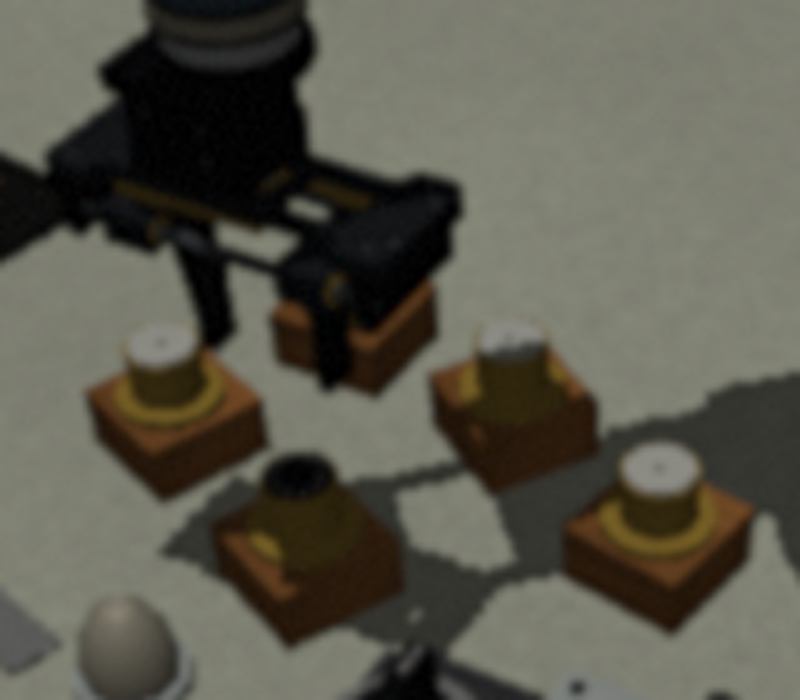

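```bash
python3 -c "
from h import *
i=load('w15.npy')
print(back('wrist',c15([[150,196],[711,125]]),.078,i), 'printed',back('wrist',c15([[391,295]]),.078,i))
"
```

```text
[[ 0.57116621 -0.32354472]
 [ 0.44428544 -0.04367095]] printed [[ 0.58625304 -0.17669377]]
```

Request:
jog_arm(
  increments=[
    [[0.1,0.3,0,-0.018,-0.146,0,-0.4],[0.1,0.3,0,-0.018,-0.146,0,-0.4],[0.1,0.3,0,-0.018,-0.146,0,-0.4],[0.1,0.3,0,-0.018,-0.146,-0.02,-0.4],[0.1,0.3,0,-0.018,-0.146,-0.03,-0.4],[0.1,0.3,0,-0.018,-0.146,-0.04,-0.4],[0.1,0.3,0,-0.018,-0.146,-0.04,-0.4]],
  ],
)

```text
time: 17.95
position: [0.5662, -0.319, 0.0852]
tool_rot: [-0.697, -0.106, 0.109, 0.701]
ft_force: [-0.9, -0.2, -1.0]
grip_width: 0.0611
```

```bash
python3 -c "
from h import *
o,R=st()
im,i=wcam('w16')
"
```

```text
t 17.95 pos [ 0.5662 -0.319   0.0852] jaw [-0.301  0.954  0.007] fing [-0.006  0.006 -1.   ] w 0.0611 F [-0.9 -0.2 -1. ] q [-0.68  0.69  1.45  0.    1.01 -2.56]
```

View pics/w16.png

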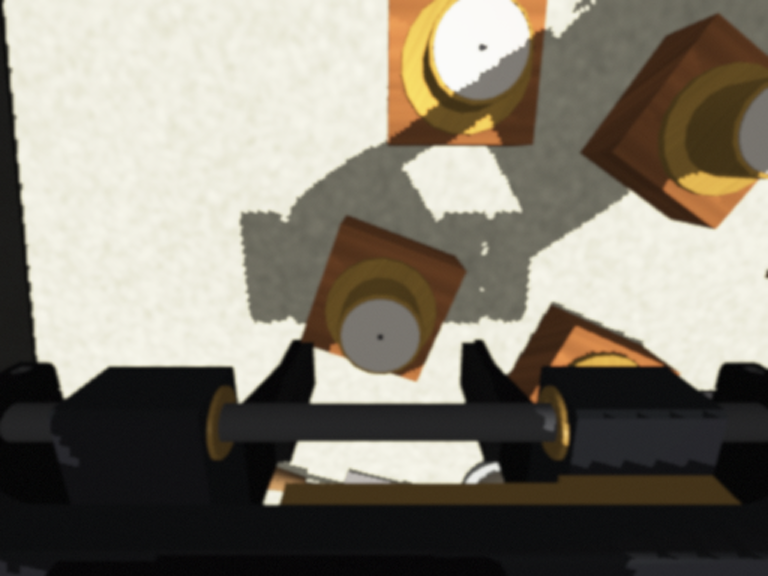

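```bash
python3 -c "
from h import *
i=load('w16.npy')
print(back('wrist',c15([[380,337],[482,47]]),.078,i));st()
"
```

```text
[[ 0.57179932 -0.32210787]
 [ 0.43491926 -0.32034144]]
t 18.0 pos [ 0.5671 -0.3195  0.0865] jaw [-0.301  0.954  0.005] fing [-0.005  0.004 -1.   ] w 0.0613 F [ 0.7  0.1 -0.2] q [-0.68  0.69  1.45  0.    1.01 -2.56]
```

Request:
jog_arm(
  increments=[
    [[-0.2,-0.3,0,0.0042,-0.0031,-0.01,-0.4],[-0.2,-0.3,0,0.0042,-0.0031,-0.03,-0.4],[-0.2,-0.3,0,0.0042,-0.0031,-0.045,-0.4],[-0.2,-0.3,0,0.0042,-0.0031,-0.055,-0.4],[-0.2,-0.3,0,0.0042,-0.0031,-0.058,-0.4],[-0.2,-0.3,0,0.0042,-0.0031,-0.058,-0.4],[-0.2,-0.3,0,0.0042,-0.0031,-0.058,-0.4]],
  ],
)

```text
time: 18.7
position: [0.5717, -0.323, 0.029]
tool_rot: [0.699, 0.108, -0.107, -0.699]
ft_force: [0.3, -0.7, 0.4]
grip_width: 0.0607
```

Request:
jog_arm(
  increments=[
    [[0,0,0,0,0,0,-0.1],[0,0,0,0,0,0,0.2],[0,0,0,0,0,0,0.2],[0,0,0,0,0,0,0.2],[0,0,0,0,0,0,0.2]],
  ],
  squeeze=30,
)

```text
time: 19.2
position: [0.5714, -0.3218, 0.0295]
tool_rot: [-0.698, -0.108, 0.107, 0.699]
ft_force: [-1.2, 5.1, 5.3]
grip_width: 0.0432
```

```bash
python3 -c "
from h import *
st()
"
```

```text
t 19.2 pos [ 0.5714 -0.3218  0.0295] jaw [-0.301  0.954  0.001] fing [ 0.001  0.002 -1.   ] w 0.0432 F [-1.2  5.1  5.3] q [-0.68  0.77  1.47  0.    0.9  -2.56]
```

Request:
jog_arm(
  increments=[
    [[0,0,0,0,0,0.01,0.2],[0,0,0,0,0,0.02,0.2],[0,0,0,0,0,0.035,0.2],[0,0,0,0,0,0.05,0.2],[0,0,0,0,0,0.075,0.2],[0,0,0,0,0,0.1,0.2],[0,0,0,0,0,0.125,0.2],[0,0,0,0,0,0.125,0.2]],
  ],
)

```text
time: 20.0
position: [0.5743, -0.3242, 0.16]
tool_rot: [0.701, 0.111, -0.105, -0.696]
ft_force: [1.3, -0.3, -4.3]
grip_width: 0.0433
```

```bash
python3 -c "
from h import *
o,R=st();print(np.degrees(np.arctan2(R[1,2],R[0,2])))
im,i=wcam('w17')
im=camera('scene');crop(im,(130,60,290,180),'s17',5)
"
```

```text
t 20.0 pos [ 0.5743 -0.3242  0.16  ] jaw [-0.301  0.954 -0.008] fing [ 0.009 -0.005 -1.   ] w 0.0433 F [ 1.3 -0.3 -4.3] q [-0.68  0.61  1.38  0.    1.14 -2.56]
107.50189704653202
```

View pics/s17.png

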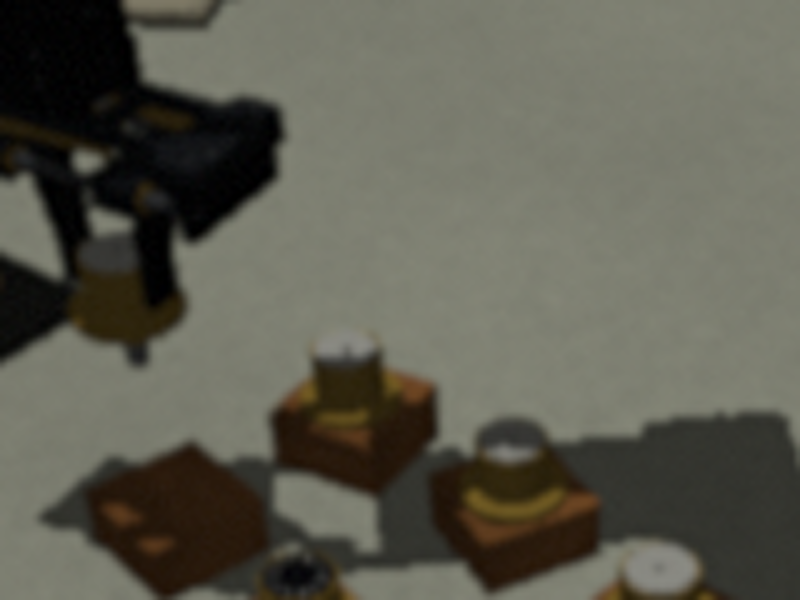

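Request:
jog_arm(
  increments=[
    [[0,0,0,-0.0573,0.64,0,0.2],[0,0,0,-0.0573,0.64,0,0.2],[0,0,0,-0.0573,0.64,0,0.2],[0,0,0,-0.0573,0.64,0,0.2],[0,0,0,-0.0573,0.64,0,0.2],[0,0,0,-0.0573,0.64,0,0.2],[0,0,0,-0.0573,0.64,0,0.2],[0,0,0,-0.0573,0.64,0,0.2]],
  ],
)

```text
time: 20.9
position: [0.534, 0.0786, 0.1536]
tool_rot: [-0.699, -0.107, 0.108, 0.699]
ft_force: [1.3, -0.2, -4.4]
grip_width: 0.0433
```

Request:
jog_arm(
  increments=[
    [[0,0,0,-0.017,0.238,0,0.2],[0,0,0,-0.017,0.238,0,0.2],[0,0,0,-0.017,0.238,0,0.2],[0,0,0,-0.017,0.238,0,0.2],[0,0,0,-0.017,0.238,-0.01,0.2],[0,0,0,-0.017,0.238,-0.02,0.2],[0,0,0,-0.017,0.238,-0.02,0.2],[0,0,0,-0.017,0.238,-0.02,0.2]],
  ],
)

```text
time: 21.7
position: [0.516, 0.3153, 0.1321]
tool_rot: [0.699, 0.106, -0.109, -0.699]
ft_force: [0.2, -1.2, -3.6]
grip_width: 0.0433
```

```bash
python3 -c "
from h import *
o,R=st();print(np.degrees(np.arctan2(R[1,2],R[0,2])))
im,i=wcam('w18')
"
```

```text
t 21.7 pos [0.516  0.3153 0.1321] jaw [-0.3    0.954  0.   ] fing [-0.004 -0.001 -1.   ] w 0.0433 F [ 0.2 -1.2 -3.6] q [ 0.36  0.58  1.54  0.    1.03 -1.51]
107.44577701968379
```

View pics/w18.png

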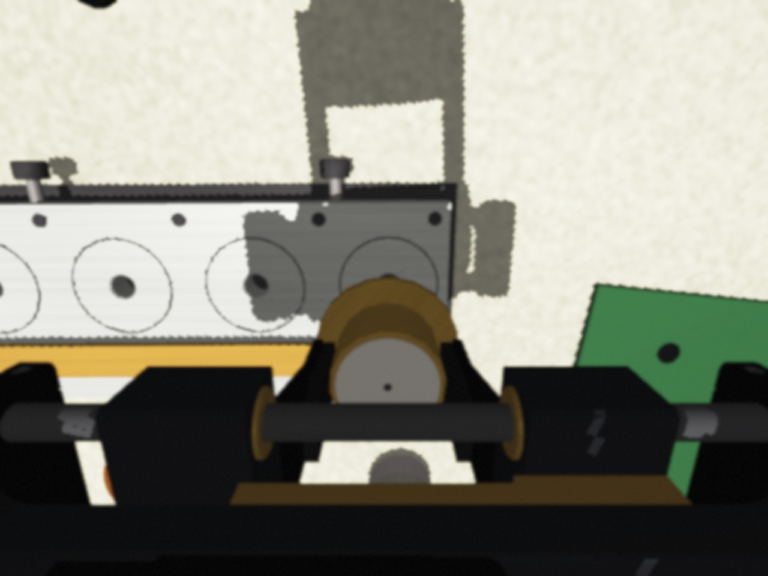

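```bash
python3 -c "
from h import *
i=load('w18.npy')
a=back('wrist',c15([[122,287],[256,285]]),.045,i);print(a,a[1]*2-a[0], 2*a[1]-a[0])
d=(a[1]-a[0]);print(np.linalg.norm(d))
print('dial',back('wrist',c15([[388,387]]),.1321+.0485,i))
"
```

```text
[[0.57256153 0.14283326]
 [0.5438241  0.2294796 ]] [0.51508666 0.31612594] [0.51508666 0.31612594]
0.09128761384464924
dial [[0.51671085 0.31468676]]
```

Request:
jog_arm(
  increments=[
    [[0,-0.2,0,0.0006,0.0003,-0.02,0.2],[0,-0.2,0,0.0006,0.0003,-0.04,0.2],[0,-0.2,0,0.0006,0.0003,-0.055,0.2],[0,-0.2,0,0.0006,0.0003,-0.06,0.2],[0,-0.2,0,0.0006,0.0003,-0.066,0.2],[0,-0.2,0,0.0006,0.0003,-0.071,0.2],[0,-0.2,0,0.0006,0.0003,-0.075,0.2]],
  ],
)

```text
time: 22.45
position: [0.518, 0.3155, 0.0583]
tool_rot: [-0.699, -0.107, 0.106, 0.699]
ft_force: [0.5, -0.2, -2.8]
grip_width: 0.0432
```

```bash
python3 -c "
from h import *
o,R=st()
im,i=wcam('w19')
im=camera('scene');crop(im,(260,160,420,280),'s19',5)
"
```

```text
t 22.45 pos [0.518  0.3155 0.0583] jaw [-0.298  0.954 -0.   ] fing [ 0.002  0.    -1.   ] w 0.0432 F [ 0.5 -0.2 -2.8] q [ 0.36  0.68  1.59 -0.    0.87 -1.51]
```

View pics/s19.png

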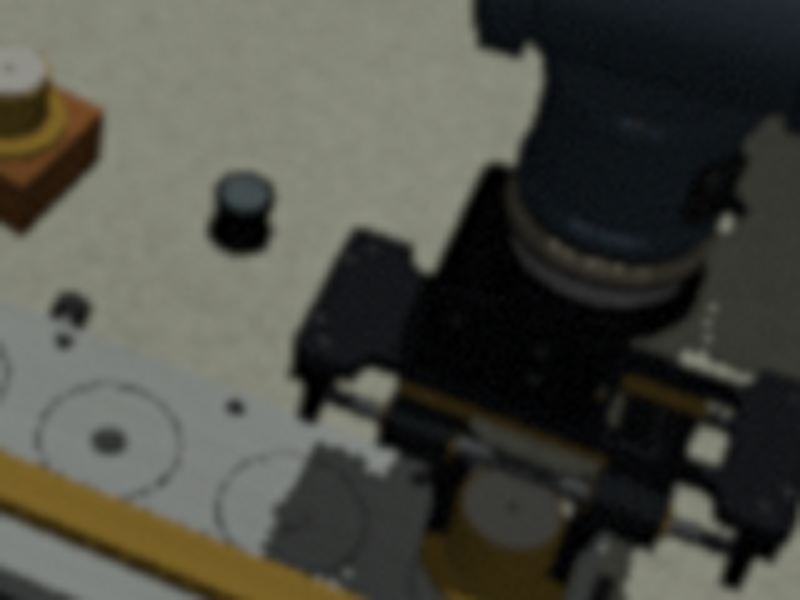

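Request:
jog_arm(
  increments=[
    [[0,0,0,-0.0008,0,-0.005,0.2],[0,0,0,-0.0008,0,-0.01,0.2],[0,0,0,-0.0008,0,-0.014,0.2],[0,0,0,-0.0008,0,-0.018,0.2],[0,0,0,-0.0008,0,-0.02,0.2],[0,0,0,-0.0008,0,-0.02,0.2]],
  ],
)

```text
time: 23.15
position: [0.5166, 0.3155, 0.0374]
tool_rot: [0.699, 0.107, -0.107, -0.699]
ft_force: [0.1, 0.2, -4.8]
grip_width: 0.0436
```

```bash
python3 -c "
from h import *
o,R=st();print(o['moment'])
"
```

```text
t 23.15 pos [0.5166 0.3155 0.0374] jaw [-0.299  0.954 -0.   ] fing [ 0.001 -0.    -1.   ] w 0.0436 F [ 0.1  0.2 -4.8] q [ 0.36  0.71  1.6  -0.    0.83 -1.51]
[ 0.22145411 -0.08280312  0.00480154]
```

Free. Down to contact.

Request:
jog_arm(
  increments=[
    [[0,0,0,0,0,-0.0015,0.2],[0,0,0,0,0,-0.003,0.2],[0,0,0,0,0,-0.0035,0.2],[0,0,0,0,0,-0.0035,0.2]],
  ],
)

```text
time: 23.55
position: [0.5168, 0.3155, 0.0346]
tool_rot: [0.699, 0.107, -0.107, -0.699]
ft_force: [-0.9, -0.2, 2.3]
grip_width: 0.0435
```

Request:
jog_arm(
  increments=[
    [[0,0,0,0,0,-0.0003,0],[0,0,0,0,0,0,-0.3],[0,0,0,0,0,0,-0.4],[0,0,0,0,0,0,-0.4],[0,0,0,0,0,0.02,-0.4],[0,0,0,0,0,0.05,-0.4],[0,0,0,0,0,0.09,-0.4],[0,0,0,0,0,0.1,-0.4]],
  ],
)

```text
time: 24.35
position: [0.5197, 0.3167, 0.1389]
tool_rot: [-0.698, -0.11, 0.104, 0.699]
ft_force: [1.3, -0.2, 0.2]
grip_width: 0.061
```

```bash
python3 -c "
from h import *
o,R=st();print(np.degrees(np.arctan2(R[1,2],R[0,2])))
im,i=wcam('w20')
im=camera('top');crop(im,(110,110,390,240),'t20',2.8)
im=camera('scene');crop(im,(150,100,400,300),'s20',3)
"
```

```text
t 24.35 pos [0.5197 0.3167 0.1389] jaw [-0.299  0.954  0.   ] fing [ 0.009  0.003 -1.   ] w 0.061 F [ 1.3 -0.2  0.2] q [ 0.36  0.57  1.54 -0.    1.03 -1.51]
107.39879948609273
```

View pics/t20.png

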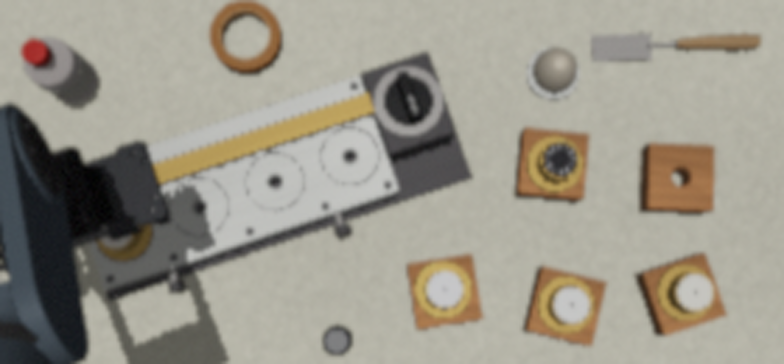

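View pics/s20.png

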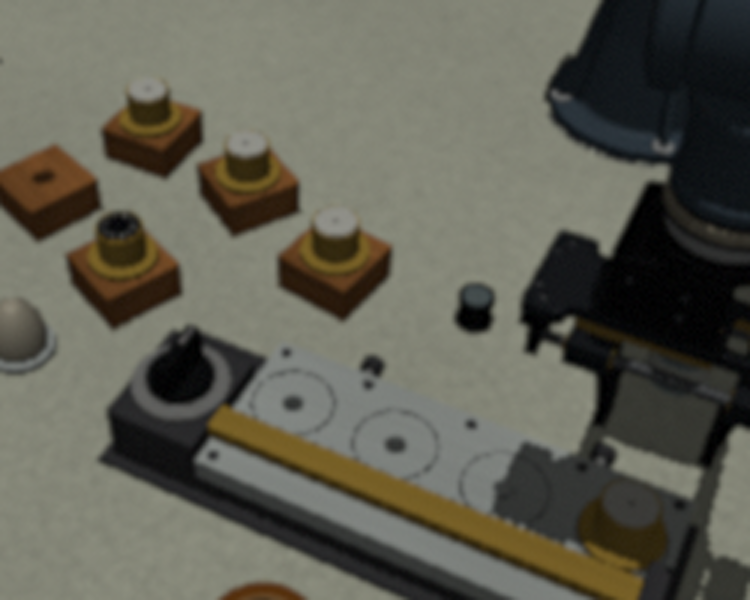

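View pics/w20.png

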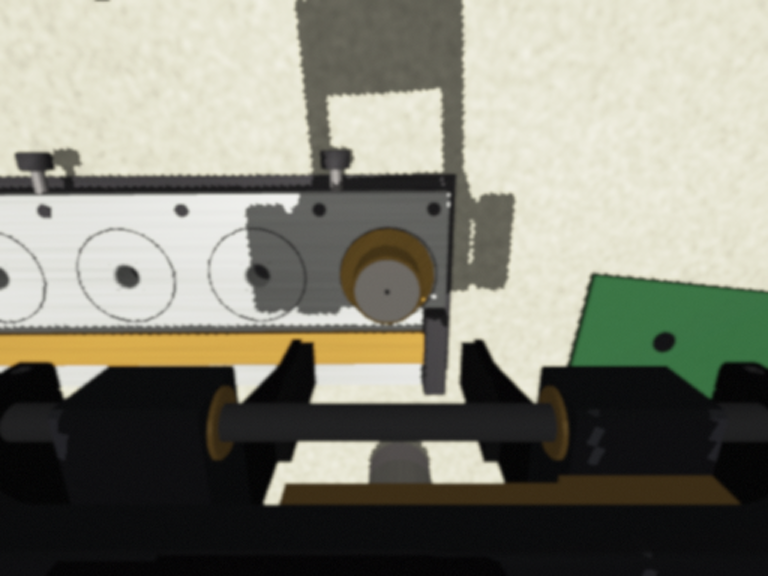

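```bash
python3 -c "
from h import *
f=lambda U:(np.array(U,float)+.5)/2.8-.5+[110,110]
print(back('top',f([[446,290],[572,305],[695,292],[560,159]]),.078).round(4))
i=load('w20.npy');print('blank3',back('wrist',c15([[388,292]]),.083,i),'seats',back('wrist',c15([[126,276],[258,275]]),.045,i))
"
```

```text
[[ 0.4424 -0.0451]
 [ 0.4229 -0.1833]
 [ 0.4342 -0.3198]
 [ 0.5849 -0.1755]]
blank3 [[0.51687377 0.31517742]] seats [[0.57195234 0.14269393]
 [0.54393651 0.22961898]]
```

Request:
jog_arm(
  increments=[
    [[0,0.3,0,-0.076,-0.361,0,-0.4],[0,0.3,0,-0.076,-0.361,0,-0.4],[0,0.3,0,-0.076,-0.361,0,-0.4],[0,0.3,0,-0.076,-0.361,0,-0.4],[0,0.3,0,-0.076,-0.361,0,-0.4],[0,0.3,0,-0.076,-0.361,0,-0.4],[0,0.3,0,-0.076,-0.361,0,-0.4],[0,0.3,0,-0.076,-0.361,-0.02,-0.4]],
  ],
)

```text
time: 25.3
position: [0.4409, -0.0491, 0.1148]
tool_rot: [0.7, 0.105, -0.106, -0.699]
ft_force: [0.7, 0.8, 0.9]
grip_width: 0.061
```

```bash
python3 -c "
from h import *
o,R=st();print(np.degrees(np.arctan2(R[1,2],R[0,2])))
im,i=wcam('w21')
st()
"
```

```text
t 25.3 pos [ 0.4409 -0.0491  0.1148] jaw [-0.295  0.955 -0.001] fing [-0.001 -0.001 -1.   ] w 0.061 F [0.7 0.8 0.9] q [-0.36  0.42  1.96 -0.    0.76 -2.23]
107.18312090944242
t 25.35 pos [ 0.4383 -0.0492  0.1116] jaw [-0.295  0.956  0.003] fing [-0.008  0.001 -1.   ] w 0.0609 F [-0.7 -2.  -2.1] q [-0.36  0.43  1.96 -0.    0.76 -2.23]
```

View pics/w21.png

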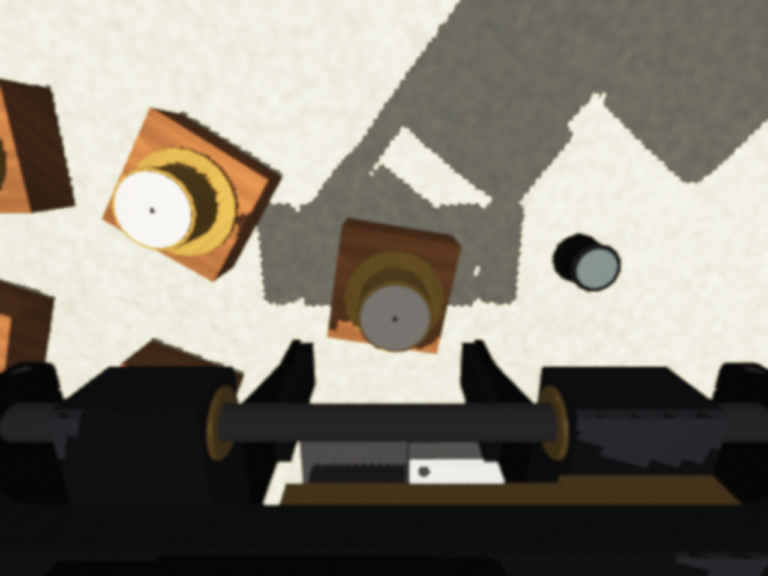

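```bash
python3 -c "
from h import *
i=load('w21.npy')
print(back('wrist',c15([[395,318],[152,210]]),.078,i))
"
```

```text
[[ 0.445335   -0.04430387]
 [ 0.42511795 -0.18520711]]
```

Request:
jog_arm(
  increments=[
    [[0,-0.4,0,0.0057,0.005,-0.01,-0.4],[0,-0.4,0,0.0057,0.005,-0.03,-0.4],[0,-0.4,0,0.0057,0.005,-0.055,-0.4],[0,-0.4,0,0.0057,0.005,-0.07,-0.4],[0,-0.4,0,0.0057,0.005,-0.08,-0.4],[0,-0.4,0,0.0057,0.005,-0.083,-0.4],[0,-0.4,0,0.0057,0.005,-0.083,-0.4]],
  ],
)

```text
time: 26.05
position: [0.4435, -0.0438, 0.028]
tool_rot: [-0.699, -0.104, 0.106, 0.7]
ft_force: [0.0, 0.6, -0.2]
grip_width: 0.061
```

```bash
python3 -c "
from h import *
o,R=st()
im,i=wcam('w22')
"
```

```text
t 26.05 pos [ 0.4435 -0.0438  0.028 ] jaw [-0.295  0.956  0.002] fing [-0.003  0.001 -1.   ] w 0.061 F [ 0.   0.6 -0.2] q [-0.35  0.61  2.01  0.    0.53 -2.22]
```

View pics/w22.png

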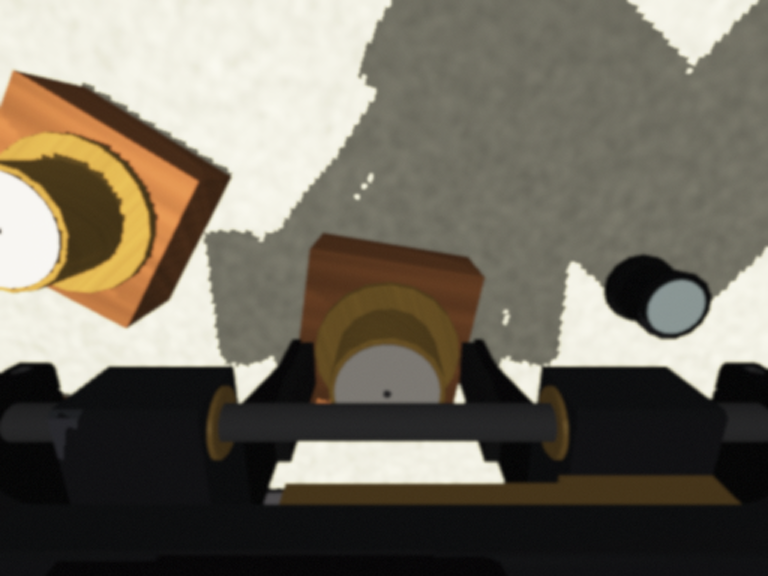

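Request:
jog_arm(
  increments=[
    [[0,-0.1,0,0.0003,0,0.0005,-0.1],[0,-0.1,0,0.0003,0,0.0005,0.2],[0,-0.1,0,0.0003,0,0.0005,0.2],[0,-0.1,0,0.0003,0,0.0005,0.2],[0,-0.1,0,0.0003,0,0.0005,0.2],[0,-0.1,0,0.0003,0,0.0005,0.2]],
  ],
  squeeze=30,
)

```text
time: 26.7
position: [0.4445, -0.044, 0.0296]
tool_rot: [-0.699, -0.106, 0.105, 0.699]
ft_force: [-1.2, 1.4, 5.5]
grip_width: 0.0435
```

Request:
jog_arm(
  increments=[
    [[0,0,0,0,0,0.01,0.2],[0,0,0,0,0,0.02,0.2],[0,0,0,0,0,0.035,0.2],[0,0,0,0,0,0.05,0.2],[0,0,0,0,0,0.07,0.2],[0,0,0,0,0,0.09,0.2],[0,0,0,0,0,0.11,0.2],[0,0,0,0,0,0.11,0.2]],
  ],
)

```text
time: 27.5
position: [0.4462, -0.0446, 0.142]
tool_rot: [0.7, 0.108, -0.103, -0.698]
ft_force: [-0.1, -0.1, -3.6]
grip_width: 0.0437
```

```bash
python3 -c "
from h import *
o,R=st();p=o['position']
im,i=wcam('w23')
print('to seat2',np.array([.544,.2299])-p[:2])
"
```

```text
t 27.5 pos [ 0.4462 -0.0446  0.142 ] jaw [-0.295  0.956 -0.003] fing [ 0.007 -0.001 -1.   ] w 0.0437 F [-0.1 -0.1 -3.6] q [-0.35  0.38  1.92  0.    0.84 -2.22]
to seat2 [0.09783817 0.27450274]
```

View pics/w23.png

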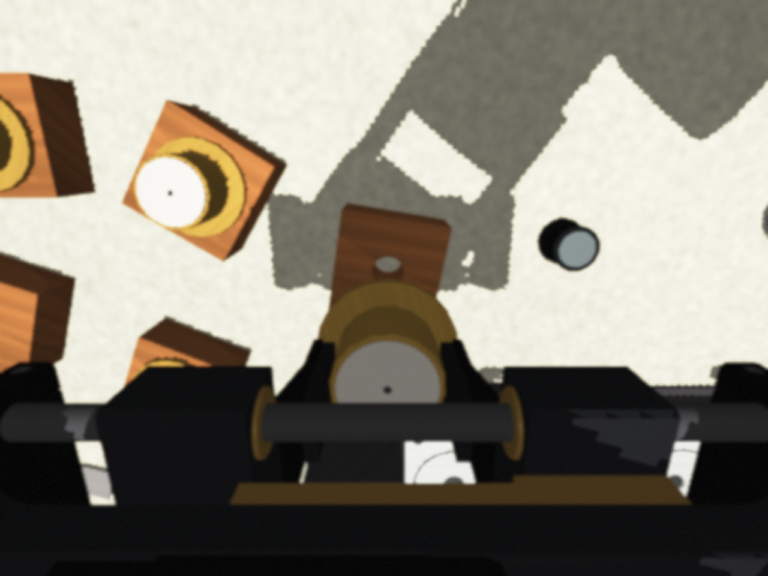

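Request:
jog_arm(
  increments=[
    [[0,0,0,0.098,0.2744,0,0.2],[0,0,0,0.098,0.2744,0,0.2],[0,0,0,0.098,0.2744,0,0.2],[0,0,0,0.098,0.2744,0,0.2],[0,0,0,0.098,0.2744,0,0.2],[0,0,0,0.098,0.2744,0,0.2],[0,0,0,0.098,0.2744,0,0.2],[0,0,0,0.098,0.2744,-0.01,0.2]],
  ],
)

```text
time: 28.35
position: [0.543, 0.231, 0.1298]
tool_rot: [0.7, 0.108, -0.105, -0.698]
ft_force: [0.5, -0.2, -4.3]
grip_width: 0.0431
```

Request:
jog_arm(
  increments=[
    [[0,0,0,0,0,0,0.2]],
  ],
)

```text
time: 28.45
position: [0.5401, 0.2295, 0.1269]
tool_rot: [0.7, 0.105, -0.107, -0.698]
ft_force: [-0.7, -0.5, -2.9]
grip_width: 0.043
```

```bash
python3 -c "
from h import *
o,R=st()
p=o['position']
im,i=wcam('w24')
print('to seat2',np.array([.5441,.2298])-p[:2],'ang',np.degrees(np.arctan2(R[1,2],R[0,2])))
"
```

```text
t 28.45 pos [0.5401 0.2295 0.1269] jaw [-0.297  0.955 -0.002] fing [-0.003 -0.003 -1.   ] w 0.043 F [-0.7 -0.5 -2.9] q [ 0.21  0.56  1.59 -0.    0.99 -1.66]
to seat2 [0.00397441 0.00027007] ang 107.26375263162947
```

View pics/w24.png

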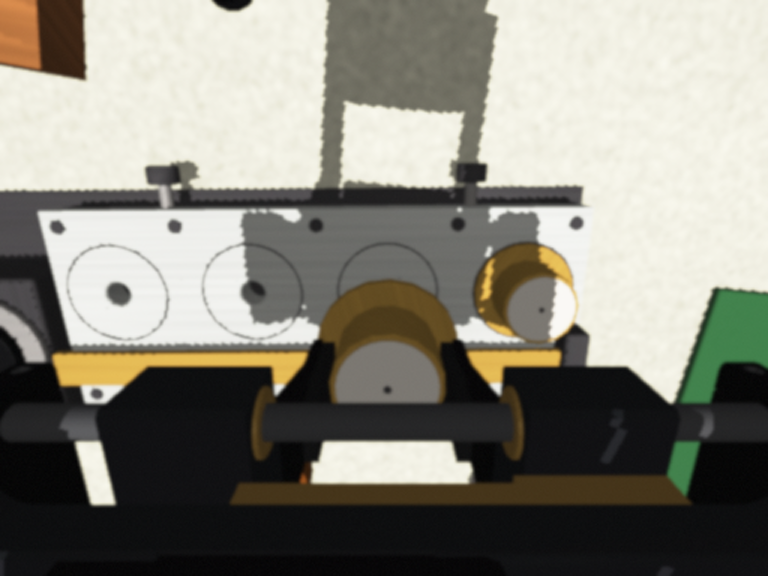

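Request:
jog_arm(
  increments=[
    [[0,-0.1,0,0.004,0.0003,-0.01,0.2],[0,-0.1,0,0.004,0.0003,-0.03,0.2],[0,-0.1,0,0.004,0.0003,-0.045,0.2],[0,-0.1,0,0.004,0.0003,-0.051,0.2],[0,-0.1,0,0.004,0.0003,-0.053,0.2],[0,-0.1,0,0.004,0.0003,-0.053,0.2]],
  ],
)

```text
time: 29.1
position: [0.5447, 0.2294, 0.0744]
tool_rot: [0.7, 0.106, -0.106, -0.698]
ft_force: [0.0, -0.3, -3.1]
grip_width: 0.0431
```

```bash
python3 -c "
from h import *
o,R=st()
p=o['position']
print('to seat2',np.array([.5441,.2298])-p[:2])
"
```

```text
t 29.1 pos [0.5447 0.2294 0.0744] jaw [-0.296  0.955 -0.002] fing [ 0.    -0.003 -1.   ] w 0.0431 F [ 0.  -0.3 -3.1] q [ 0.21  0.64  1.62 -0.    0.88 -1.66]
to seat2 [-0.00064519  0.00040787]
```

Request:
jog_arm(
  increments=[
    [[0.2,0,0,-0.0005,0.0004,-0.005,0.2],[0.2,0,0,-0.0005,0.0004,-0.011,0.2],[0.2,0,0,-0.0005,0.0004,-0.017,0.2],[0.2,0,0,-0.0005,0.0004,-0.023,0.2],[0.2,0,0,-0.0005,0.0004,-0.029,0.2],[0.2,0,0,-0.0005,0.0004,-0.034,0.2],[0.2,0,0,-0.0005,0.0004,-0.037,0.2],[0.2,0,0,-0.0005,0.0004,-0.037,0.2]],
  ],
)

```text
time: 29.9
position: [0.5439, 0.2297, 0.0367]
tool_rot: [-0.699, -0.105, 0.106, 0.699]
ft_force: [-1.0, 0.3, -3.5]
grip_width: 0.0429
```

```bash
python3 -c "
from h import *
o,R=st();print(o['moment'])
"
```

```text
t 29.9 pos [0.5439 0.2297 0.0367] jaw [-0.296  0.955  0.001] fing [-0.001  0.001 -1.   ] w 0.0429 F [-1.   0.3 -3.5] q [ 0.21  0.7   1.64  0.    0.8  -1.66]
[0.01960233 0.03258679 0.00510892]
```

Request:
jog_arm(
  increments=[
    [[0,0,0,0,0,-0.0015,0.2],[0,0,0,0,0,-0.0025,0.2],[0,0,0,0,0,-0.0025,0.2]],
  ],
)

```text
time: 30.2
position: [0.544, 0.2298, 0.0347]
tool_rot: [-0.699, -0.106, 0.106, 0.699]
ft_force: [-0.9, 0.2, -0.3]
grip_width: 0.0432
```

Request:
jog_arm(
  increments=[
    [[0,0,0,0,0,-0.0005,0],[0,0,0,0,0,0,-0.3],[0,0,0,0,0,0,-0.35],[0,0,0,0,0,0,-0.35],[0,0,0,0,0,0.02,-0.35],[0,0,0,0,0,0.05,-0.4],[0,0,0,0,0,0.085,-0.4],[0,0,0,0,0,0.1,-0.4]],
  ],
)

```text
time: 31.0
position: [0.5461, 0.2303, 0.1379]
tool_rot: [-0.699, -0.108, 0.104, 0.7]
ft_force: [0.1, -0.6, -0.4]
grip_width: 0.0607
```

```bash
python3 -c "
from h import *
o,R=st()
im,i=wcam('w25')
im=camera('top');crop(im,(110,110,390,240),'t25',2.8)
im=camera('scene');crop(im,(150,100,400,300),'s25',3)
"
```

```text
t 31.0 pos [0.5461 0.2303 0.1379] jaw [-0.296  0.955  0.   ] fing [ 0.005  0.002 -1.   ] w 0.0607 F [ 0.1 -0.6 -0.4] q [ 0.21  0.55  1.58  0.    1.01 -1.66]
```

View pics/w25.png

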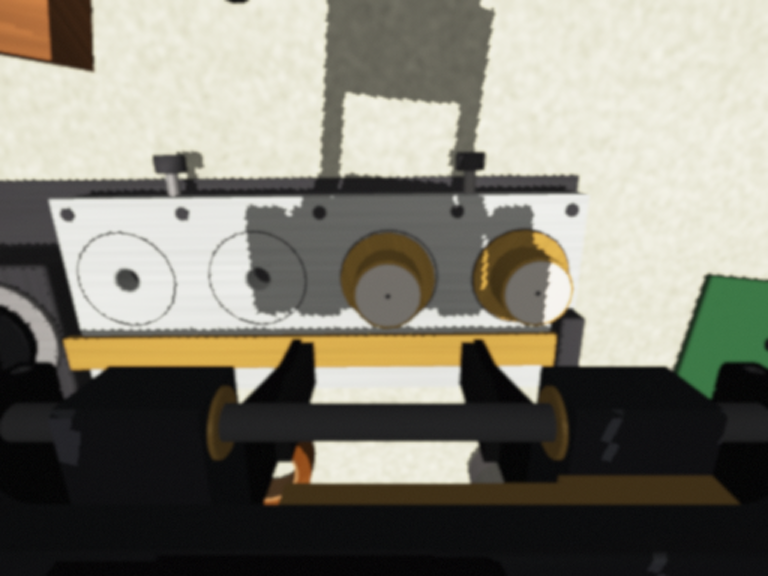

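View pics/t25.png

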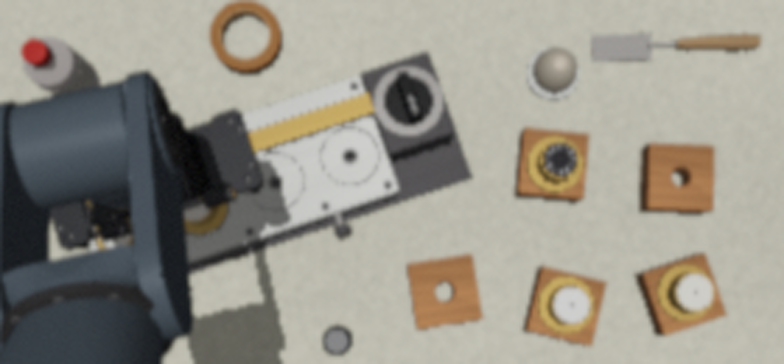

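View pics/s25.png

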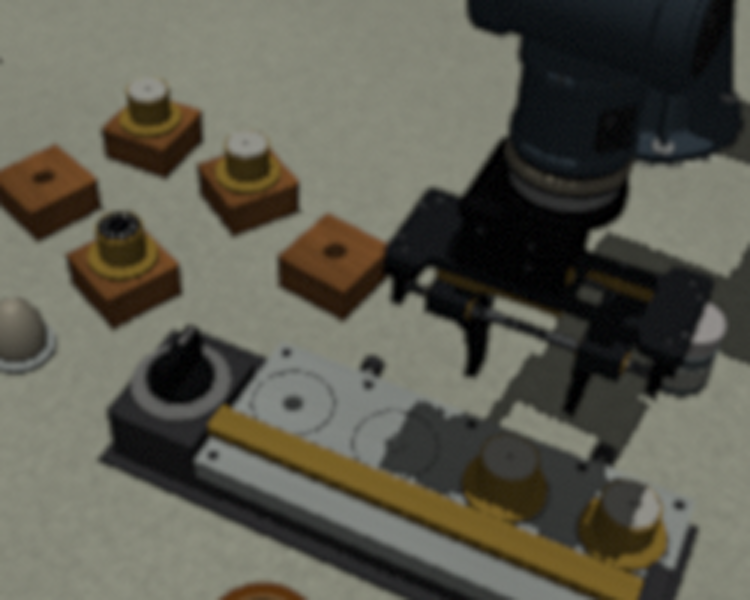

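Request:
jog_arm(
  increments=[
    [[0,0.3,0,-0.122,-0.414,0,-0.4],[0,0.3,0,-0.122,-0.414,0,-0.4],[0,0.3,0,-0.122,-0.414,0,-0.4],[0,0.3,0,-0.122,-0.414,0,-0.4],[0,0.3,0,-0.122,-0.414,0,-0.4],[0,0.3,0,-0.122,-0.414,0,-0.4],[0,0.3,0,-0.122,-0.414,0,-0.4],[0,0.3,0,-0.122,-0.414,0,-0.4]],
  ],
)

```text
time: 31.95
position: [0.4299, -0.1553, 0.1344]
tool_rot: [-0.698, -0.104, 0.107, 0.7]
ft_force: [1.1, -0.4, -0.3]
grip_width: 0.061
```

Request:
jog_arm(
  increments=[
    [[0,0,0,0,-0.03,-0.02,-0.4],[0,0,0,0,-0.03,-0.02,-0.4],[0,0,0,0,-0.03,-0.02,-0.4]],
  ],
)

```text
time: 32.25
position: [0.4284, -0.1848, 0.1129]
tool_rot: [-0.697, -0.102, 0.108, 0.702]
ft_force: [-0.2, -0.1, 0.7]
grip_width: 0.0608
```

```bash
python3 -c "
from h import *
o,R=st()
im,i=wcam('w26')
"
```

```text
t 32.25 pos [ 0.4284 -0.1848  0.1129] jaw [-0.293  0.956  0.008] fing [-0.008  0.006 -1.   ] w 0.0608 F [-0.2 -0.1  0.7] q [-0.65  0.45  1.9  -0.    0.8  -2.52]
```

View pics/w26.png

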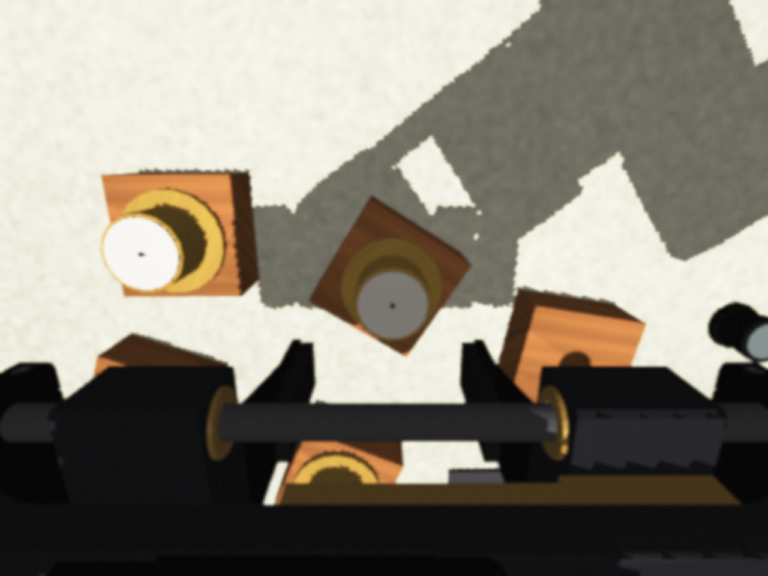

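```bash
python3 -c "
from h import *
i=load('w26.npy')
a=back('wrist',c15([[392.5,305.5],[141,254]]),.078,i);print(a)
o,R=st();print(a[0]-o['position'][:2])
"
```

```text
[[ 0.4251542  -0.18356158]
 [ 0.43650207 -0.32160232]]
t 32.3 pos [ 0.4288 -0.1841  0.1134] jaw [-0.295  0.955  0.008] fing [-0.008  0.005 -1.   ] w 0.0611 F [-0.6  0.9  1. ] q [-0.65  0.45  1.9  -0.    0.8  -2.52]
[-0.00363431  0.00056112]
```

Request:
jog_arm(
  increments=[
    [[-0.3,-0.4,0,-0.0041,0.0004,-0.01,-0.4],[-0.3,-0.4,0,-0.0041,0.0004,-0.03,-0.4],[-0.3,-0.4,0,-0.0041,0.0004,-0.055,-0.4],[-0.3,-0.4,0,-0.0041,0.0004,-0.073,-0.4],[-0.3,-0.4,0,-0.0041,0.0004,-0.082,-0.4],[-0.3,-0.4,0,-0.0041,0.0004,-0.085,-0.4],[-0.3,-0.4,0,-0.0041,0.0004,-0.085,-0.4]],
  ],
)

```text
time: 33.0
position: [0.4248, -0.183, 0.0285]
tool_rot: [-0.699, -0.106, 0.106, 0.699]
ft_force: [-0.1, -0.8, 0.7]
grip_width: 0.0609
```

```bash
python3 -c "
from h import *
o,R=st()
im,i=wcam('w27')
"
```

```text
t 33.0 pos [ 0.4248 -0.183   0.0285] jaw [-0.296  0.955  0.001] fing [-0.001  0.    -1.   ] w 0.0609 F [-0.1 -0.8  0.7] q [-0.65  0.62  1.97 -0.    0.56 -2.52]
```

View pics/w27.png

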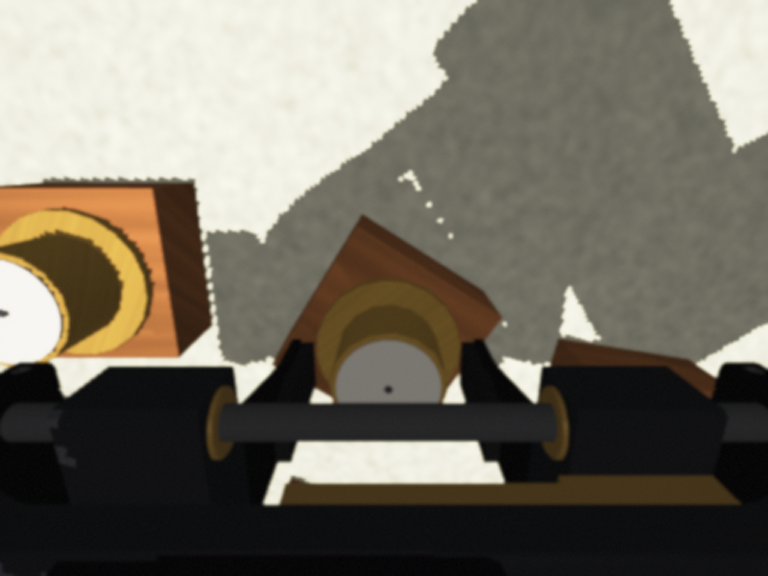

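Request:
jog_arm(
  increments=[
    [[0,0,0,0,0,0.0005,-0.1],[0,0,0,0,0,0.0005,0.2],[0,0,0,0,0,0.0005,0.2],[0,0,0,0,0,0.0005,0.2],[0,0,0,0,0,0.0005,0.2],[0,0,0,0,0,0.0005,0.2]],
  ],
  squeeze=30,
)

```text
time: 33.65
position: [0.4251, -0.1832, 0.0299]
tool_rot: [-0.699, -0.106, 0.106, 0.699]
ft_force: [-0.3, 1.5, 6.0]
grip_width: 0.0435
```

Request:
jog_arm(
  increments=[
    [[0,0,0,0,0,0.01,0.2],[0,0,0,0,0,0.02,0.2],[0,0,0,0,0,0.035,0.2],[0,0,0,0,0,0.05,0.2],[0,0,0,0,0,0.07,0.2],[0,0,0,0,0,0.09,0.2],[0,0,0,0,0,0.115,0.2],[0,0,0,0,0,0.115,0.2]],
  ],
)

```text
time: 34.45
position: [0.427, -0.1846, 0.1478]
tool_rot: [0.701, 0.108, -0.104, -0.697]
ft_force: [0.8, -0.1, -4.9]
grip_width: 0.0432
```

```bash
python3 -c "
from h import *
o,R=st()
print('to seat1',np.array([.5714,.1441])-o['position'][:2])
im,i=wcam('w28')
"
```

```text
t 34.45 pos [ 0.427  -0.1846  0.1478] jaw [-0.296  0.955 -0.006] fing [ 0.006 -0.005 -1.   ] w 0.0432 F [ 0.8 -0.1 -4.9] q [-0.65  0.39  1.88 -0.    0.87 -2.52]
to seat1 [0.14444402 0.32873058]
```

View pics/w28.png

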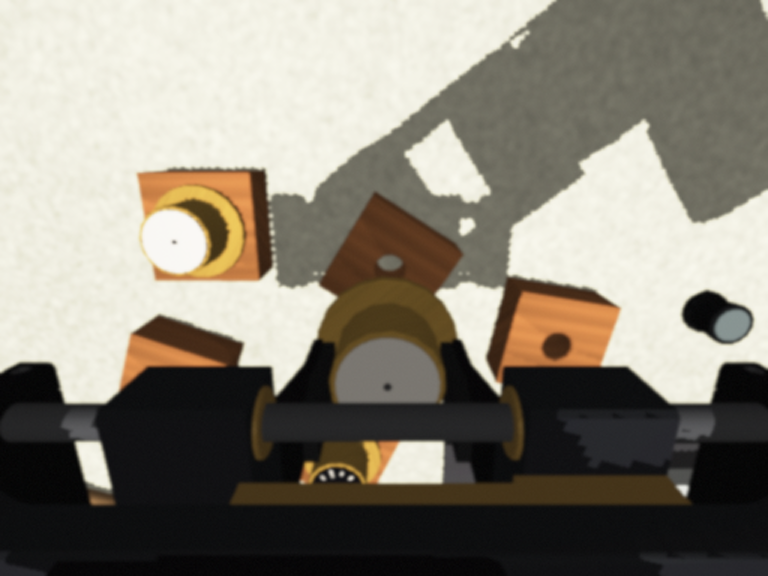

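Request:
jog_arm(
  increments=[
    [[0,0,0,0.1443,0.3287,0,0.2],[0,0,0,0.1443,0.3287,0,0.2],[0,0,0,0.1443,0.3287,0,0.2],[0,0,0,0.1443,0.3287,0,0.2],[0,0,0,0.1443,0.3287,0,0.2],[0,0,0,0.1443,0.3287,0,0.2],[0,0,0,0.1443,0.3287,0,0.2],[0,0,0,0.1443,0.3287,0,0.2]],
  ],
)

```text
time: 35.3
position: [0.5715, 0.1499, 0.1445]
tool_rot: [0.699, 0.109, -0.106, -0.699]
ft_force: [-0.1, -0.9, -3.9]
grip_width: 0.0432
```

Request:
jog_arm(
  increments=[
    [[0,0,0,0,0,0,0.2],[0,0,0,0,0,0,0.2]],
  ],
)

```text
time: 35.5
position: [0.5697, 0.1496, 0.1426]
tool_rot: [0.699, 0.107, -0.108, -0.699]
ft_force: [-0.5, -1.0, -3.5]
grip_width: 0.0434
```

```bash
python3 -c "
from h import *
o,R=st()
print('to seat1',np.array([.5713,.144])-o['position'][:2])
im,i=wcam('w29')
"
```

```text
t 35.5 pos [0.5697 0.1496 0.1426] jaw [-0.301  0.954 -0.001] fing [ 0.    -0.001 -1.   ] w 0.0434 F [-0.5 -1.  -3.5] q [ 0.07  0.54  1.58 -0.    1.02 -1.81]
to seat1 [ 0.00161982 -0.00564666]
```

View pics/w29.png

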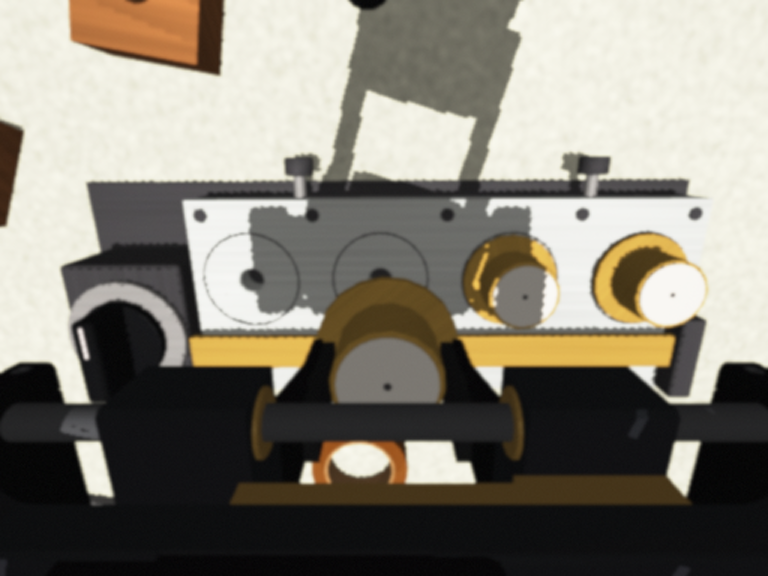

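Request:
jog_arm(
  increments=[
    [[0,0,0,0.0016,-0.0056,0,0.2],[0,0,0,0.0016,-0.0056,-0.02,0.2],[0,0,0,0.0016,-0.0056,-0.04,0.2],[0,0,0,0.0016,-0.0056,-0.055,0.2],[0,0,0,0.0016,-0.0056,-0.064,0.2],[0,0,0,0.0016,-0.0056,-0.068,0.2],[0,0,0,0.0016,-0.0056,-0.068,0.2]],
  ],
)

```text
time: 36.25
position: [0.5713, 0.1424, 0.0748]
tool_rot: [0.699, 0.107, -0.107, -0.699]
ft_force: [-0.1, 1.1, -4.2]
grip_width: 0.0431
```

```bash
python3 -c "
from h import *
o,R=st()
print('to seat1',np.array([.5713,.144])-o['position'][:2])
"
```

```text
t 36.25 pos [0.5713 0.1424 0.0748] jaw [-0.299  0.954 -0.001] fing [-0.    -0.001 -1.   ] w 0.0431 F [-0.1  1.1 -4.2] q [ 0.06  0.64  1.63 -0.    0.88 -1.82]
to seat1 [-2.24522910e-05  1.55359484e-03]
```

Request:
jog_arm(
  increments=[
    [[0,0,0,0,0.0014,-0.003,0.2],[0,0,0,0,0.0014,-0.009,0.2],[0,0,0,0,0.0014,-0.015,0.2],[0,0,0,0,0.0014,-0.021,0.2],[0,0,0,0,0.0014,-0.028,0.2],[0,0,0,0,0.0014,-0.034,0.2],[0,0,0,0,0.0014,-0.0375,0.2],[0,0,0,0,0.0014,-0.0375,0.2]],
  ],
)

```text
time: 37.05
position: [0.5712, 0.144, 0.0366]
tool_rot: [0.699, 0.106, -0.107, -0.699]
ft_force: [0.1, 0.9, -4.7]
grip_width: 0.0436
```

Request:
jog_arm(
  increments=[
    [[0,0,0,0,0,-0.0015,0.2],[0,0,0,0,0,-0.002,0.2]],
  ],
)

```text
time: 37.25
position: [0.5714, 0.144, 0.035]
tool_rot: [0.699, 0.106, -0.107, -0.699]
ft_force: [-1.2, -0.4, 0.5]
grip_width: 0.0434
```

```bash
python3 -c "
from h import *
o,R=st();print(o['moment'])
print('to seat1',np.array([.5713,.144])-o['position'][:2])
"
```

```text
t 37.25 pos [0.5714 0.144  0.035 ] jaw [-0.298  0.954 -0.001] fing [-0.    -0.001 -1.   ] w 0.0434 F [-1.2 -0.4  0.5] q [ 0.06  0.7   1.65 -0.    0.8  -1.81]
[0.22404078 0.11566151 0.02784302]
to seat1 [-8.08463403e-05  4.26887106e-05]
```

Contact. Release and rise.

Request:
jog_arm(
  increments=[
    [[0,0,0,0,0,-0.0005,0],[0,0,0,0,0,0,-0.3],[0,0,0,0,0,0,-0.35],[0,0,0,0,0,0,-0.35],[0,0,0,0,0,0.02,-0.35],[0,0,0,0,0,0.05,-0.4],[0,0,0,0,0,0.085,-0.4],[0,0,0,0,0,0.1,-0.4]],
  ],
)

```text
time: 38.05
position: [0.5735, 0.1441, 0.1383]
tool_rot: [0.7, 0.109, -0.105, -0.698]
ft_force: [0.9, -0.3, 1.0]
grip_width: 0.0606
```

```bash
python3 -c "
from h import *
o,R=st()
im,i=wcam('w30')
im=camera('top');crop(im,(110,110,390,240),'t30',2.8)
f=lambda U:(np.array(U,float)+.5)/2.8-.5+[110,110]
print(back('top',f([[695,292]]),.078).round(4))
"
```

```text
t 38.05 pos [0.5735 0.1441 0.1383] jaw [-0.299  0.954 -0.003] fing [ 0.005 -0.001 -1.   ] w 0.0606 F [ 0.9 -0.3  1. ] q [ 0.06  0.55  1.58 -0.    1.01 -1.82]
[[ 0.4342 -0.3198]]
```

View pics/w30.png

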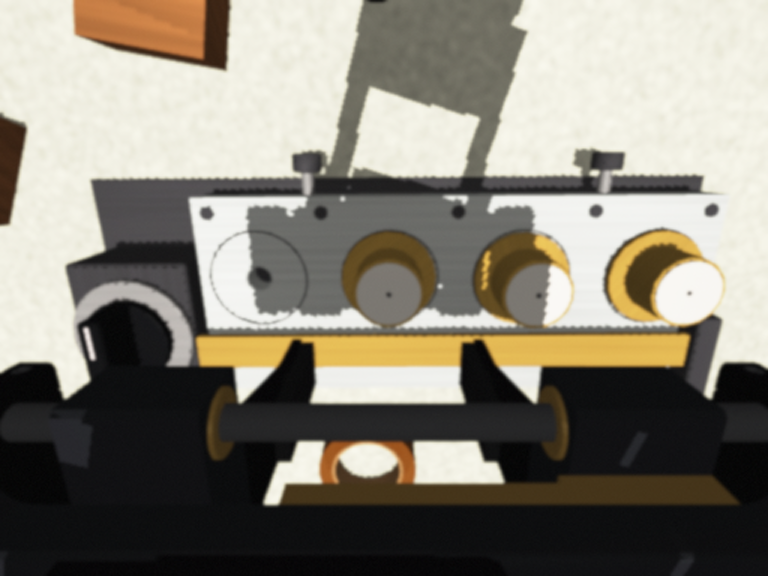

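View pics/t30.png

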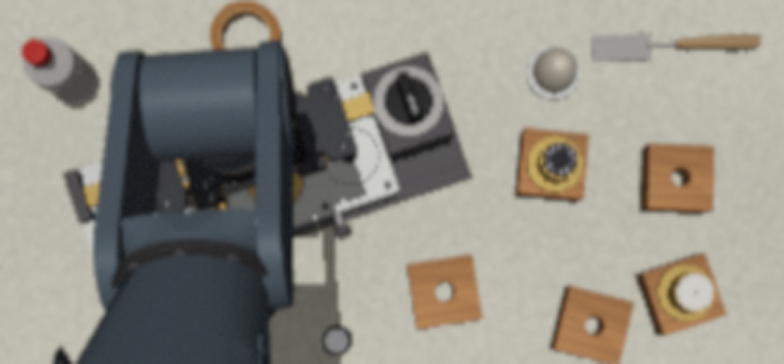

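Request:
jog_arm(
  increments=[
    [[0,0,-5,-0.03,-0.05,0.01,-0.4],[0,0,-33,-0.138,-0.464,0.01,-0.4],[0,0,-33,-0.138,-0.464,0.01,-0.4],[0,0,-33,-0.138,-0.464,0.01,-0.4],[0,0,-33,-0.138,-0.464,0.01,-0.4],[0,0,-33,-0.138,-0.464,0.01,-0.4],[0,0,-33,-0.138,-0.464,0.01,-0.4],[0,0,-33,-0.138,-0.464,0.01,-0.4]],
  ],
)

```text
time: 38.95
position: [0.4562, -0.2383, 0.1464]
tool_rot: [0.701, -0.095, 0.098, -0.7]
ft_force: [0.9, 0.3, 0.9]
grip_width: 0.0607
```

```bash
python3 -c "
from h import *
o,R=st()
im,i=wcam('w31')
print(np.array([.435,-.3205])-o['position'][:2],np.degrees(np.arctan2(R[1,2],R[0,2])))
"
```

```text
t 38.95 pos [ 0.4562 -0.2383  0.1464] jaw [ 0.27   0.963 -0.002] fing [ 0.003 -0.003 -1.   ] w 0.0607 F [0.9 0.3 0.9] q [-0.7   0.45  1.76  0.    0.93 -2.  ]
[-0.02124772 -0.08223644] 74.3531363059931
```

Request:
jog_arm(
  increments=[
    [[0,0,0,-0.0212,-0.082,0,-0.4],[0,0,0,-0.0212,-0.082,-0.01,-0.4],[0,0,0,-0.0212,-0.082,-0.02,-0.4],[0,0,0,-0.0212,-0.082,-0.03,-0.4],[0,0,0,-0.0212,-0.082,-0.03,-0.4]],
  ],
)

```text
time: 39.5
position: [0.4334, -0.3263, 0.1145]
tool_rot: [0.702, -0.097, 0.098, -0.698]
ft_force: [-0.2, 0.4, -0.0]
grip_width: 0.0607
```

```bash
python3 -c "
from h import *
o,R=st()
im,i=wcam('w32')
"
```

```text
t 39.5 pos [ 0.4334 -0.3263  0.1145] jaw [ 0.273  0.962 -0.005] fing [ 0.001 -0.006 -1.   ] w 0.0607 F [-0.2  0.4 -0. ] q [-0.85  0.53  1.72 -0.    0.89 -2.14]
```

View pics/w32.png

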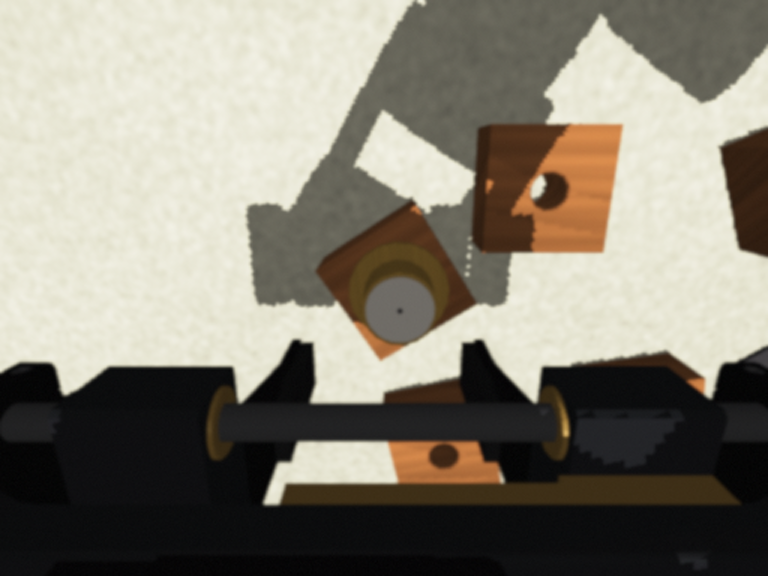

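```bash
python3 -c "
from h import *
i=load('w32.npy')
a=back('wrist',c15([[400,310]]),.078,i);print(a)
o,R=st();print(a[0]-o['position'][:2])
"
```

```text
[[ 0.43638131 -0.32067569]]
t 39.55 pos [ 0.4341 -0.3266  0.1154] jaw [ 0.272  0.962 -0.006] fing [ 0.002 -0.007 -1.   ] w 0.0611 F [-0.2 -0.4 -0.4] q [-0.85  0.53  1.72 -0.    0.89 -2.14]
[0.00231084 0.00592573]
```

Request:
jog_arm(
  increments=[
    [[0.3,0.1,0,0.0019,0.0059,-0.01,-0.4],[0.3,0.1,0,0.0019,0.0059,-0.03,-0.4],[0.3,0.1,0,0.0019,0.0059,-0.055,-0.4],[0.3,0.1,0,0.0019,0.0059,-0.073,-0.4],[0.3,0.1,0,0.0019,0.0059,-0.083,-0.4],[0.3,0.1,0,0.0019,0.0059,-0.0865,-0.4],[0.3,0.1,0,0.0019,0.0059,-0.0865,-0.4]],
  ],
)

```text
time: 40.25
position: [0.4362, -0.3201, 0.0287]
tool_rot: [0.701, -0.097, 0.097, -0.7]
ft_force: [-0.3, 0.8, 0.3]
grip_width: 0.0607
```

```bash
python3 -c "
from h import *
o,R=st()
im,i=wcam('w33')
"
```

```text
t 40.25 pos [ 0.4362 -0.3201  0.0287] jaw [ 0.271  0.962 -0.001] fing [ 0.    -0.002 -1.   ] w 0.0607 F [-0.3  0.8  0.3] q [-0.84  0.67  1.77 -0.    0.7  -2.13]
```

View pics/w33.png

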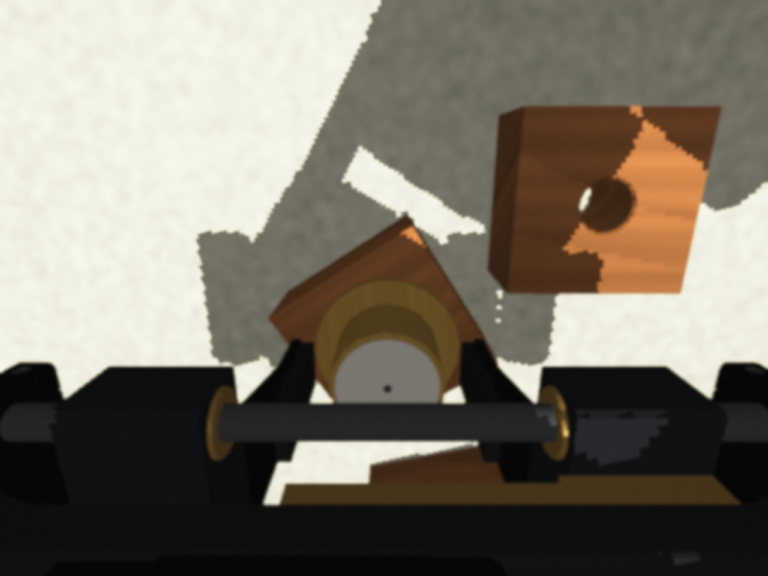

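Request:
jog_arm(
  increments=[
    [[0,0,0,0,0,0.0005,-0.1],[0,0,0,0,0,0.0005,0.2],[0,0,0,0,0,0.0005,0.2],[0,0,0,0,0,0.0005,0.2],[0,0,0,0,0,0.0005,0.2],[0,0,0,0,0,0.0005,0.2]],
  ],
  squeeze=30,
)

```text
time: 40.9
position: [0.4368, -0.3208, 0.0304]
tool_rot: [0.701, -0.096, 0.098, -0.699]
ft_force: [-0.1, 0.3, 5.7]
grip_width: 0.0433
```

Request:
jog_arm(
  increments=[
    [[0,0,0,0,0,0.01,0.2],[0,0,0,0,0,0.02,0.2],[0,0,0,0,0,0.035,0.2],[0,0,0,0,0,0.05,0.2],[0,0,0,0,0,0.07,0.2],[0,0,0,0,0,0.09,0.2],[0,0,0,0,0,0.115,0.2],[0,0,0,0,0,0.12,0.2]],
  ],
)

```text
time: 41.7
position: [0.4379, -0.3221, 0.1532]
tool_rot: [0.703, -0.095, 0.099, -0.698]
ft_force: [0.9, 0.1, -2.8]
grip_width: 0.0433
```

```bash
python3 -c "
from h import *
o,R=st()
print('to seat0',np.array([.5986,.0583])-o['position'][:2])
im,i=wcam('w34')
"
```

```text
t 41.7 pos [ 0.4379 -0.3221  0.1532] jaw [ 0.272  0.962 -0.005] fing [ 0.005 -0.007 -1.   ] w 0.0433 F [ 0.9  0.1 -2.8] q [-0.84  0.47  1.69 -0.    0.97 -2.13]
to seat0 [0.16067928 0.38039411]
```

View pics/w34.png

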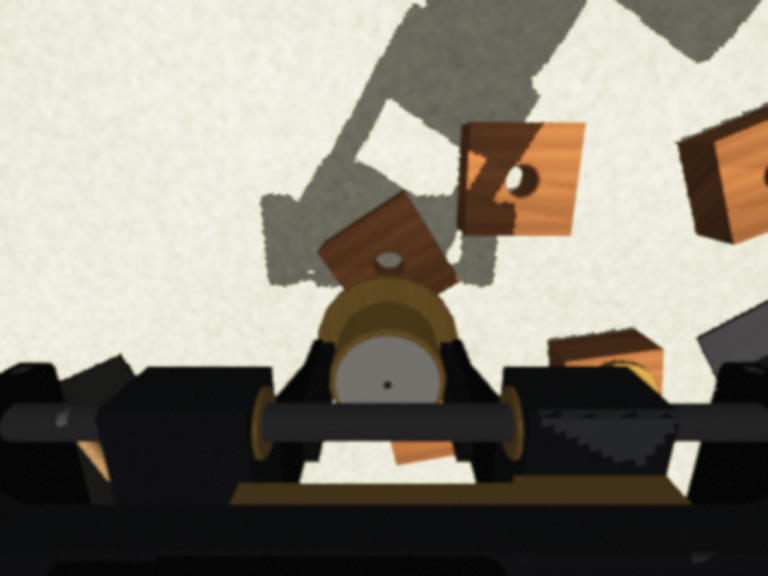

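Request:
jog_arm(
  increments=[
    [[0,0,0,0.1607,0.3804,0.005,0.2],[0,0,0,0.1607,0.3804,0.005,0.2],[0,0,0,0.1607,0.3804,0.005,0.2],[0,0,0,0.1607,0.3804,0.005,0.2],[0,0,0,0.1607,0.3804,0.005,0.2],[0,0,0,0.1607,0.3804,0.005,0.2],[0,0,0,0.1607,0.3804,0.005,0.2],[0,0,0,0.1607,0.3804,0.005,0.2]],
  ],
)

```text
time: 42.55
position: [0.5928, 0.0493, 0.1558]
tool_rot: [0.703, -0.096, 0.098, -0.698]
ft_force: [1.2, -0.8, -3.1]
grip_width: 0.0433
```

```bash
python3 -c "
from h import *
o,R=st()
print('to seat0',np.array([.5986,.0583])-o['position'][:2])
"
```

```text
t 42.55 pos [0.5928 0.0493 0.1558] jaw [ 0.272  0.962 -0.006] fing [ 0.002 -0.006 -1.   ] w 0.0433 F [ 1.2 -0.8 -3.1] q [-0.1   0.53  1.55 -0.01  1.06 -1.39]
to seat0 [0.00579486 0.00901586]
```

Request:
jog_arm(
  increments=[
    [[0.2,0,0,0.0058,0.009,0,0.2],[0.2,0,0,0.0058,0.009,0,0.2],[0.2,0,0,0.0058,0.009,-0.01,0.2],[0.2,0,0,0.0058,0.009,-0.01,0.2]],
  ],
)

```text
time: 42.95
position: [0.5962, 0.0566, 0.1436]
tool_rot: [0.702, -0.099, 0.097, -0.699]
ft_force: [0.1, -0.6, -3.6]
grip_width: 0.0431
```

```bash
python3 -c "
from h import *
o,R=st()
print('to seat0',np.array([.5986,.0583])-o['position'][:2])
im,i=wcam('w35')
"
```

```text
t 42.95 pos [0.5962 0.0566 0.1436] jaw [ 0.274  0.962 -0.004] fing [-0.004 -0.003 -1.   ] w 0.0431 F [ 0.1 -0.6 -3.6] q [-0.09  0.56  1.55 -0.    1.04 -1.38]
to seat0 [0.00244103 0.00173361]
```

View pics/w35.png

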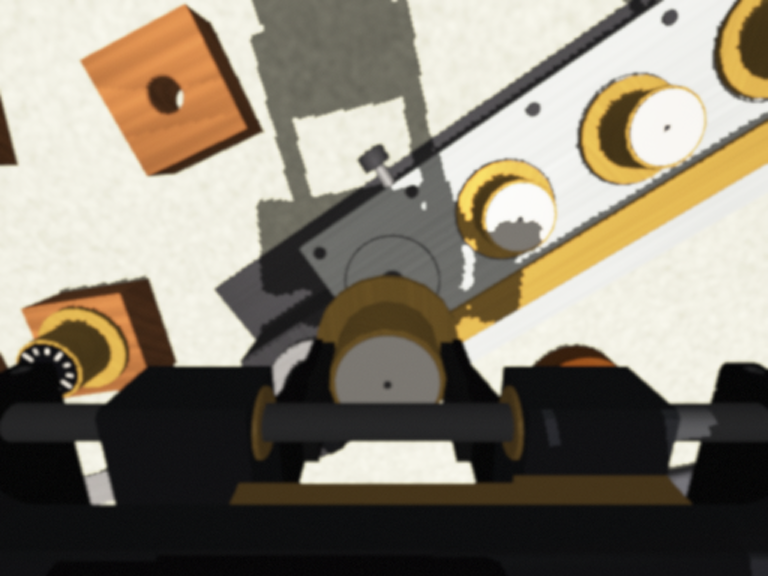

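Request:
jog_arm(
  increments=[
    [[0.1,-0.2,0,0.0024,0.0017,0,0.2],[0.1,-0.2,0,0.0024,0.0017,-0.02,0.2],[0.1,-0.2,0,0.0024,0.0017,-0.04,0.2],[0.1,-0.2,0,0.0024,0.0017,-0.055,0.2],[0.1,-0.2,0,0.0024,0.0017,-0.065,0.2],[0.1,-0.2,0,0.0024,0.0017,-0.068,0.2],[0.1,-0.2,0,0.0024,0.0017,-0.068,0.2]],
  ],
)

```text
time: 43.7
position: [0.5992, 0.0577, 0.0762]
tool_rot: [0.701, -0.098, 0.098, -0.7]
ft_force: [0.2, 0.5, -2.9]
grip_width: 0.0433
```

```bash
python3 -c "
from h import *
o,R=st()
print('to seat0',np.array([.5986,.0583])-o['position'][:2])
im=camera('scene');crop(im,(170,120,330,240),'s36',5)
"
```

```text
t 43.7 pos [0.5992 0.0577 0.0762] jaw [ 0.275  0.962 -0.001] fing [ 0.001 -0.001 -1.   ] w 0.0433 F [ 0.2  0.5 -2.9] q [-0.09  0.65  1.59 -0.    0.9  -1.38]
to seat0 [-0.00059138  0.00056088]
```

View pics/s36.png

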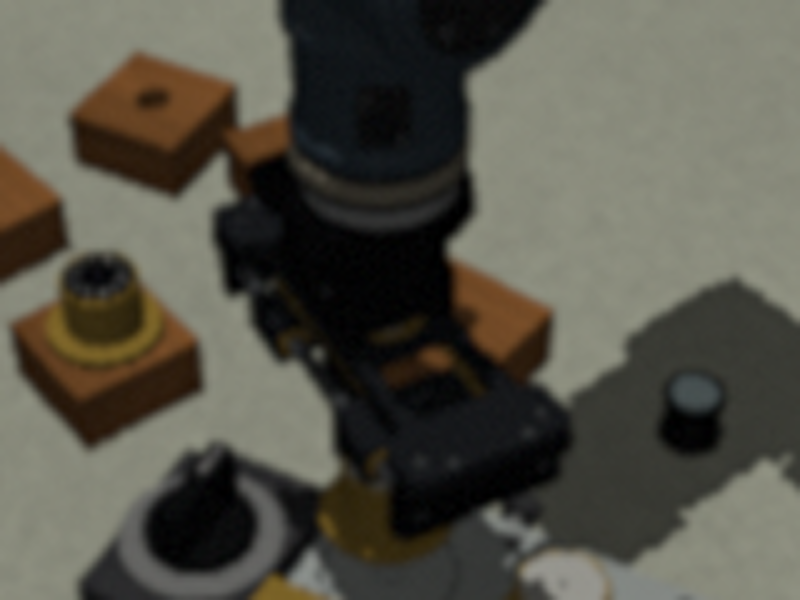

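Request:
jog_arm(
  increments=[
    [[0,0,0,-0.0005,0.0005,-0.004,0.2],[0,0,0,-0.0005,0.0005,-0.01,0.2],[0,0,0,-0.0005,0.0005,-0.016,0.2],[0,0,0,-0.0005,0.0005,-0.022,0.2],[0,0,0,-0.0005,0.0005,-0.028,0.2],[0,0,0,-0.0005,0.0005,-0.034,0.2],[0,0,0,-0.0005,0.0005,-0.038,0.2],[0,0,0,-0.0005,0.0005,-0.038,0.2]],
  ],
)

```text
time: 44.55
position: [0.5988, 0.0584, 0.0379]
tool_rot: [0.701, -0.098, 0.098, -0.7]
ft_force: [0.1, 0.4, -3.0]
grip_width: 0.0435
```

Request:
jog_arm(
  increments=[
    [[0,0,0,0,0,-0.0012,0.2],[0,0,0,0,0,-0.002,0.2]],
  ],
)

```text
time: 44.75
position: [0.5989, 0.0584, 0.0359]
tool_rot: [0.701, -0.097, 0.098, -0.7]
ft_force: [-1.1, 0.6, -2.7]
grip_width: 0.0431
```

Request:
jog_arm(
  increments=[
    [[0,0,0,0,0,-0.001,0.2],[0,0,0,0,0,-0.001,0.2]],
  ],
)

```text
time: 44.95
position: [0.5989, 0.0584, 0.0354]
tool_rot: [0.701, -0.097, 0.099, -0.7]
ft_force: [-1.0, -0.9, -0.5]
grip_width: 0.0432
```

Request:
jog_arm(
  increments=[
    [[0,0,0,0,0,-0.0003,0],[0,0,0,0,0,0,-0.13],[0,0,0,0,0,0,-0.13],[0,0,0,0,0,0,-0.13],[0,0,0,0,0,0,-0.13]],
  ],
)

```text
time: 45.45
position: [0.5993, 0.0584, 0.0357]
tool_rot: [0.701, -0.097, 0.099, -0.7]
ft_force: [-0.5, 0.4, 0.5]
grip_width: 0.0491
```

```bash
python3 -c "
from h import *
o,R=st()
im,i=wcam('w37')
"
```

```text
t 45.45 pos [0.5993 0.0584 0.0357] jaw [ 0.274  0.962 -0.001] fing [ 0.002 -0.001 -1.   ] w 0.0491 F [-0.5  0.4  0.5] q [-0.09  0.71  1.61 -0.    0.82 -1.38]
```

View pics/w37.png

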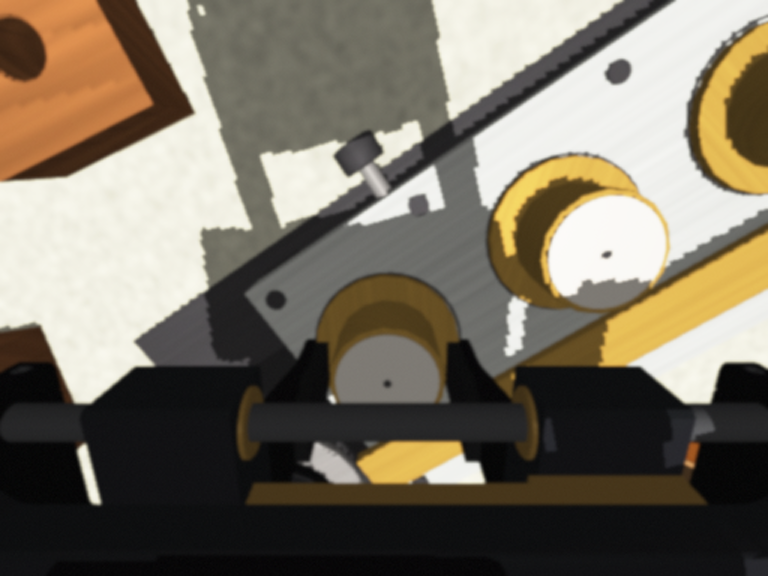

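Seated (flange shadow gap matches the others). Rise straight.

Request:
jog_arm(
  increments=[
    [[0,0,0,-0.0003,0,0.015,-0.13],[0,0,0,-0.0003,0,0.03,-0.13],[0,0,0,-0.0003,0,0.05,-0.13],[0,0,0,-0.0003,0,0.08,-0.13],[0,0,0,-0.0003,0,0.11,0],[0,0,0,-0.0003,0,0.13,0],[0,0,0,-0.0003,0,0.13,0]],
  ],
)

```text
time: 46.2
position: [0.6016, 0.0582, 0.1702]
tool_rot: [0.701, -0.094, 0.102, -0.7]
ft_force: [-0.3, 0.1, 0.3]
grip_width: 0.0441
```

```bash
python3 -c "
from h import *
o,R=st()
im,i=wcam('w38')
im=camera('scene');crop(im,(170,160,370,310),'s38',4)
print('to knob',np.array([.6568,-.0087])-o['position'][:2],np.degrees(np.arctan2(R[1,2],R[0,2])))
"
```

```text
t 46.2 pos [0.6016 0.0582 0.1702] jaw [0.274 0.962 0.001] fing [ 0.011 -0.002 -1.   ] w 0.0441 F [-0.3  0.1  0.3] q [-0.09  0.52  1.52 -0.    1.09 -1.38]
to knob [ 0.05518225 -0.06693203] 74.07965478222773
```

View pics/w38.png

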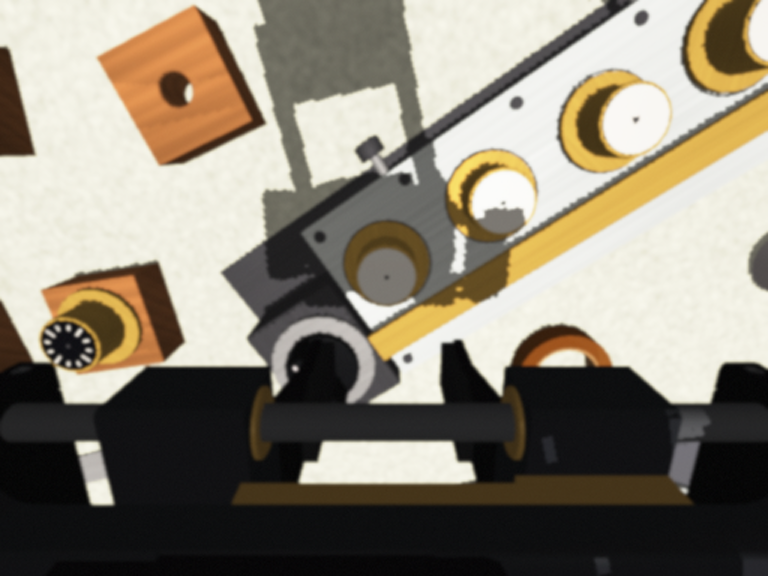

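View pics/s38.png

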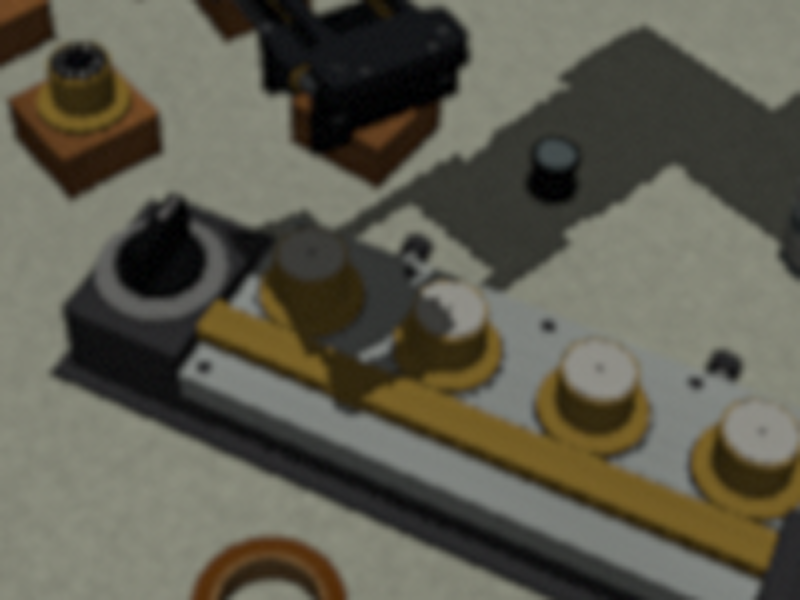

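Request:
jog_arm(
  increments=[
    [[0,0.3,33.7,0.0552,-0.067,0,0],[0,0.3,33.7,0.0552,-0.067,0,0],[0,0.3,33.7,0.0552,-0.067,0,0],[0,0.3,33.7,0.0552,-0.067,0,0],[0,0.3,33.7,0.0552,-0.067,0,0],[0,0.3,33.7,0.0552,-0.067,0,0]],
  ],
)

```text
time: 46.9
position: [0.6531, -0.0084, 0.165]
tool_rot: [-0.699, -0.107, 0.11, 0.699]
ft_force: [-1.0, -0.3, 0.3]
grip_width: 0.0435
```

```bash
python3 -c "
from h import *
o,R=st()
im,i=wcam('w39')
print('to knob',np.array([.6568,-.0087])-o['position'][:2],np.degrees(np.arctan2(R[1,2],R[0,2])))
print(proj('wrist',[.6568,-.0087,.104],i)*1.5)
"
```

```text
t 46.9 pos [ 0.6531 -0.0084  0.165 ] jaw [-0.302  0.953  0.001] fing [-0.004 -0.    -1.   ] w 0.0435 F [-1.  -0.3  0.3] q [-0.18  0.6   1.38 -0.    1.16 -2.06]
to knob [ 0.00369676 -0.00030221] 107.60414554912518
[[386.363272   300.68252349]]
```

View pics/w39.png

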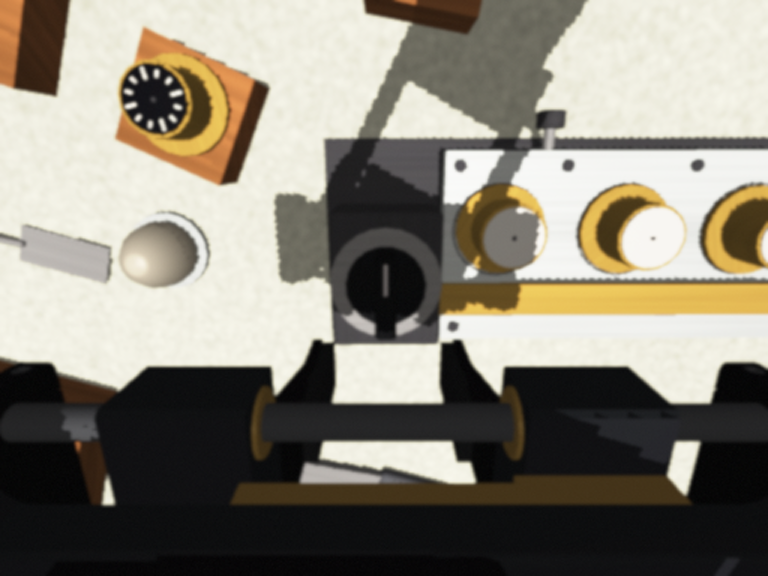

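Request:
jog_arm(
  increments=[
    [[0,-0.2,0,0.0037,-0.0003,-0.01,0],[0,-0.2,0,0.0037,-0.0003,-0.03,0],[0,-0.2,0,0.0037,-0.0003,-0.055,0],[0,-0.2,0,0.0037,-0.0003,-0.08,0],[0,-0.2,0,0.0037,-0.0003,-0.1,0],[0,-0.2,0,0.0037,-0.0003,-0.11,0],[0,-0.2,0,0.0037,-0.0003,-0.111,0],[0,-0.2,0,0.0037,-0.0003,-0.111,0]],
  ],
)

```text
time: 47.75
position: [0.6574, -0.0085, 0.0545]
tool_rot: [0.699, 0.109, -0.108, -0.698]
ft_force: [1.3, 0.3, 0.3]
grip_width: 0.0434
```

```bash
python3 -c "
from h import *
o,R=st()
print('to knob',np.array([.6568,-.0087])-o['position'][:2])
"
```

```text
t 47.75 pos [ 0.6574 -0.0085  0.0545] jaw [-0.303  0.953 -0.001] fing [ 0.001 -0.001 -1.   ] w 0.0434 F [1.3 0.3 0.3] q [-0.18  0.74  1.45 -0.    0.95 -2.06]
to knob [-0.00055303 -0.00016055]
```

Request:
jog_arm(
  increments=[
    [[0,0,0,-0.0005,0,-0.001,0.3],[0,0,0,-0.0005,0,-0.001,0.9],[0,0,0,-0.0005,0,-0.001,0.9],[0,0,0,-0.0005,0,-0.001,0.9],[0,0,0,-0.0005,0,-0.001,0.9],[0,0,0,-0.0005,0,-0.001,0.9],[0,0,0,-0.0005,0,-0.001,0.9],[0,0,0,-0.0005,0,-0.001,0.9]],
  ],
  squeeze=25,
)

```text
time: 48.55
position: [0.657, -0.0084, 0.0539]
tool_rot: [0.699, 0.109, -0.108, -0.699]
ft_force: [-0.4, 1.1, 4.2]
grip_width: 0.0138
```

Request:
jog_arm(
  increments=[
    [[0,0,-8,0,0,0,0.9],[0,0,-16,0,0,0,0.9],[0,0,-24,0,0,0,0.9],[0,0,-32,0,0,0,0.9],[0,0,-40,0,0,0,0.9],[0,0,-48,0,0,0,0.9],[0,0,-56,0,0,0,0.9],[0,0,-64,0,0,0,0.9]],
  ],
)

```text
time: 49.35
position: [0.6569, -0.0088, 0.0539]
tool_rot: [0.65, -0.28, 0.28, -0.649]
ft_force: [-1.3, -0.6, 2.2]
grip_width: 0.0138
```

```bash
python3 -c "
from h import *
o,R=st();print(np.degrees(np.arctan2(R[1,2],R[0,2])),o['moment'])"
```

```text
t 49.35 pos [ 0.6569 -0.0088  0.0539] jaw [ 0.727  0.686 -0.001] fing [-0.    -0.002 -1.   ] w 0.0138 F [-1.3 -0.6  2.2] q [-0.18  0.74  1.45 -0.    0.95 -0.94]
43.32732812974253 [-0.11336767  0.1355491   0.01552129]
```

Request:
jog_arm(
  increments=[
    [[0,0,-8,0,0,0,0.9],[0,0,-16,0,0,0,0.9],[0,0,-24,0,0,0,0.9],[0,0,-32,0,0,0,0.9],[0,0,-40,0,0,0,0.9],[0,0,-48,0,0,0,0.9],[0,0,-55,0,0,0,0.9],[0,0,-60,0,0,0,0.9]],
  ],
)

```text
time: 50.15
position: [0.6565, -0.0088, 0.0539]
tool_rot: [-0.422, 0.568, -0.568, 0.42]
ft_force: [-1.1, 0.1, 2.8]
grip_width: 0.0138
```

```bash
python3 -c "
from h import *
o,R=st();print(np.degrees(np.arctan2(R[1,2],R[0,2])),o['moment'])
im=camera('scene');crop(im,(170,160,370,310),'s40',4)"
```

```text
t 50.15 pos [ 0.6565 -0.0088  0.0539] jaw [ 0.957 -0.291 -0.002] fing [-0.002 -0.001 -1.   ] w 0.0138 F [-1.1  0.1  2.8] q [-0.18  0.74  1.45 -0.    0.95  0.11]
-16.898507694901898 [-0.03320641  0.23565315  0.1002565 ]
```

View pics/s40.png

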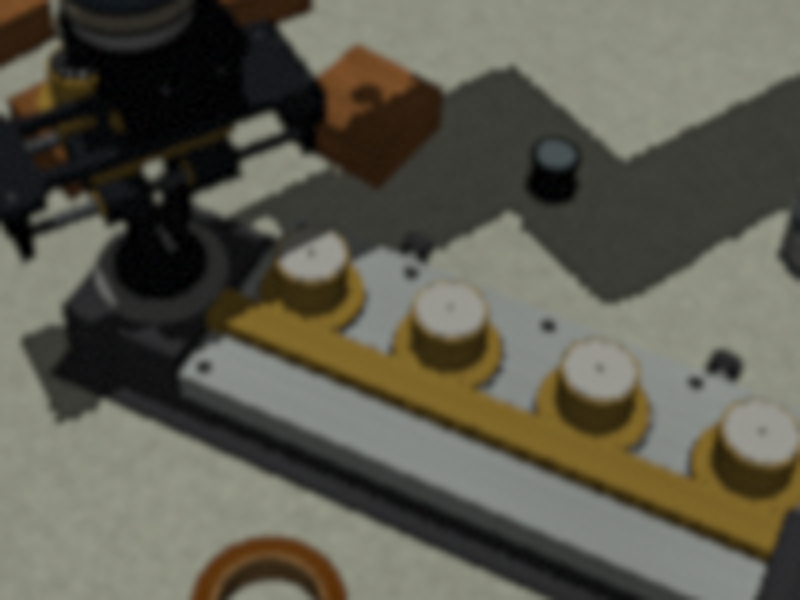

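Request:
jog_arm(
  increments=[
    [[0,0,-5,0,0,0,0.9],[0,0,-9,0,0,0,0.9],[0,0,-12,0,0,0,0.9],[0,0,-15,0,0,0,0.9],[0,0,-17,0,0,0,0.9],[0,0,-17,0,0,0,0.9]],
  ],
)

```text
time: 50.8
position: [0.6563, -0.0091, 0.0539]
tool_rot: [-0.334, 0.624, -0.624, 0.332]
ft_force: [-2.0, 0.6, 2.3]
grip_width: 0.0147
```

```bash
python3 -c "
from h import *
o,R=st();print(np.degrees(np.arctan2(R[1,2],R[0,2])),o['moment'])"
```

```text
t 50.8 pos [ 0.6563 -0.0091  0.0539] jaw [ 0.831 -0.556 -0.002] fing [-0.003 -0.001 -1.   ] w 0.0147 F [-2.   0.6  2.3] q [-0.18  0.74  1.45 -0.    0.95  0.41]
-33.798745828315866 [-0.08211702  0.23975094  0.5497604 ]
```

Request:
jog_arm(
  increments=[
    [[0,0,2.5,0,0,0,0.9],[0,0,3.5,0,0,0,0.5],[0,0,3.5,0,0,0,0.2],[0,0,3.5,0,0,0,0.1],[0,0,3.5,0,0,0.03,0],[0,0,3.5,0,0,0.07,0],[0,0,3.5,0,0,0.11,0],[0,0,3.5,0,0,0.15,0]],
  ],
)

```text
time: 51.6
position: [0.656, -0.0091, 0.2051]
tool_rot: [-0.353, 0.614, -0.613, 0.351]
ft_force: [0.3, -0.5, 0.3]
grip_width: 0.043
```

```bash
python3 -c "
from h import *
o,R=st();print(np.degrees(np.arctan2(R[1,2],R[0,2])))
im,i=wcam('w41')
im=camera('scene');crop(im,(170,160,370,310),'s41',4)"
```

```text
t 51.6 pos [ 0.656  -0.0091  0.2051] jaw [ 0.863 -0.505 -0.003] fing [-0.004 -0.001 -1.   ] w 0.043 F [ 0.3 -0.5  0.3] q [-0.18  0.56  1.33 -0.    1.25  0.35]
-30.329662831838178
```

View pics/w41.png

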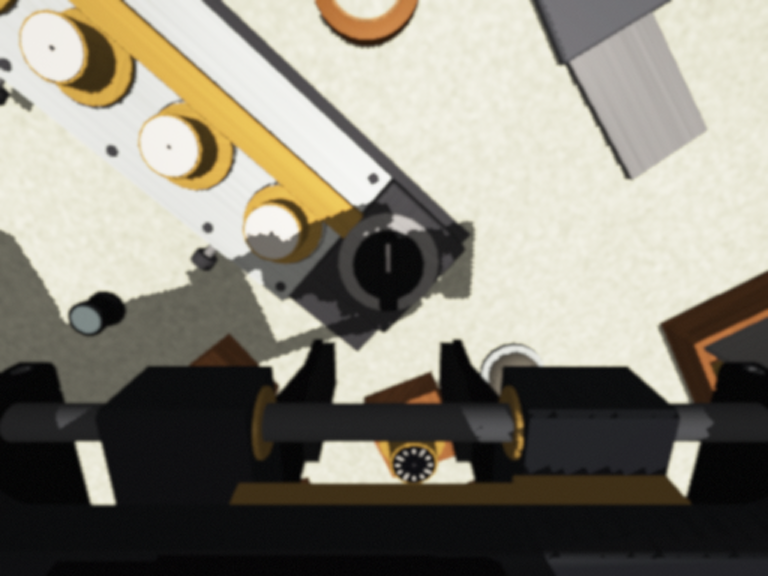

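View pics/s41.png

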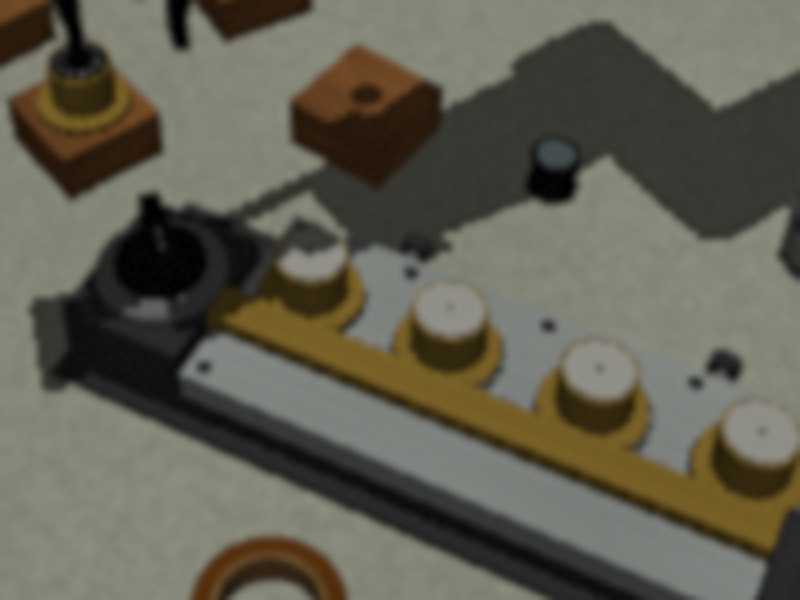

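Request:
jog_arm(
  increments=[
    [[0,0,0,-0.18,0,0.08,-0.5],[0,0,0,-0.18,0,0.08,-0.5],[0,0,0,-0.18,0,0.08,-0.5],[0,0,0,-0.18,0,0.08,-0.5],[0,0,0,-0.18,0,0.08,-0.5],[0,0,0,-0.18,0,0.08,-0.5],[0,0,0,-0.18,0,0.08,-0.5]],
  ],
)

```text
time: 52.4
position: [0.4817, -0.01, 0.2903]
tool_rot: [0.349, -0.61, 0.616, -0.355]
ft_force: [0.5, -0.1, -0.1]
grip_width: 0.0652
```

```bash
python3 -c "
from h import *
o,R=st();print(np.degrees(np.arctan2(R[1,2],R[0,2])))
im,i=wcam('w42')
im=camera('wrist');crop(im,(150,0,410,200),'w42z',3)
im=camera('top');crop(im,(110,90,390,240),'t42',2.8)
im=camera('scene');crop(im,(0,0,512,384),'s42',1.5)"
```

```text
t 52.4 pos [ 0.4817 -0.01    0.2903] jaw [ 0.863 -0.505  0.011] fing [ 0.011 -0.003 -1.   ] w 0.0652 F [ 0.5 -0.1 -0.1] q [-0.25  0.21  1.66 -0.    1.26  0.28]
-30.33272554142492
```

View pics/w42.png

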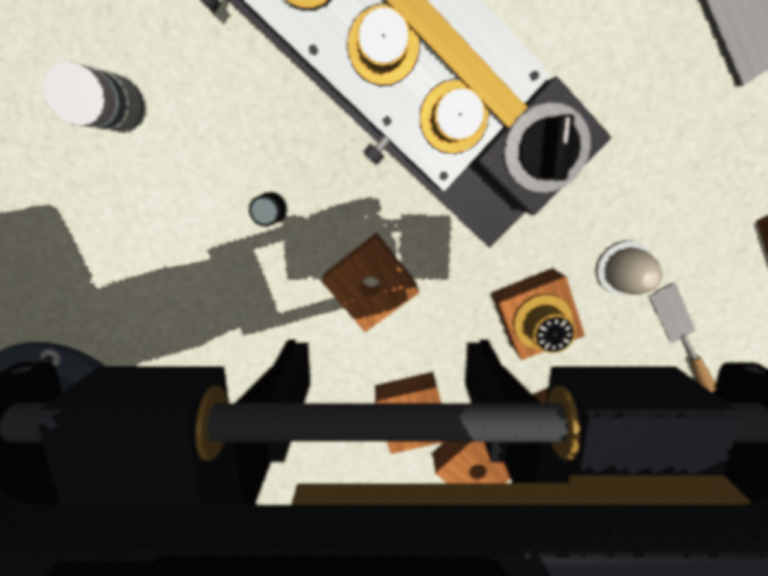

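View pics/t42.png

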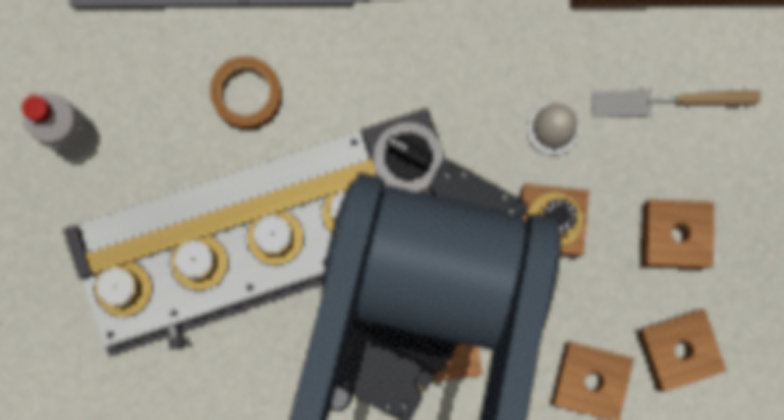

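View pics/s42.png

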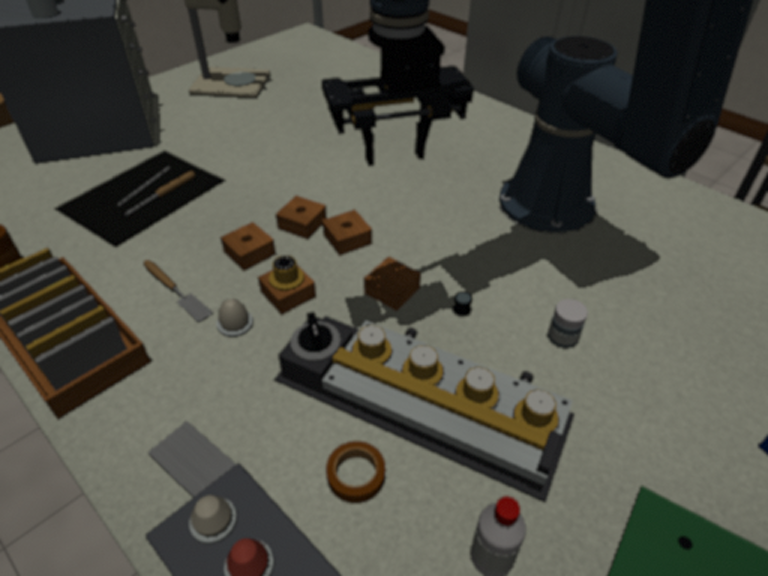

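```bash
python3 -c "
from h import *
for n,P in (('w41',[[388,243],[389,272]]),('w42',[[568.5,116],[566,142]])):
    m=back('wrist',c15(P),.104,load(n+'.npy'));d=m[0]-m[1];print(n,m.round(4),np.degrees(np.arctan2(d[1],d[0])))
i=load('w41.npy')
im=cv2.imread('pics/w41.png')[:,:,::-1];crop(im,(330,200,450,340),'w41k',4)
im=cv2.imread('pics/w42.png')[:,:,::-1];crop(im,(490,80,620,230),'w42k',4)
"
```

```text
w41 [[ 0.6694  0.0113]
 [ 0.6596 -0.007 ]] 61.662536180364455
w42 [[ 0.6708  0.0113]
 [ 0.661  -0.0064]] 60.97890241875612
```

View pics/w41k.png

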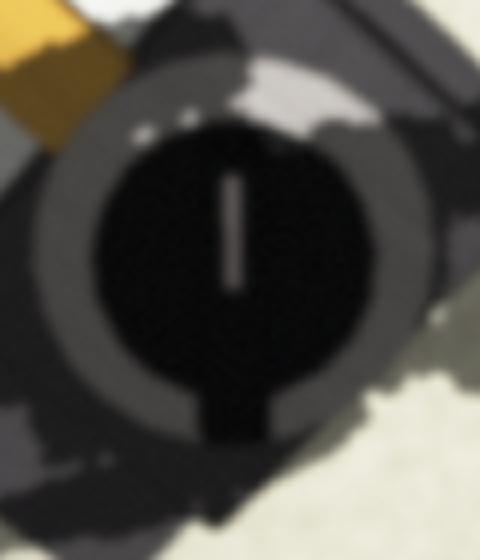

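View pics/w42k.png

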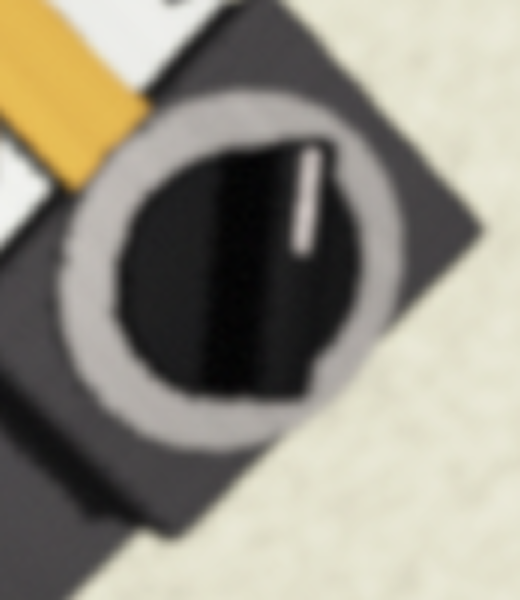

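```bash
python3 -c "
from h import *
print(hand_in())"
```

```text
the job is handed in; nothing more can be done
None
```

The pallet changeover is finished and handed in at about 52.6 s of the 210 s allowed. My last checks agreed with the task, apart from the notes below; `hand_in()` gave no verdict.

**What I did:**
1. Turned the knob anticlockwise to its stop (about 0.6 N m reaction), which drew the rail back.
2. Lifted the printed holder out of seat 1 and stood it in stand e.
3. Put all four white blanks into seats 3, 2, 1 and 0, each lowered until its flange touched the plate.
4. Turned the knob clockwise to its stop (about 0.55 N m reaction).

**Last checks:**
- **Holders:** all four blanks stand upright and flat with the rail lip over their flanges. The printed holder stands in stand e, dial up.
- **Knob:** the bar measured at 61° and 61.7° in two pictures, against about 60° for the full stop. That is roughly 2.38 rad, within my reading error.
- **Bystanders:** none of them looks moved, and the arm was clear of everything.

**Worth noting:**
- **Fingertips:** they sit about 25–35 mm above the reported TCP. My first try at the knob closed above the bar and touched nothing. I worked from the observed tip height after that.
- **Knob start:** the knob appeared to start at about 2.04 rad rather than 2.4.
- **Stand b:** it moved a few centimetres after I had emptied it, while the arm was away at the pallet. I took that as the announced knock and left it.

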